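Change over the sample cassettes on the multi-channel electrode stand

TASK

Change over the electrode stand for the next run: raise the electrode carriage by its black knob, take the finished cassette out of its lane and set it down upright in the white return tray, and push every waiting cassette nose first up a lane of its own until it rests against the stop at the top, using only lanes with a green tag and leaving the lane with the red tag (out of service) empty. When all of that is done, lower the carriage fully so that the electrodes stand in the cups, never knocking the glass electrodes with the robot and leaving the other things on the bench where they are.

Things in the scene. Friction and masses are not known exactly. Their poses are not given: they have to be found in the camera images.
- stand: Aluminium electrode stand, fixed. Frame: x up the ramp, away from the robot, y left, z up; origin on the bench under the middle of its 310 x 382 mm footprint. Four lanes along x at y = -123, -41, 41, 123 mm. Side walls at y = +-185 mm are 48 mm high; over x = 48 to 122 mm they rise to 240 mm to guide the electrode carriage.
- ramp (a point): Point on the tray floor at the stand's centre line, x = 0, 36 mm over the bench. The floor slopes up at 7 degrees (0.122 rad) towards the stand's +x: height 36 mm + 0.1228 x, front edge at x = -150 mm. Lanes are 60 mm wide between flat ribs 12 mm high that begin with round noses at about x = 0; below that the floor is one open apron.
- stop (a point): Foot of the stop's face on the centre line, x = 135 mm in the stand. The stop crosses the top of all lanes, 34 mm high, square to the slope. A cassette that rests against it has its origin 50 mm down the slope from the face: x = 85 mm, 46 mm over the bench, y that of its lane.
- carriage (a joint): Height of the electrode carriage, m: 0 fully down, 0.055 fully up; slides vertically, counterbalanced, stays where it is left (about 5 N to move either way). Two steel bars across all lanes, centred at x = 61 and 109 mm of the stand, 16 mm wide, underside 142 mm over the bench when down. Up, cassettes pass beneath, but an upright gripper does not fit under the bars.
- electrodes: The eight glass electrodes, 12 mm thick, two per lane, moving with the carriage; not to be knocked by the robot. Tips 70 mm over the bench when down, 125 mm when up; blue caps on top reach 195 mm when down. Down, they stand in the cups of a cassette that is home and lock it there. They sit in clips with 2 mm of upward play. Origin: carriage centre, underside of the bars.
- carriage_knob (a point): Middle of the black round knob (34 mm diameter, 28 mm high, the point 13 mm below its top, on a 16 mm stem) at the centre of the carriage, 217 mm over the bench when down; lift and lower the carriage by it
- tag_red: Red tag (40 mm wide, 28 mm high) on the stop rail at the top of the lane that is out of service; origin at the middle of its underside, y to the left; its y in the stand's frame is that of its lane. Fixed.
- tag_green1: Green tag of the same shape on the stop rail at the top of a lane in service. Fixed.
- tag_green2: Green tag of the same shape on the stop rail at the top of a lane in service. Fixed.
- tag_green3: Green tag of the same shape on the stop rail at the top of a lane in service. Fixed.
- finished: Finished cassette, starts home in a green lane, tail reaching out from under the carriage. Blue box body 100 x 52 mm, 45 high, two white cups in line (rims at 53), tail plate behind it 50 long, 10 thick, from 5 to 39 mm high. x to the nose; origin under the body's middle, near the mass centre: nose at x = 50, tail's end at -100 mm. 0.26 kg. Friction holds it on the slope.
- waiting1: A waiting cassette, same shape as the finished one; starts upright on the bench to the left of the stand, nose roughly away from the robot; may be absent
- waiting2: A waiting cassette, same shape as the finished one; starts upright on the bench to the left of the stand, nose roughly away from the robot; may be absent
- waiting3: A waiting cassette, same shape as the finished one; starts upright on the bench to the left of the stand, nose roughly away from the robot; may be absent
- return_tray: White open tray on the bench to the right of the stand, 210 x 130 mm (long side its x), wall 4 mm thick and 16 mm high, floor 4 mm; origin at the centre of its underside. Fixed.
- beaker: Glass beaker, 70 mm wide, 90 mm high, origin under its centre. Bystander: not to be disturbed.
- wash_bottle: White wash bottle, 64 mm wide, 160 mm high, origin under its centre. Bystander: not to be disturbed.
- reagent_jar: Amber jar, 60 mm wide, 75 mm high, origin under its centre. Bystander: not to be disturbed.
- dish: White porcelain bowl, 64 mm wide, 28 mm high, origin under its centre. Bystander: not to be disturbed.
- cap_box: Cardboard box, 80 x 60 x 40 mm, origin under its centre. Bystander: not to be disturbed.
- buffer_bottle: White buffer bottle with yellow cap, 56 mm wide, 100 mm high, origin under its centre. Bystander: not to be disturbed.
Not all that is in view belongs to the job. What is shaped like the finished but pink is not meant.

How it is judged:
By the outcome, as a careful person would: the job done as asked, in the order asked, and still so for the second after the job is handed in, with the robot touching nothing.
Of waiting1, waiting2, waiting3 only 2 to 3 are there at a start; the rules pass over those that are not, and their reading is None.
At some moment in a run one of waiting1, waiting2, waiting3 may be knocked a few centimetres aside while the robot is not near it.
Once in a run the grip may slacken for a moment while it holds something.
It also fails if it takes over 210 s, if anything falls off the work surface, if the arm or the gripper's body presses on something with over 40 N, if the wrist force passes 120 N, or if a joint passes its speed limit or range.

ROBOT

A 6-joint arm with a two-finger parallel gripper is mounted at the origin on the work surface. World frame = base frame: x ahead of the robot, y to its left, z up, the work surface at z = 0. Lengths are in mm, angles in rad, forces in N, time in s.
With the tool pointing down it reaches from about 350 to 775 mm from the base axis. Payload 7.3 kg.
Tool frame: the origin (TCP) lies midway between the tips of the shut fingers; the grasp point (between the pads) lies 19 mm behind it; x points along the fingers, z is the direction in which the jaws open and shut, and the axes are right-handed (so a half turn about x gives the same grasp; the last joint's range is limited). The gripper opens to 92 mm and grips with 3 to 60 N. Pads are 19 mm wide; open, the fingers measure 130 mm over their backs; the gripper's body (75 mm by 190 mm) begins 47 mm behind the grasp point.
Start: joints at [1.192, 0.342, 1.524, -0, 1.275, -0.146], TCP at [121.104, 510.864, 187.841] pointing down, gripper open.
Joint ranges: [-2.53, 2.53], [-0.77, 2.02], [0.04, 2.7], [-1, 4.14], [0.28, 2.66], [-3.11, 3.11]. Speed limits (rad/s): [2.57, 2.57, 3.14, 3.14, 3.14, 3.14].

INTERFACE

Orientations are given as [roll, pitch, yaw] about the fixed x, y, z axes, in that order (R = Rz(yaw) Ry(pitch) Rx(roll)).
In Python, from plant import monitor, optics, close_job gives the robot as it stands.
- The arm moves only by the tool send_rows, never from a script. Its argument "commands" is a list that holds one entry, the list of rows, each a list of 5 numbers: the shift along the tool's x, y, z in m, then the turn about the tool's x in degrees, then the finger opening in m, from 0 to 0.0918. A call has 1 to 10 rows; each row shifts and turns the pose as measured when the row begins, along the tool's axes as they then stand; what a row does not reach is not made up. A row lasts 1/12 s, in which the tool goes at most 41.7 mm and 7.16 degrees, less where a joint would pass 70% of its speed; a pose out of reach is approached as far as the arm can. A call with a gripper value outside its range is refused whole. The fingers move at their own pace and stop on an object; the grip force is fixed at half the most. Time passes only in rows, so rows that do not move let the fingers close. It gives the time, the measured TCP pose, the force and the opening at its end, in the units of the state.
- monitor.get_obs(): the state, without advancing time (a new reading comes with each control period).
- optics.capture(name): name is "side" or "top" or "wrist"; returns a dict with "color" (384x512x3 uint8, blue, green, red), "camera_matrix" (3x3 intrinsics, pixels), "k1" (the pictures are not rectified: a ray, as slopes to the right and down, at radius r is drawn at 1 + k1 r^2 times it, then the intrinsics apply), "camera_from_world" (4x4, takes a point from world to camera coordinates); the wrist camera has in their place "T_tool_cam" (4x4, takes a point from camera to tool coordinates, whose origin is the TCP and whose axes are the tool frame's). Camera axes: x right, y down, z forward; pixel columns grow to the right and rows downward; lengths in mm; the calibration is good to about 2 mm. A picture is of the moment at which its call begins: read the wrist's pose just before it. There is no depth.
- close_job(): hands the job in, once; it reports no verdict.
The state is a dict: "time": time; "joint_positions": joint angles; "dq": joint speeds; "tau": joint torques, N m; "tool_pos": TCP position; "tcp_rot": TCP orientation; "contact_force": force on the tool from outside, world axes, zero at the start; "moment": the same for the moment, N m; "grip_width": finger opening in mm.
Only numpy, scipy, OpenCV 4.12 (cv2) and the standard library are available. Lean on these libraries where they do the work, as an engineer would, in place of code of your own. Each camera call takes 0.05 s, during which the arm holds its last target.

## Working session

There is one attempt and no reset: what is moved stays moved. The work goes in short steps, Python scripts to look and compute and a tool call to move; the robot and the scene stay as the last step left them, time stands still between calls to the robot, and variables do not carry over. Pictures are saved under pics/ and viewed, and the job is handed in when it is done.

Besides the shell and the picture viewer there is one more tool, called after "Call:" in YAML: its name, and indented under it one key for each argument. send_rows: Moves the arm, as the interface text tells. Its arguments: {"type":"object","properties":{"commands":{"type":"array","items":{"type":"array","items":{"type":"array","items":{"type":"number"}}}}},"required":["commands"]}

```bash
ls; mkdir -p pics; python3 - <<'E'
from plant import monitor, optics
import cv2
o=monitor.get_obs();print(o)
for n in ["side","top","wrist"]:
    c=optics.capture(n);cv2.imwrite(f"pics/{n}0.png",c["color"]);
    print({k:(v.tolist() if hasattr(v,'tolist') else v) for k,v in c.items() if k!="color"})
E
```

```text
pics
{'time': 0.0, 'joint_positions': array([ 1.19198983e+00,  3.42710627e-01,  1.52503003e+00,  2.03901820e-05,
        1.27537434e+00, -1.46005269e-01]), 'dq': array([-0.00163978,  0.00086469,  0.00025881,  0.00066987, -0.00010051,
        0.00088389]), 'tau': array([ 2.37652013e-03, -4.31236947e+01, -2.44220996e+01,  7.18819303e-02,
        5.60354919e-02, -1.42009303e-04]), 'tool_pos': array([120.92053349, 510.40830546, 187.1467348 ]), 'tcp_rot': array([ 2.98278034,  1.56927386, -1.96241582]), 'contact_force': array([ 0.21917626, -0.54434851,  0.03625115]), 'moment': array([ 0.02966191, -0.0086862 ,  0.01424637]), 'grip_width': 91.857223254283}
{'camera_matrix': [[458.26645645911924, 0.0, 255.328667615549], [0.0, 458.26645645911924, 197.13160937864032], [0.0, 0.0, 1.0]], 'k1': -0.17600556514371835, 'camera_from_world': [[-0.9703490826062338, -0.24169571821735067, -0.0024161292679331825, 516.2404156892813], [-0.153802301155364, 0.6251281168297383, -0.7652187201762773, 180.17842069719939], [0.18646047850564754, -0.7421576768748701, -0.6437658523183261, 1586.8848628249632], [0.0, 0.
[... 232 characters left out ...]
24282, 0.0022109617656262044, -4.623853558573113], [-0.9918879822560881, -0.00356875477828347, -0.12706492295389207, 542.8502575009977], [0.1270718047237034, -0.0017718469088978564, -0.991891938168061, 1265.4114460383548], [0.0, 0.0, 0.0, 1.0]]}
{'camera_matrix': [[303.99279237446336, 0.0, 250.0045653957344], [0.0, 303.99279237446336, 188.0770907554868], [0.0, 0.0, 1.0]], 'k1': -0.08269030665177644, 'T_tool_cam': [[-0.0007030893063284492, -0.26795199845343554, 0.9634320070405776, -195.1748219263539], [0.0007474032938468884, -0.9634321168836194, -0.2679514835664512, 71.30096608437354], [0.9999994735267324, 0.0005316784327493183, 0.0008776470249911933, 0.48528042532614], [0.0, 0.0, 0.0, 1.0]]}
```

View pics/top0.png

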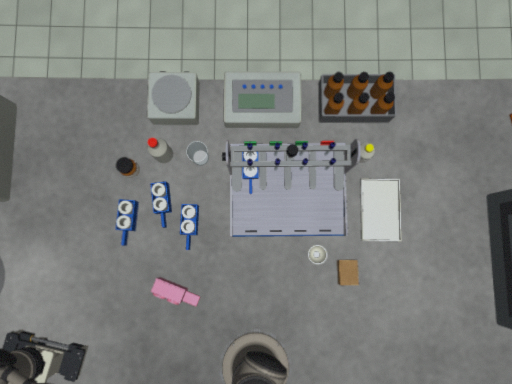

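View pics/side0.png

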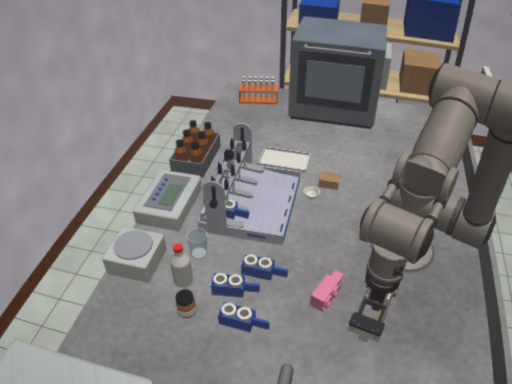

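View pics/wrist0.png

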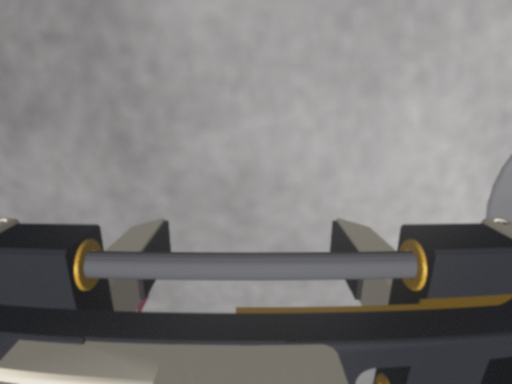

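```bash
cat > h.py <<'E'
import numpy as np, cv2
from plant import monitor, optics
from scipy.spatial.transform import Rotation as R
def ray(c,uv):
    K=np.array(c["camera_matrix"]);p=cv2.undistortPoints(np.array(uv,float).reshape(-1,1,2),K,np.array([c["k1"],0,0,0,0.]))[:,0]
    return np.c_[p,np.ones(len(p))]
def tow(c,uv,z):
    T=np.array(c["camera_from_world"]);d=ray(c,uv)@T[:3,:3];o=-T[:3,:3].T@T[:3,3]
    s=(np.asarray(z,float)-o[2])/d[:,2]
    return o+d*s[:,None]
def proj(c,P):
    T=np.array(c["camera_from_world"]);K=np.array(c["camera_matrix"])
    return cv2.projectPoints(np.array(P,float).reshape(-1,1,3),cv2.Rodrigues(T[:3,:3])[0],T[:3,3],K,np.array([c["k1"],0,0,0,0.]))[0][:,0]
def wristcam():
    o=monitor.get_obs();c=optics.capture("wrist")
    M=np.eye(4);M[:3,:3]=R.from_euler('xyz',o["tcp_rot"]).as_matrix();M[:3,3]=o["tool_pos"]
    c["camera_from_world"]=np.linalg.inv(M@np.array(c["T_tool_cam"]));return c
def crop(im,x0,y0,w,h,s,fn):
    r=cv2.resize(im[y0:y0+h,x0:x0+w],None,fx=s,fy=s,interpolation=cv2.INTER_CUBIC)
    st=10
    for x in range(-(-x0//st)*st,x0+w,st): cv2.putText(r,str(x),((x-x0)*s,8),0,.3,(0,255,255),1);cv2.line(r,((x-x0)*s,10),((x-x0)*s,15),(0,255,255),1)
    for y in range(-(-y0//st)*st,y0+h,st): cv2.putText(r,str(y),(0,(y-y0)*s+4),0,.3,(0,255,255),1)
    cv2.imwrite(fn,r)
def st():
    o=monitor.get_obs();A=R.from_euler('xyz',o["tcp_rot"]).as_matrix()
    print('t',round(o["time"],2),'pos',o["tool_pos"].round(1),'F',o["contact_force"].round(1),'grip',round(o["grip_width"],1),'ty',A[:,1].round(3),'tz',A[:,2].round(3),'q',o["joint_positions"].round(2))
    return o,A
def to(target,yawz=None):
    """tool-frame shift to world target TCP (mm), and turn (deg) so tool z heads along world angle yawz (deg)"""
    o,A=st()
    d=A.T@(np.array(target,float)-o["tool_pos"])
    print('shift m',(d/1000).round(4), 'dist',np.linalg.norm(d).round(1))
    if yawz is not None:
        cur=np.degrees(np.arctan2(A[1,2],A[0,2])); e=(yawz-cur+180)%360-180
        print('cur z ang',round(cur,2),'turn deg (about tool x, down)',round(-e,2))
E
python3 - <<'E'
from h import *
c=optics.capture("top");im=c["color"]
crop(im,220,130,140,115,5,"pics/c1.png")
crop(im,100,130,120,120,5,"pics/c2.png")
st()
E
```

```text
t 0.2 pos [121.  510.6 187.4] F [ 0.1 -0.4  0.4] grip 92.0 ty [-0.973  0.231  0.   ] tz [ 0.231  0.973 -0.001] q [ 1.19  0.34  1.52  0.    1.28 -0.15]
```

View pics/c1.png

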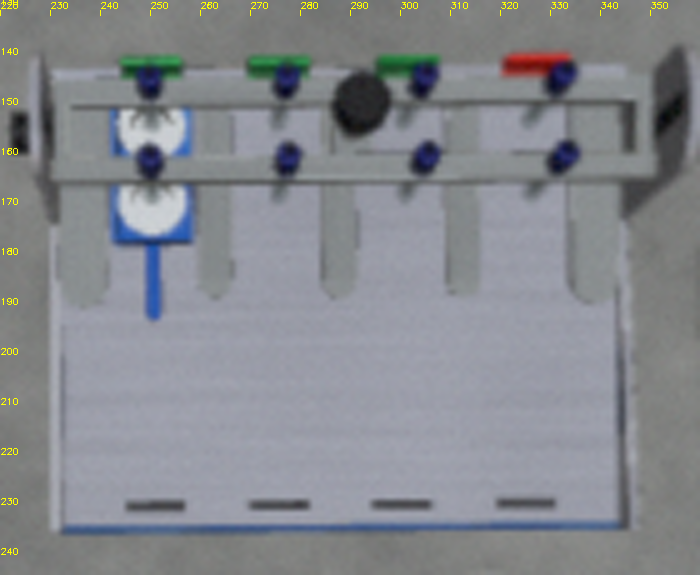

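View pics/c2.png

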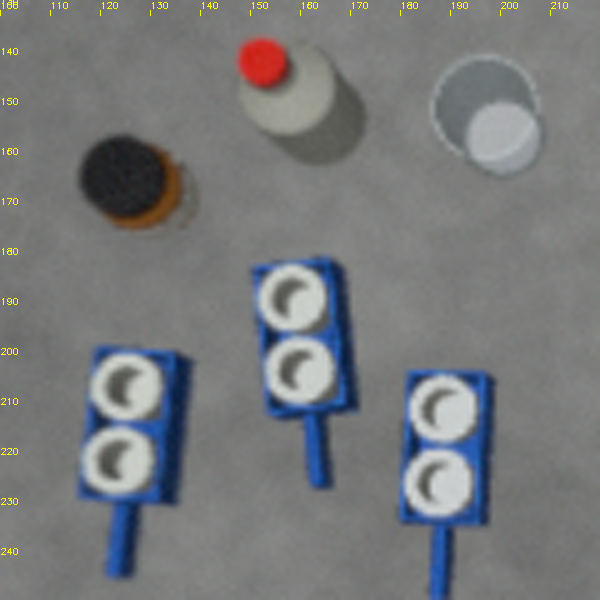

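```bash
cat >> h.py <<'E'
from scipy.optimize import least_squares
def fitpose(c,pts,uv,x0):
    pts=np.array(pts,float);uv=np.array(uv,float)
    def w(p): 
        C,S=np.cos(p[2]),np.sin(p[2]);return np.c_[p[0]+C*pts[:,0]-S*pts[:,1],p[1]+S*pts[:,0]+C*pts[:,1],pts[:,2]]
    r=least_squares(lambda p:(proj(c,w(p))-uv).ravel(),x0,x_scale=[100,100,.1]);return r.x,r.fun.reshape(-1,2)
E
python3 - <<'E'
from h import *
c=optics.capture("top")
Y=[123,41,-41,-123]
pts=[(61,y,193) for y in Y]+[(109,y,193) for y in Y]+[(85,0,230)]
uv=[(250,161.6),(277.4,161.2),(305,161),(332.6,161),(250.2,146.4),(277.4,146),(304.6,145.6),(332,145.2),(292.2,150.6)]
p,r=fitpose(c,pts,uv,[540,-80,0]);print(p,np.degrees(p[2]));print(r.round(2))
def W(x,y,z):
    C,S=np.cos(p[2]),np.sin(p[2]);return (p[0]+C*x-S*y,p[1]+S*x+C*y,z)
for q in [(-155,185,18),(-155,-185,18),(-150,185,48),(-150,-185,48),(0,0,48),(0,82,48),(0,-82,48),(135,0,53),(135,0,87)]: print(q,proj(c,[W(*q)])[0].round(1))
# cassettes: cup rim centres & body corners at z=45
cas={'A':[(126,207),(123.6,222),(119+.0,199.5),(134.8,200.3),(116,229),(131,230),],}
t=tow(c,[(250.6,193.6)],[36+39]);print('tail tip fin',t)
for n,(a,b,tail) in dict(w1=((125.3,207),(123.7,222),(124,244.5)),w2=((158.5,189.5),(160.4,204),(164,227)),w3=((188.6,211.7),(187.7,226.7),(187.7,249))).items():
    A=tow(c,[a,b],[53,53]);m=A.mean(0);d=A[0]-A[1];tt=tow(c,[tail],[39])[0]
    print(n,m.round(1),'len',np.linalg.norm(d).round(1),'yaw cups',np.degrees(np.arctan2(d[1],d[0])).round(1),'tail',tt.round(1),'dist',np.linalg.norm(tt[:2]-m[:2]).round(1),'yaw tail',np.degrees(np.arctan2(*(m-tt)[[1,0]])).round(1))
side=optics.capture("side");crop(side["color"],180,120,140,130,5,"pics/s1.png");crop(side["color"],190,240,110,100,6,"pics/s2.png")
E
```

```text
[ 5.68864994e+02 -1.05048517e+02  1.37467695e-02] 0.7876318770235599
[[-0.46  0.3 ]
 [-0.03  0.42]
 [ 0.22  0.33]
 [ 0.51  0.03]
 [-0.79 -0.41]
 [-0.3  -0.28]
 [ 0.21 -0.17]
 [ 0.56 -0.09]
 [ 0.08 -0.18]]
(-155, 185, 18) [232.2 237.4]
(-155, -185, 18) [343.8 236.3]
(-150, 185, 48) [231.7 235.6]
(-150, -185, 48) [345.8 234.4]
(0, 0, 48) [287.7 189.2]
(0, 82, 48) [262.8 189.5]
(0, -82, 48) [312.6 189. ]
(135, 0, 53) [287.  148.8]
(135, 0, 87) [287.9 146.2]
tail tip fin [[550.22116994  16.79291356  75.        ]]
w1 [483.5 424.9  53. ] len 48.8 yaw cups -3.3 tail [387.2 426.5  39. ] dist 96.3 yaw tail -1.0
w2 [541.8 314.5  53. ] len 48.3 yaw cups 9.3 tail [444.  299.6  39. ] dist 99.0 yaw tail 8.6
w3 [468.7 219.2  53. ] len 48.7 yaw cups -1.9 tail [372.9 220.5  39. ] dist 95.9 yaw tail -0.8
```

View pics/s1.png

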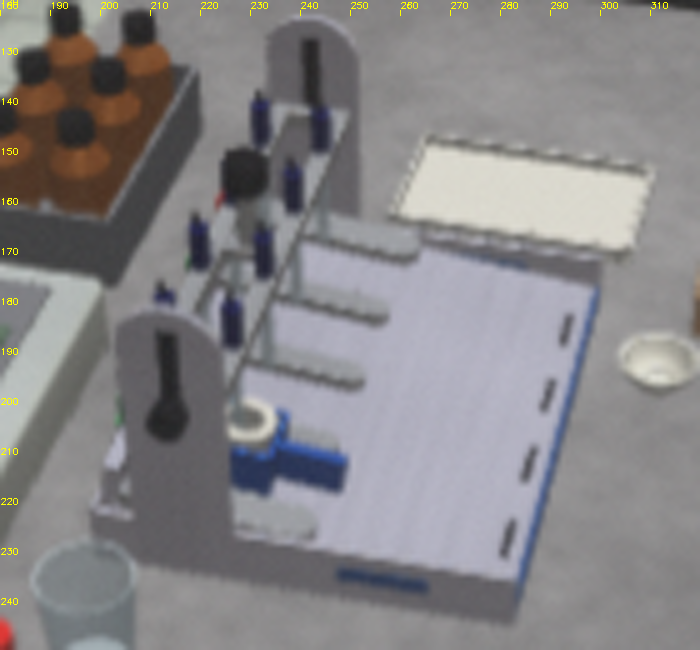

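View pics/s2.png

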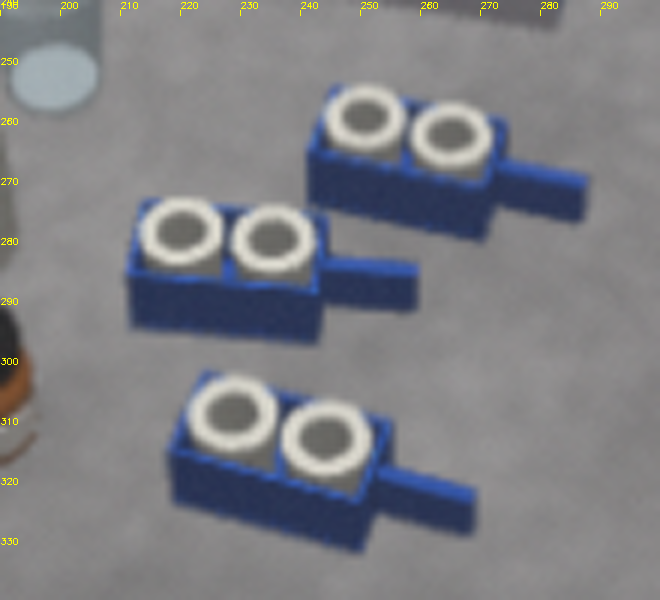

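```bash
python3 - <<'E'
from h import *
to((654,-104,320),90.8)
E
```

```text
t 0.3 pos [121.  510.7 187.6] F [-0.2 -0.   0.1] grip 91.8 ty [-0.973  0.231  0.   ] tz [ 0.231  0.973 -0.   ] q [ 1.19  0.34  1.52 -0.    1.28 -0.15]
shift m [-0.1322 -0.6604 -0.4753] dist 824.3
cur z ang 76.66 turn deg (about tool x, down) -14.14
```

Call:
send_rows:
  commands:
    - [[-0.035,0,0,-5,0.06],[-0.035,0,0,-5,0.06],[-0.035,0,0,-4.1,0.06],[-0.03,0,0,0,0.06]]

```text
time: 0.63
tool_pos: [119.5, 506.8, 319.1]
tcp_rot: [2.736, 1.551, -1.951]
contact_force: [0.7, 1.4, -0.0]
grip_width: 69.8
```

```bash
python3 - <<'E'
from h import *
to((654,-104,320),90.8)
E
```

```text
t 0.63 pos [119.5 506.8 319.1] F [ 0.7  1.4 -0. ] grip 69.8 ty [-1.    -0.025  0.008] tz [-0.025  1.    -0.018] q [ 1.19  0.28  1.25  0.    1.63 -0.4 ]
shift m [ 0.0064 -0.519  -0.624 ] dist 811.6
cur z ang 91.44 turn deg (about tool x, down) 0.64
```

Call:
send_rows:
  commands:
    - [[0,-0.025,-0.031,0,0.06],[0,-0.025,-0.031,0,0.06],[0,-0.025,-0.031,0,0.06],[0,-0.025,-0.031,0,0.06],[0,-0.025,-0.031,0,0.06],[0,-0.025,-0.031,0,0.06],[0,-0.025,-0.031,0,0.06],[0,-0.025,-0.031,0,0.06],[0,-0.025,-0.031,0,0.06],[0,-0.025,-0.031,0,0.06]]

```text
time: 1.47
tool_pos: [384.6, 200.1, 329.1]
tcp_rot: [-1.628, 1.569, -0.016]
contact_force: [0.3, 0.6, 0.2]
grip_width: 59.8
```

```bash
python3 - <<'E'
from h import *
to((654,-104,320),90.8)
E
```

```text
t 1.47 pos [384.6 200.1 329.1] F [0.3 0.6 0.2] grip 59.8 ty [-0.999 -0.042 -0.002] tz [-0.042  0.999 -0.   ] q [ 0.3   0.09  1.47 -0.    1.58 -1.31]
shift m [ 0.0097 -0.2564 -0.3151] dist 406.3
cur z ang 92.39 turn deg (about tool x, down) 1.59
```

Call:
send_rows:
  commands:
    - [[0,-0.025,-0.031,0.8,0.06],[0,-0.025,-0.031,0.8,0.06],[0,-0.025,-0.031,0,0.06],[0,-0.025,-0.031,0,0.06],[0,-0.025,-0.031,0,0.06],[0,-0.025,-0.031,0,0.06],[0,-0.025,-0.031,0,0.06],[0,-0.025,-0.031,0,0.06],[0,-0.025,-0.031,0,0.06],[0,0,0,0,0.06]]

```text
time: 2.3
tool_pos: [623.6, -97.2, 326.3]
tcp_rot: [-1.13, 1.57, 0.446]
contact_force: [1.2, -0.2, -1.4]
grip_width: 59.9
```

```bash
python3 - <<'E'
from h import *
to((654,-104,320),90.8)
c=wristcam();cv2.imwrite("pics/w1.png",c["color"])
cv2.imwrite("pics/t1.png",optics.capture("top")["color"])
print(proj(c,[(653.9,-103.9,230)]))
E
```

```text
t 2.3 pos [623.6 -97.2 326.3] F [ 1.2 -0.2 -1.4] grip 59.9 ty [-1.    -0.005 -0.001] tz [-0.005  1.     0.   ] q [-0.28  0.5   0.9   0.    1.74 -1.85]
shift m [ 0.0064 -0.0303 -0.007 ] dist 31.8
cur z ang 90.26 turn deg (about tool x, down) -0.54
[[242.64047056 207.28640623]]
```

View pics/w1.png

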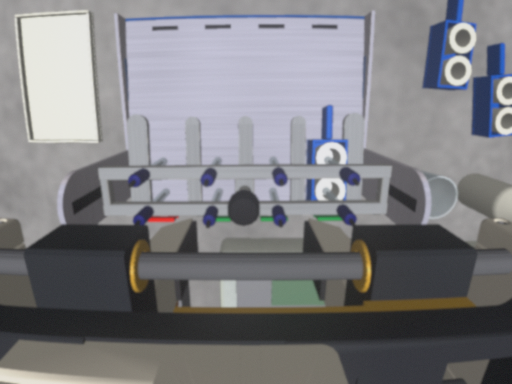

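Call:
send_rows:
  commands:
    - [[0,-0.03,-0.007,-0.5,0.06],[0,0,0,0,0.06],[0.03,0,0,0,0.06],[0.03,0,0,0,0.06],[0,0,0,0,0.06]]

```text
time: 2.82
tool_pos: [648.6, -92.6, 263.8]
tcp_rot: [0.727, 1.562, 2.32]
contact_force: [0.4, 0.2, -1.2]
grip_width: 60.5
```

```bash
python3 - <<'E'
from h import *
to((654,-104,198),90.8)
E
```

```text
t 2.82 pos [648.6 -92.6 263.8] F [ 0.4  0.2 -1.2] grip 60.5 ty [-1.    -0.022  0.006] tz [-0.022  1.     0.007] q [-0.26  0.57  0.96  0.    1.62 -1.85]
shift m [ 0.0657 -0.0055 -0.012 ] dist 67.0
cur z ang 91.26 turn deg (about tool x, down) 0.46
```

Call:
send_rows:
  commands:
    - [[0,-0.005,-0.012,0.5,0.06],[0,0,0,0,0.06],[0,0,0,0,0.06]]

```text
time: 3.07
tool_pos: [653.9, -102.6, 269.2]
tcp_rot: [0.276, 1.565, 1.863]
contact_force: [-0.9, -0.6, 0.6]
grip_width: 60.0
```

```bash
python3 - <<'E'
from h import *
to((654,-104,198),90.8)
E
```

```text
t 3.07 pos [ 653.9 -102.6  269.2] F [-0.9 -0.6  0.6] grip 60.0 ty [-1.    -0.016  0.002] tz [-0.016  1.     0.006] q [-0.27  0.58  0.93  0.    1.64 -1.86]
shift m [ 0.0712 -0.0002 -0.0018] dist 71.2
cur z ang 90.91 turn deg (about tool x, down) 0.11
```

Call:
send_rows:
  commands:
    - [[0.024,0,-0.001,0,0.06],[0.024,0,0,0,0.06],[0.022,0,0,0,0.06],[0,0,0,0,0.06],[0,0,0,0,0.06]]

```text
time: 3.48
tool_pos: [659.0, -104.7, 210.9]
tcp_rot: [-1.603, 1.551, -0.017]
contact_force: [-0.1, -0.0, 0.6]
grip_width: 60.0
```

```bash
python3 - <<'E'
from h import *
to((654,-104,198),90.8)
E
```

```text
t 3.48 pos [ 659.  -104.7  210.9] F [-0.1 -0.   0.6] grip 60.0 ty [-1.    -0.016 -0.02 ] tz [-0.016  1.    -0.001] q [-0.27  0.59  1.06  0.01  1.47 -1.86]
shift m [0.0128 0.0053 0.0007] dist 13.9
cur z ang 90.9 turn deg (about tool x, down) 0.1
```

Call:
send_rows:
  commands:
    - [[0.013,0.005,0,0,0.06],[0,0,0,0,0.06]]

```text
time: 3.65
tool_pos: [656.0, -105.2, 202.4]
tcp_rot: [-1.663, 1.545, -0.077]
contact_force: [-0.3, 0.5, -0.4]
grip_width: 60.0
```

```bash
python3 - <<'E'
from h import *
to((654,-104,198),90.8)
E
```

```text
t 3.65 pos [ 656.  -105.2  202.4] F [-0.3  0.5 -0.4] grip 60.0 ty [-1.    -0.016 -0.026] tz [-0.016  1.    -0.002] q [-0.28  0.58  1.1   0.01  1.44 -1.86]
shift m [0.0043 0.0021 0.0012] dist 4.9
cur z ang 90.9 turn deg (about tool x, down) 0.1
```

Call:
send_rows:
  commands:
    - [[0.004,0.002,0.001,0,0.03],[0,0,0,0,0.02],[0,0,0,0,0.02],[0,0,0,0,0.02],[0,0,0,0,0.02],[0,0,0,0,0.02]]

```text
time: 4.15
tool_pos: [657.6, -105.0, 207.0]
tcp_rot: [-1.726, 1.532, -0.14]
contact_force: [0.3, -0.2, -0.2]
grip_width: 24.7
```

```bash
python3 - <<'E'
from h import *
to((654,-104,253),90.8)
E
```

```text
t 4.15 pos [ 657.6 -105.   207. ] F [ 0.3 -0.2 -0.2] grip 24.7 ty [-0.999 -0.016 -0.038] tz [-0.016  1.    -0.006] q [-0.28  0.57  1.1   0.01  1.43 -1.86]
shift m [-0.0461  0.0018  0.0007] dist 46.2
cur z ang 90.9 turn deg (about tool x, down) 0.1
```

```bash
python3 - <<'E'
from h import *
c=wristcam();cv2.imwrite("pics/w2.png",c["color"])
s=optics.capture("side");crop(s["color"],180,100,140,130,5,"pics/s3.png")
t=optics.capture("top");crop(t["color"],220,100,140,115,5,"pics/t3.png")
print(proj(c,[(653.9,-103.9,230)]))
st()
E
```

```text
[[250.90127161 220.8812696 ]]
t 4.3 pos [ 657.4 -104.9  206.5] F [0.3 0.5 0. ] grip 20.4 ty [-0.999 -0.016 -0.038] tz [-0.016  1.    -0.006] q [-0.28  0.57  1.1   0.01  1.43 -1.86]
```

View pics/w2.png

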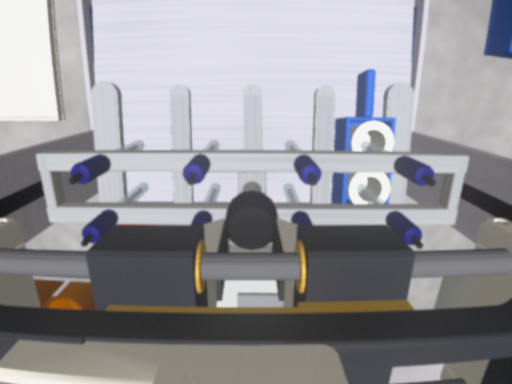

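View pics/s3.png

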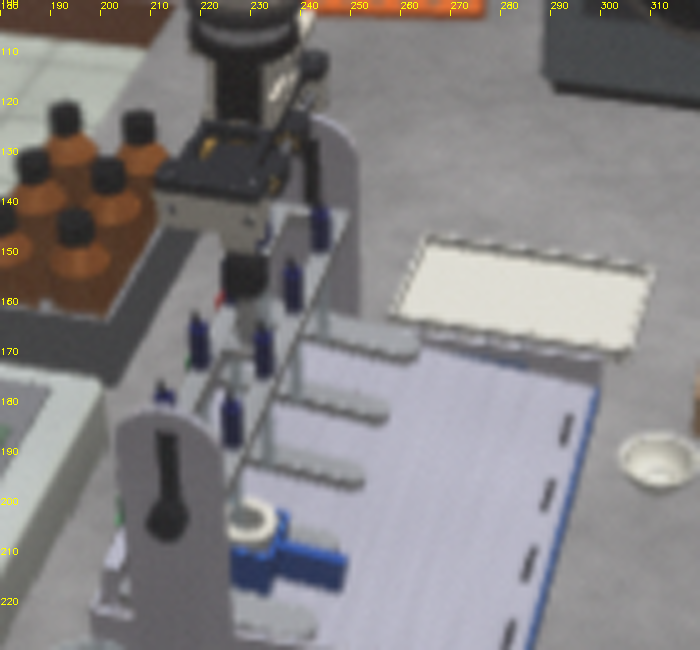

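```bash
python3 - <<'E'
from h import *
o,A=st()
c=wristcam();s=optics.capture("side")
K=[(653.9,-103.9,230),(653.9,-103.9,202),o["tool_pos"],o["tool_pos"]-19*A[:,0]]
print(proj(c,K).round(1));print(proj(s,K).round(1))
crop(s["color"],200,110,80,70,9,"pics/s4.png")
E
```

```text
t 4.3 pos [ 657.4 -104.9  206.5] F [0.3 0.5 0. ] grip 20.4 ty [-0.999 -0.016 -0.038] tz [-0.016  1.    -0.006] q [-0.28  0.57  1.1   0.01  1.43 -1.86]
[[250.8 221.5]
 [250.9 205. ]
 [249.3 212.1]
 [249.3 222.6]]
[[229.2 152.1]
 [229.5 158.5]
 [228.6 157.2]
 [228.6 152.9]]
```

View pics/s4.png

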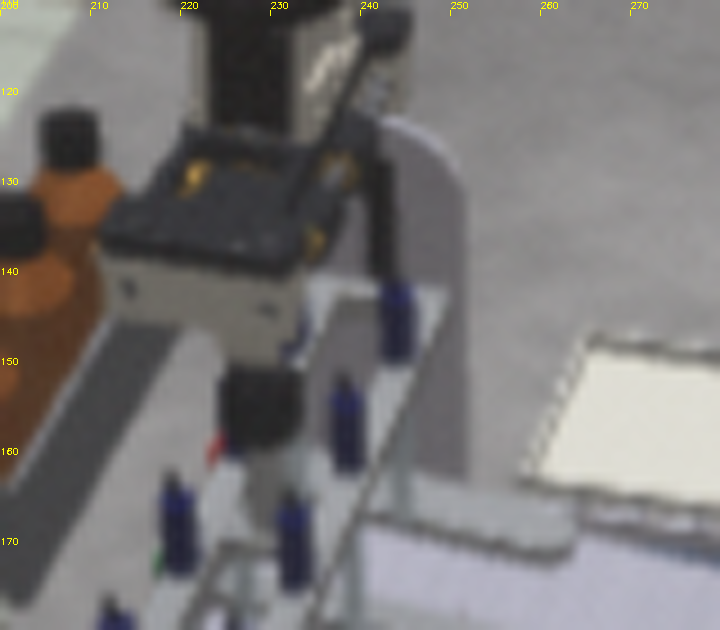

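```bash
python3 - <<'E'
from h import *
c=wristcam()
crop(c["color"],190,170,120,110,6,"pics/w3.png")
E
```

```text
(no output)
```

View pics/w3.png

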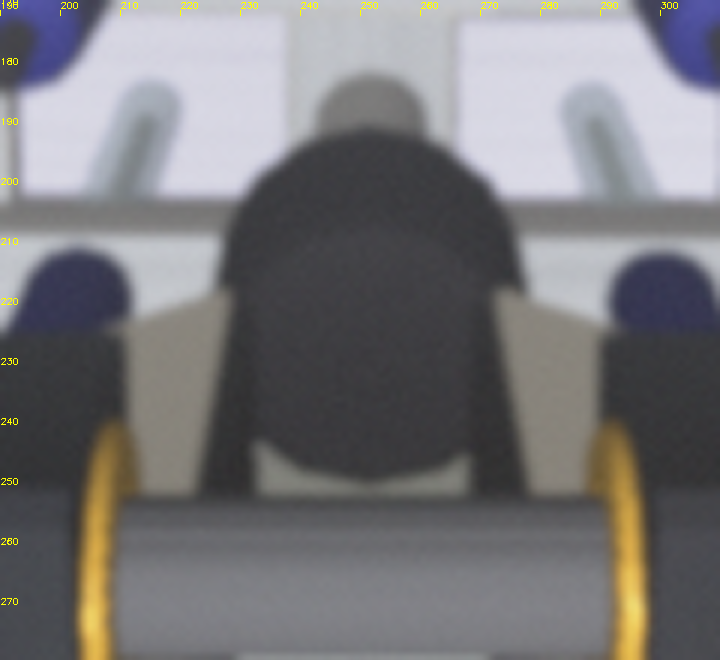

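```bash
python3 - <<'E'
from h import *
o,A=st()
c=wristcam();s=optics.capture("side");t=optics.capture("top")
for z in (230,220,210,200): 
  P=tow(c,[(251,228)],[z])[0]; T=np.array(c["camera_from_world"]);print(P.round(1),'depth',(T[:3,:3]@P+T[:3,3])[2].round(1))
T=np.array(c["camera_from_world"]);print('cam pos',(-T[:3,:3].T@T[:3,3]).round(1))
print('side ray through knob top (229,151.6):',[tow(s,[(229,151.6)],[z])[0].round(1) for z in (230,215,205)])
print('top ray', [tow(t,[(292.2,150.6)],[z])[0].round(1) for z in (230,215,205)])
E
```

```text
t 4.45 pos [ 657.3 -104.9  206.3] F [-0.3 -0.5 -0.2] grip 20.2 ty [-0.999 -0.016 -0.037] tz [-0.016  1.    -0.006] q [-0.28  0.57  1.1   0.01  1.43 -1.86]
[ 658.  -103.7  230. ] depth 184.7
[ 662.7 -103.6  220. ] depth 195.7
[ 667.4 -103.6  210. ] depth 206.6
[ 672.1 -103.5  200. ] depth 217.6
cam pos [ 578.8 -104.8  398.6]
side ray through knob top (229,151.6): [array([ 655.4, -106.7,  230. ]), array([ 662.2, -127.6,  215. ]), array([ 666.7, -141.6,  205. ])]
top ray [array([ 653.3, -103.6,  230. ]), array([ 657.1, -105.1,  215. ]), array([ 659.6, -106. ,  205. ])]
```

Call:
send_rows:
  commands:
    - [[0,0,0,0,0.008],[0,0,0,0,0.008],[0,0,0,0,0.008],[0,0,0,0,0.008]]

```text
time: 4.93
tool_pos: [657.2, -104.9, 206.2]
tcp_rot: [-1.72, 1.533, -0.133]
contact_force: [-0.5, 0.1, 0.4]
grip_width: 8.4
```

```bash
python3 - <<'E'
from h import *
c=wristcam()
crop(c["color"],190,170,120,110,6,"pics/w4.png")
s=optics.capture("side");crop(s["color"],200,110,80,70,9,"pics/s5.png")
st()
E
```

```text
t 5.03 pos [ 657.2 -104.9  206.2] F [-0.1  0.3  0.1] grip 7.8 ty [-0.999 -0.016 -0.037] tz [-0.016  1.    -0.006] q [-0.28  0.57  1.1   0.01  1.43 -1.86]
```

View pics/w4.png

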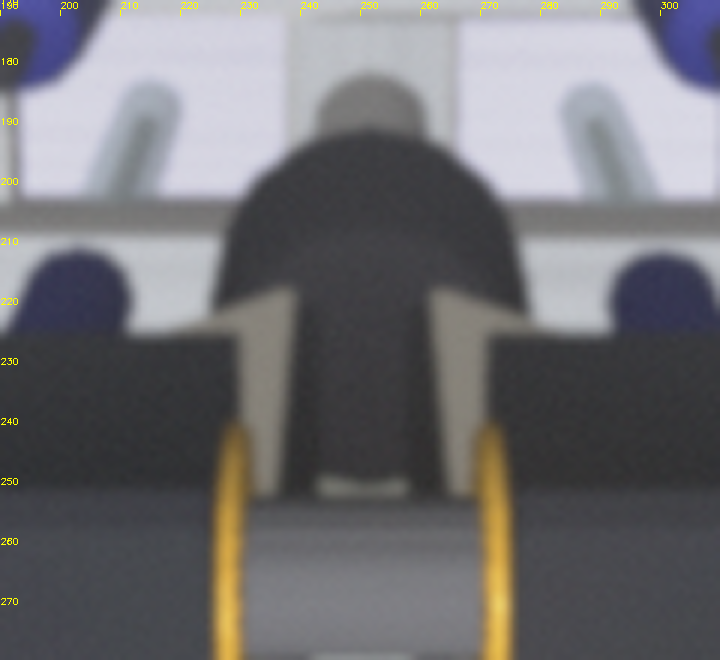

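View pics/s5.png

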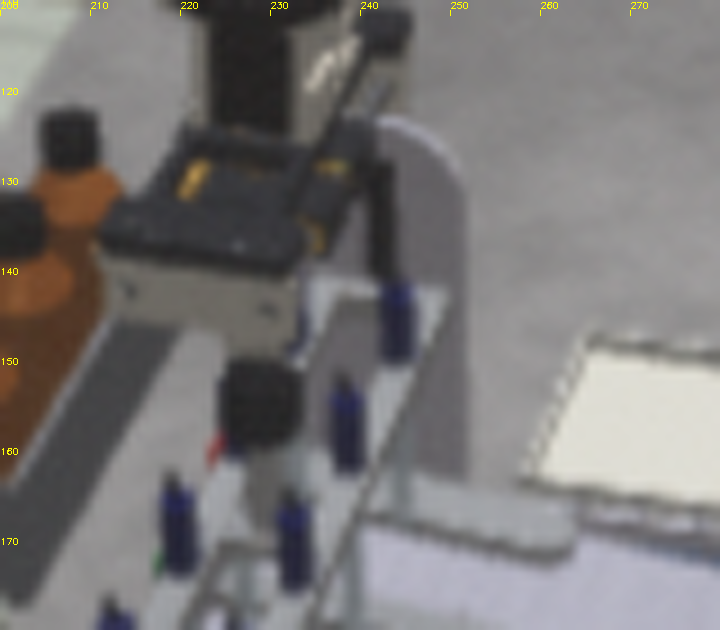

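```bash
python3 - <<'E'
from h import *
im=cv2.imread("pics/w1.png");crop(im,130,170,240,150,3,"pics/w1z.png")
im=cv2.imread("pics/top0.png");crop(im,0,320,100,64,7,"pics/t0z.png")
im=cv2.imread("pics/side0.png");crop(im,330,230,100,110,6,"pics/s0z.png")
E
```

```text
(no output)
```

View pics/w1z.png

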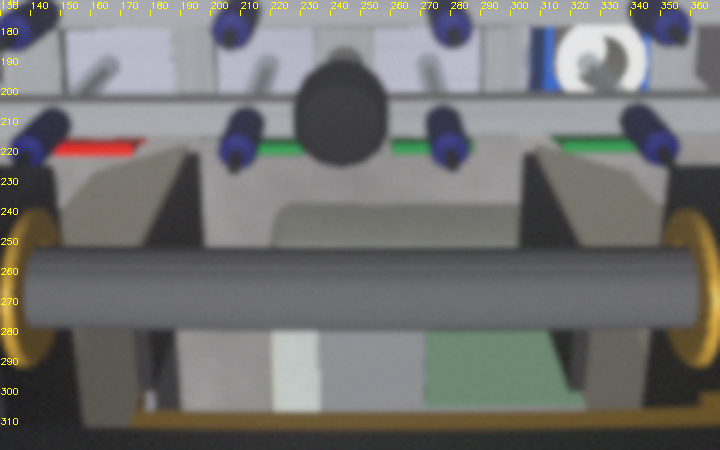

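View pics/s0z.png

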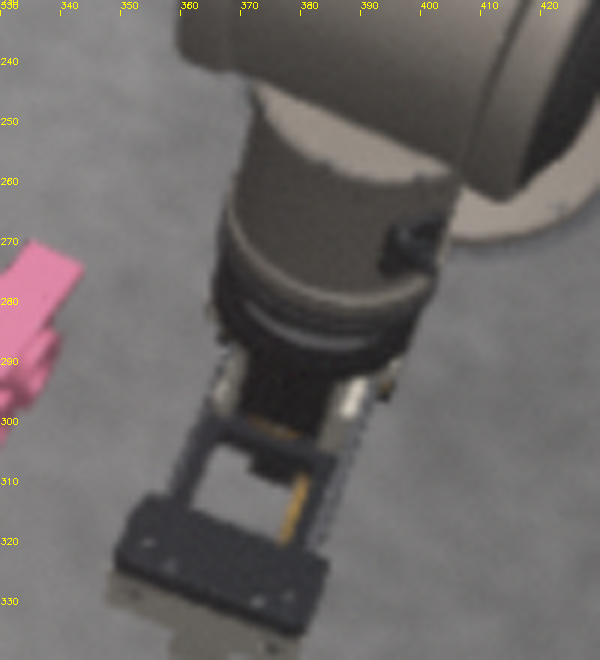

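```bash
python3 - <<'E'
from h import *
c=optics.capture("wrist");T=np.array(c["T_tool_cam"]);c["camera_from_world"]=np.linalg.inv(T)
for y in (9.5,0,-9.5):
  print(y,[ (x,*proj(c,[(x,y,30)])[0].round(0)) for x in (0,-10,-20,-30,-40)])
print(proj(c,[(-66,0,30),(-66,9.5,30),(0,0,0)]))
o,A=st()
s=optics.capture("side")
print(proj(s,[o["tool_pos"]+A@np.array([x,0,z]) for x,z in [(0,0),(-20,0),(-30,0),(-66,0),(-66,95),(-66,-95)]]).round(1))
E
```

```text
9.5 [(0, np.float64(294.0), np.float64(199.0)), (-10, np.float64(296.0), np.float64(203.0)), (-20, np.float64(298.0), np.float64(209.0)), (-30, np.float64(301.0), np.float64(214.0)), (-40, np.float64(304.0), np.float64(221.0))]
0 [(0, np.float64(293.0), np.float64(212.0)), (-10, np.float64(295.0), np.float64(217.0)), (-20, np.float64(298.0), np.float64(223.0)), (-30, np.float64(300.0), np.float64(230.0)), (-40, np.float64(303.0), np.float64(237.0))]
-9.5 [(0, np.float64(293.0), np.float64(225.0)), (-10, np.float64(295.0), np.float64(231.0)), (-20, np.float64(297.0), np.float64(237.0)), (-30, np.float64(299.0), np.float64(244.0)), (-40, np.float64(302.0), np.float64(252.0))]
[[312.19321499 259.60262866]
 [313.45542835 241.42930023]
 [249.3382189  212.05380133]]
t 5.08 pos [ 657.2 -104.9  206.2] F [-0.4 -1.1 -0.2] grip 7.8 ty [-0.999 -0.016 -0.037] tz [-0.016  1.    -0.006] q [-0.28  0.57  1.1   0.01  1.43 -1.86]
[[228.6 157.3]
 [228.6 152.7]
 [228.6 150.5]
 [228.5 142.1]
 [220.9 157.3]
 [235.5 128.2]]
```

Call:
send_rows:
  commands:
    - [[0,0,0,0,0.06],[0,0,0,0,0.06],[0,0,0,0,0.06],[0,0,0,0,0.06],[0,0,0,0,0.06],[0,0,0,0,0.06],[0,0.002,0.001,0,0.06],[0,0,0,0,0.06],[0,0,0,0,0.06]]

```text
time: 5.88
tool_pos: [655.0, -103.8, 206.1]
tcp_rot: [-1.719, 1.533, -0.133]
contact_force: [-0.6, -0.0, -0.4]
grip_width: 59.1
```

Call:
send_rows:
  commands:
    - [[0.01,0.001,0,0,0.06],[0.01,0.001,0,0,0.06],[0,0,0,0,0.06],[0,0,0,0,0.06]]

```text
time: 6.22
tool_pos: [653.2, -103.8, 183.5]
tcp_rot: [-1.717, 1.534, -0.13]
contact_force: [0.1, 0.1, 0.4]
grip_width: 59.9
```

```bash
python3 - <<'E'
from h import *
to((654,-104,170),90.8)
c=wristcam()
crop(c["color"],130,170,240,150,3,"pics/w5.png")
s=optics.capture("side");crop(s["color"],200,110,80,70,9,"pics/s6.png")
E
```

```text
t 6.22 pos [ 653.2 -103.8  183.5] F [0.1 0.1 0.4] grip 59.9 ty [-0.999 -0.016 -0.036] tz [-0.016  1.    -0.005] q [-0.28  0.58  1.15  0.01  1.37 -1.86]
shift m [ 0.0136 -0.0003 -0.0001] dist 13.6
cur z ang 90.89 turn deg (about tool x, down) 0.09
```

View pics/w5.png

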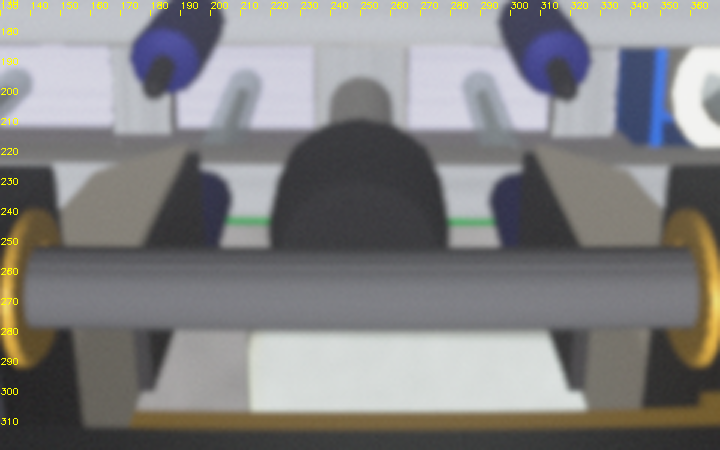

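View pics/s6.png

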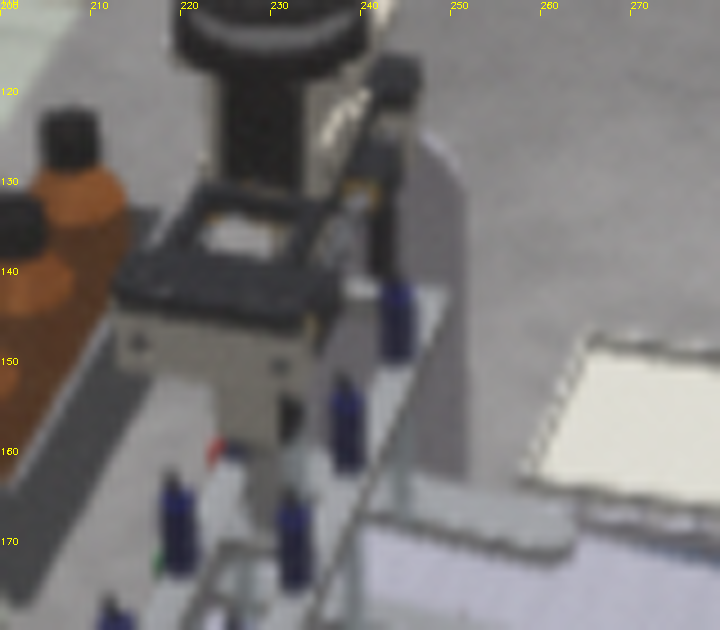

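Call:
send_rows:
  commands:
    - [[0.01,0,0,0,0.06],[0,0,0,0,0.03],[0,0,0,0,0.02],[0,0,0,0,0.02],[0,0,0,0,0.02],[0,0,0,0,0.02],[0,0,0,0,0.02],[0,0,0,0,0.02]]

```text
time: 6.98
tool_pos: [654.1, -104.4, 173.1]
tcp_rot: [-1.731, 1.533, -0.145]
contact_force: [0.4, 0.4, -0.6]
grip_width: 33.2
```

```bash
python3 - <<'E'
from h import *
to((654,-104,225),90.8)
c=wristcam()
crop(c["color"],130,170,240,150,3,"pics/w6.png")
E
```

```text
t 6.98 pos [ 654.1 -104.4  173.1] F [ 0.4  0.4 -0.6] grip 33.2 ty [-0.999 -0.016 -0.037] tz [-0.015  1.    -0.006] q [-0.28  0.59  1.17  0.01  1.35 -1.86]
shift m [-0.0519 -0.0018  0.    ] dist 51.9
cur z ang 90.88 turn deg (about tool x, down) 0.08
```

View pics/w6.png

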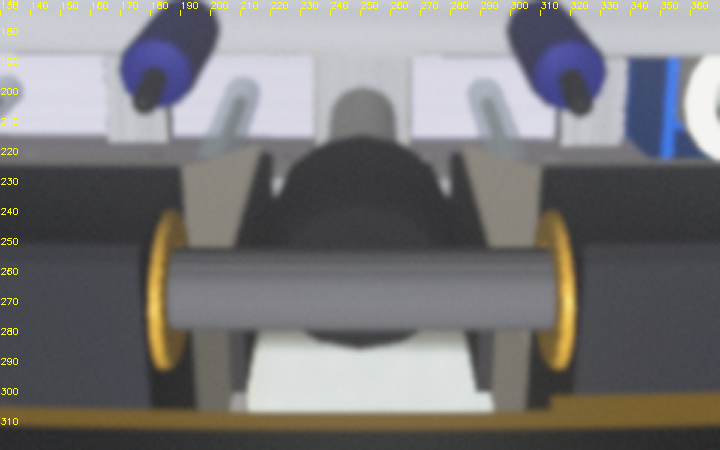

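Call:
send_rows:
  commands:
    - [[-0.01,0,0,0,0.02],[-0.01,0,0,0,0.02],[-0.01,0,0,0,0.02],[-0.01,0,0,0,0.02],[-0.005,0,0,0,0.02],[0,0,0,0,0.02]]

```text
time: 7.53
tool_pos: [654.2, -104.3, 218.5]
tcp_rot: [-1.714, 1.532, -0.128]
contact_force: [2.0, -0.5, -4.6]
grip_width: 32.8
```

```bash
python3 - <<'E'
from h import *
to((654,-104,228),90.8)
E
```

```text
t 7.53 pos [ 654.2 -104.3  218.5] F [ 2.  -0.5 -4.6] grip 32.8 ty [-0.999 -0.015 -0.039] tz [-0.015  1.    -0.006] q [-0.28  0.56  1.09  0.01  1.45 -1.86]
shift m [-0.0095 -0.0002  0.0003] dist 9.5
cur z ang 90.88 turn deg (about tool x, down) 0.08
```

Call:
send_rows:
  commands:
    - [[-0.006,0,0,0,0.02],[-0.006,0,0,0,0.02],[0,0,0,0,0.02]]

```text
time: 7.78
tool_pos: [653.8, -104.3, 224.7]
tcp_rot: [-1.679, 1.537, -0.093]
contact_force: [1.1, 0.1, 5.6]
grip_width: 33.0
```

```bash
python3 - <<'E'
from h import *
to((654,-104,228),90.8)
E
```

```text
t 7.78 pos [ 653.8 -104.3  224.7] F [1.1 0.1 5.6] grip 33.0 ty [-0.999 -0.015 -0.034] tz [-0.015  1.    -0.004] q [-0.28  0.56  1.07  0.01  1.48 -1.86]
shift m [-0.0033 -0.0003  0.0002] dist 3.3
cur z ang 90.86 turn deg (about tool x, down) 0.06
```

Call:
send_rows:
  commands:
    - [[-0.006,0,0,0,0.02],[-0.005,0,0,0,0.02],[0,0,0,0,0.02]]

```text
time: 8.03
tool_pos: [653.1, -104.0, 224.7]
tcp_rot: [-1.556, 1.548, 0.029]
contact_force: [-0.5, 1.3, 5.1]
grip_width: 32.8
```

```bash
python3 - <<'E'
from h import *
st()
s=optics.capture("side");crop(s["color"],180,110,140,120,5,"pics/s7.png")
E
```

```text
t 8.03 pos [ 653.1 -104.   224.7] F [-0.5  1.3  5.1] grip 32.8 ty [-1.    -0.015 -0.022] tz [-0.015  1.     0.   ] q [-0.28  0.57  1.06  0.01  1.49 -1.86]
```

View pics/s7.png

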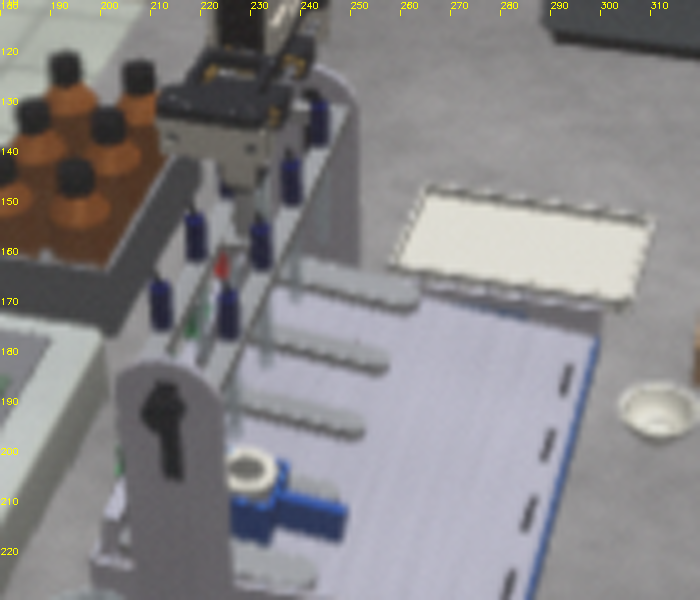

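Call:
send_rows:
  commands:
    - [[0,0,0,0,0.06],[0,0,0,0,0.06],[0,0,0,0,0.06],[0,0,0,0,0.06],[-0.015,0,0,0,0.06],[-0.025,0,0,0,0.06],[-0.03,0,0,0,0.06],[0,0,0,0,0.06]]

```text
time: 8.75
tool_pos: [648.1, -103.2, 302.0]
tcp_rot: [-1.57, 1.55, 0.016]
contact_force: [0.6, 0.6, 2.4]
grip_width: 59.8
```

```bash
python3 - <<'E'
from h import *
to((470,-65,295),90.8)
s=optics.capture("side");crop(s["color"],180,110,140,120,5,"pics/s8.png")
E
```

```text
t 8.75 pos [ 648.1 -103.2  302. ] F [0.6 0.6 2.4] grip 59.8 ty [-1.    -0.015 -0.021] tz [-0.015  1.     0.   ] q [-0.28  0.54  0.9   0.01  1.68 -1.86]
shift m [0.0033 0.1777 0.0408] dist 182.3
cur z ang 90.86 turn deg (about tool x, down) 0.06
```

View pics/s8.png

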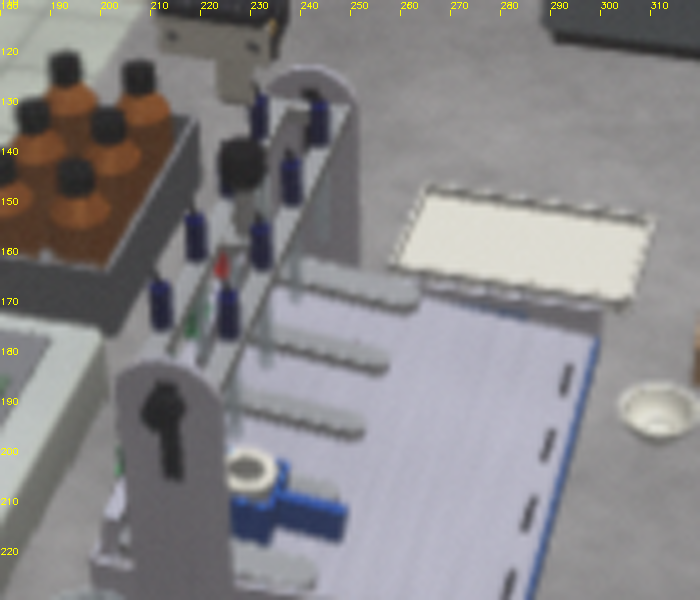

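```bash
python3 - <<'E'
from h import *
o,A=st();s=optics.capture("side")
print(proj(s,[(654,-104,285),(654,-104,257)]))
for z in (30,49):
  print([(x,*proj(s,[o["tool_pos"]+A@np.array([x,0,z])])[0].round(1)) for x in (0,-20,-30,-40,-50)])
E
```

```text
t 8.8 pos [ 647.7 -103.   299.2] F [ 0.4 -0.1  0.2] grip 60.2 ty [-1.    -0.015 -0.018] tz [-0.015  1.     0.001] q [-0.28  0.55  0.9   0.01  1.68 -1.86]
[[228.56351555 139.13607607]
 [228.86354844 145.78673515]]
[(0, np.float64(227.7), np.float64(140.7)), (-20, np.float64(227.6), np.float64(135.8)), (-30, np.float64(227.5), np.float64(133.3)), (-40, np.float64(227.5), np.float64(130.8)), (-50, np.float64(227.4), np.float64(128.2))]
[(0, np.float64(226.2), np.float64(143.6)), (-20, np.float64(226.1), np.float64(138.7)), (-30, np.float64(226.0), np.float64(136.2)), (-40, np.float64(225.9), np.float64(133.7)), (-50, np.float64(225.8), np.float64(131.1))]
```

Call:
send_rows:
  commands:
    - [[0,0.035,0.008,0,0.01],[0,0.035,0.008,0,0.01],[0,0.035,0.008,0,0.01],[0,0.035,0.008,0,0.01],[0,0.034,0.008,0,0.01],[0,0,0,0,0.01]]

```text
time: 9.35
tool_pos: [461.1, -62.7, 279.8]
tcp_rot: [0.776, 1.558, 2.362]
contact_force: [1.4, 0.7, 0.2]
grip_width: 24.8
```

Call:
send_rows:
  commands:
    - [[0.04,0,0,0,0.0],[0.04,0,0,0,0.0],[0.04,0,0,0,0.0],[0.04,0,0,0,0.0],[0.04,0,0,0,0.0],[0,0,0,0,0.0],[0,0,0,0,0.0]]

```text
time: 9.93
tool_pos: [455.9, -59.8, 73.2]
tcp_rot: [0.64, 1.561, 2.226]
contact_force: [0.7, -0.3, 1.1]
grip_width: 0.4
```

```bash
python3 - <<'E'
from h import *
to((470,-65,20),90.8)
c=wristcam();cv2.imwrite("pics/w7.png",c["color"])
s=optics.capture("side");crop(s["color"],200,110,140,120,5,"pics/s9.png")
E
```

```text
t 9.93 pos [455.9 -59.8  73.2] F [ 0.7 -0.3  1.1] grip 0.4 ty [-1.    -0.015  0.006] tz [-0.015  1.     0.008] q [-0.3   0.37  1.85  0.01  0.93 -1.89]
shift m [ 0.053  -0.0143 -0.0059] dist 55.2
cur z ang 90.84 turn deg (about tool x, down) 0.04
```

View pics/s9.png

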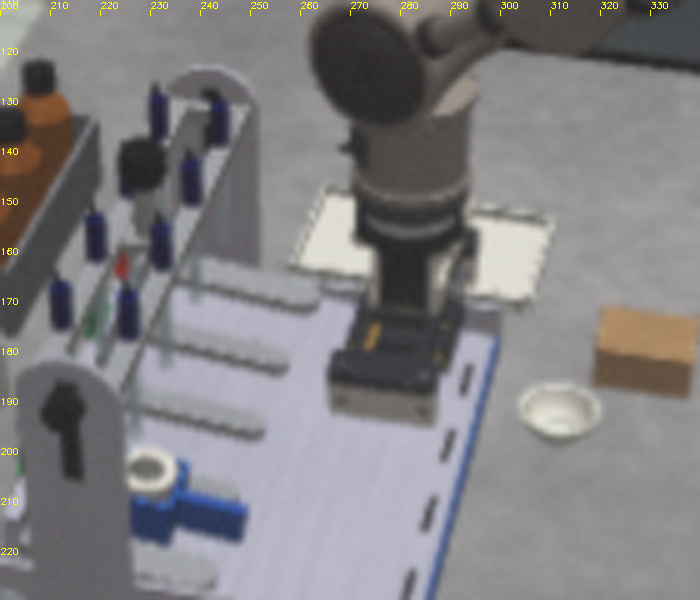

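View pics/w7.png

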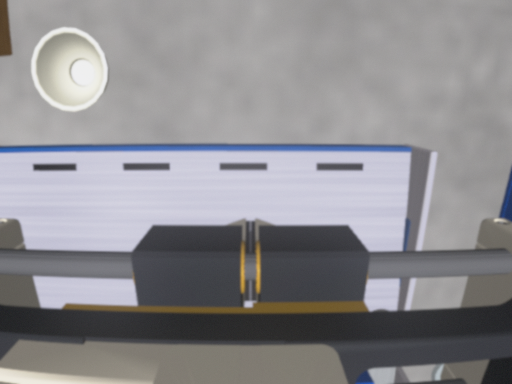

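Call:
send_rows:
  commands:
    - [[0.025,-0.007,-0.003,0,0.0],[0.02,-0.007,-0.003,0,0.0],[0,0,0,0,0.0],[0,0,0,0,0.0]]

```text
time: 10.37
tool_pos: [479.2, -68.0, 38.1]
tcp_rot: [-1.472, 1.556, 0.114]
contact_force: [-0.2, -0.0, 0.8]
grip_width: 0.7
```

Call:
send_rows:
  commands:
    - [[0.008,0,0,0,0.0],[0,0,0,0,0.0]]

```text
time: 10.53
tool_pos: [481.4, -68.6, 33.5]
tcp_rot: [-1.598, 1.55, -0.012]
contact_force: [-0.4, 0.1, -0.1]
grip_width: 0.6
```

Call:
send_rows:
  commands:
    - [[0.008,0,0,0,0.0],[0,0,0,0,0.0]]

```text
time: 10.7
tool_pos: [482.7, -68.8, 27.1]
tcp_rot: [-1.645, 1.547, -0.059]
contact_force: [-0.4, -1.3, 0.0]
grip_width: 0.5
```

Call:
send_rows:
  commands:
    - [[0.008,0,0,0,0.0],[0,0,0,0,0.0]]

```text
time: 10.87
tool_pos: [483.1, -68.8, 19.2]
tcp_rot: [-1.657, 1.545, -0.071]
contact_force: [0.6, 0.4, -0.0]
grip_width: 0.6
```

Call:
send_rows:
  commands:
    - [[0.008,0,0,0,0.0],[0,0,0,0,0.0]]

```text
time: 11.03
tool_pos: [483.1, -68.8, 10.3]
tcp_rot: [-1.655, 1.546, -0.068]
contact_force: [-0.1, 0.1, -1.1]
grip_width: 0.4
```

Call:
send_rows:
  commands:
    - [[0.008,0,0,0,0.0],[0,0,0,0,0.0]]

```text
time: 11.2
tool_pos: [483.2, -68.7, 1.2]
tcp_rot: [-1.648, 1.546, -0.062]
contact_force: [-1.0, 0.9, 0.7]
grip_width: 0.3
```

Call:
send_rows:
  commands:
    - [[0.006,0,0,0,0.0],[0,0,0,0,0.0]]

```text
time: 11.37
tool_pos: [483.1, -68.7, -5.8]
tcp_rot: [-1.641, 1.547, -0.054]
contact_force: [-0.2, -0.4, -1.0]
grip_width: 0.4
```

Call:
send_rows:
  commands:
    - [[0.005,0,0,0,0.0],[0,0,0,0,0.0]]

```text
time: 11.53
tool_pos: [483.2, -68.7, -11.5]
tcp_rot: [-1.637, 1.547, -0.051]
contact_force: [-0.6, 0.2, -0.3]
grip_width: 0.4
```

Call:
send_rows:
  commands:
    - [[0.005,0,0,0,0.0],[0,0,0,0,0.0]]

```text
time: 11.7
tool_pos: [484.2, -68.9, -12.5]
tcp_rot: [-1.668, 1.545, -0.081]
contact_force: [-0.5, 0.9, 1.6]
grip_width: 0.1
```

Call:
send_rows:
  commands:
    - [[0.004,0,0,0,0.0],[0,0,0,0,0.0]]

```text
time: 11.87
tool_pos: [484.9, -69.0, -12.2]
tcp_rot: [-1.7, 1.541, -0.112]
contact_force: [-0.2, -0.2, -0.5]
grip_width: 0.3
```

```bash
python3 - <<'E'
from h import *
to((470,-65,20),90.8)
print(monitor.get_obs()["tau"].round(1), monitor.get_obs()["moment"].round(2))
s=optics.capture("side");crop(s["color"],230,140,100,80,7,"pics/s10.png")
E
```

```text
t 11.87 pos [484.9 -69.  -12.2] F [-0.2 -0.2 -0.5] grip 0.3 ty [-0.999 -0.017 -0.029] tz [-0.017  1.    -0.004] q [-0.3   0.53  1.89  0.01  0.7  -1.9 ]
shift m [-0.0326  0.0139  0.0042] dist 35.7
cur z ang 90.95 turn deg (about tool x, down) 0.15
[ -0.  -43.9 -15.9  -0.   -0.1  -0. ] [-0.06  0.02 -0.01]
```

View pics/s10.png

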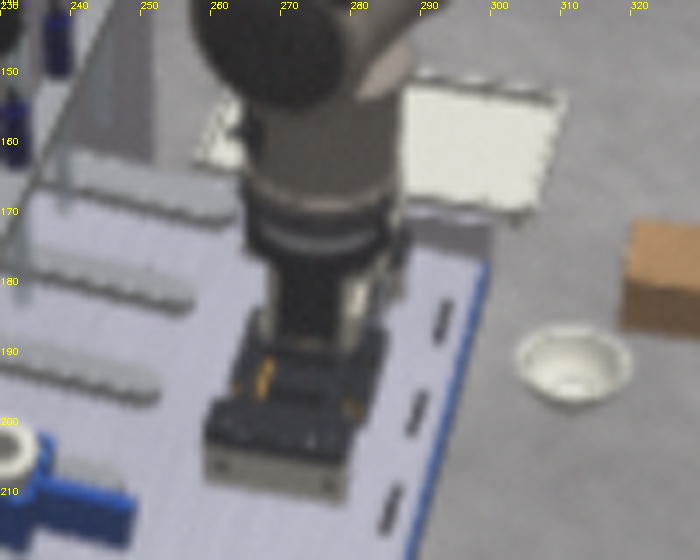

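Call:
send_rows:
  commands:
    - [[0.005,0.001,0,0,0.0]]

```text
time: 12.0
tool_pos: [486.0, -69.3, -13.8]
tcp_rot: [-1.714, 1.536, -0.127]
contact_force: [-22.7, 7.7, 88.6]
grip_width: 0.7
```

Call:
send_rows:
  commands:
    - [[0.005,0.001,0,0,0.0]]

```text
time: 12.08
tool_pos: [486.2, -69.4, -13.7]
tcp_rot: [-1.727, 1.533, -0.139]
contact_force: [-24.0, 7.4, 83.5]
grip_width: 0.4
```

Call:
send_rows:
  commands:
    - [[-0.001,0,0,0,0.0]]

```text
time: 12.17
tool_pos: [486.6, -69.4, -10.6]
tcp_rot: [-1.737, 1.53, -0.149]
contact_force: [0.0, -0.1, -0.2]
grip_width: 0.4
```

Call:
send_rows:
  commands:
    - [[-0.03,0,0,0,0.04],[-0.035,0,0,0,0.04],[-0.035,0,0.01,0,0.04],[-0.02,-0.02,0.03,0,0.04],[0,-0.025,0.03,0,0.04],[0,-0.02,0.015,0,0.04],[0,0,0,0,0.04]]

```text
time: 12.75
tool_pos: [548.2, 19.9, 119.2]
tcp_rot: [-1.699, 1.524, -0.115]
contact_force: [-1.1, -0.8, 0.8]
grip_width: 39.0
```

```bash
python3 - <<'E'
from h import *
to((561,18,80),90.8)
c=wristcam();cv2.imwrite("pics/w8.png",c["color"])
E
```

```text
t 12.75 pos [548.2  19.9 119.2] F [-1.1 -0.8  0.8] grip 39.0 ty [-0.999 -0.012 -0.047] tz [-0.012  1.    -0.006] q [-0.1   0.42  1.61 -0.    1.07 -1.69]
shift m [ 0.0398 -0.011  -0.0018] dist 41.3
cur z ang 90.7 turn deg (about tool x, down) -0.1
```

View pics/w8.png

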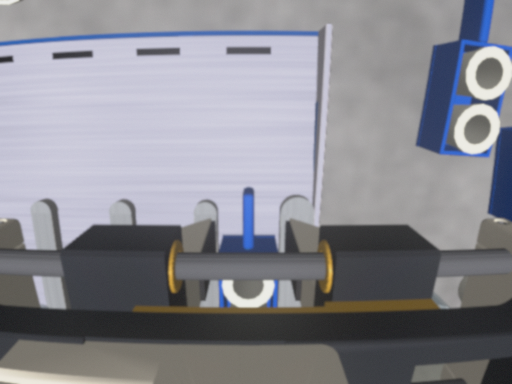

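```bash
python3 - <<'E'
from h import *
c=wristcam()
print(tow(c,[(249,188)],[73]))
E
```

```text
[[543.85690418  18.43569506  73.        ]]
```

Call:
send_rows:
  commands:
    - [[0.03,-0.009,-0.002,0,0.04],[0.02,-0.003,0,0,0.04],[0,0,0,0,0.04]]

```text
time: 13.1
tool_pos: [557.1, 13.8, 66.6]
tcp_rot: [-1.747, 1.53, -0.165]
contact_force: [-1.7, 0.5, 0.1]
grip_width: 40.3
```

```bash
python3 - <<'E'
from h import *
to((561,18,12),90.8)
E
```

```text
t 13.1 pos [557.1  13.8  66.6] F [-1.7  0.5  0.1] grip 40.3 ty [-0.999 -0.011 -0.04 ] tz [-0.011  1.    -0.007] q [-0.11  0.5   1.64 -0.    0.96 -1.69]
shift m [ 0.0547 -0.0018  0.0045] dist 54.9
cur z ang 90.63 turn deg (about tool x, down) -0.17
```

Call:
send_rows:
  commands:
    - [[0.018,0,0.004,0,0.04],[0.018,0,0,0,0.04],[0.012,0,0,0,0.04],[0,0,0,0,0.04],[0,0,0,0,0.04]]

```text
time: 13.52
tool_pos: [554.1, 13.2, 17.2]
tcp_rot: [-1.79, 1.537, -0.213]
contact_force: [-0.1, -0.3, 2.0]
grip_width: 39.9
```

```bash
python3 - <<'E'
from h import *
to((559,18,12),90.8)
c=wristcam();cv2.imwrite("pics/w9.png",c["color"])
E
```

```text
t 13.52 pos [554.1  13.2  17.2] F [-0.1 -0.3  2. ] grip 39.9 ty [-0.999 -0.006 -0.033] tz [-0.006  1.    -0.007] q [-0.11  0.57  1.69 -0.    0.85 -1.69]
shift m [ 0.0053 -0.0048  0.0048] dist 8.6
cur z ang 90.35 turn deg (about tool x, down) -0.45
```

View pics/w9.png

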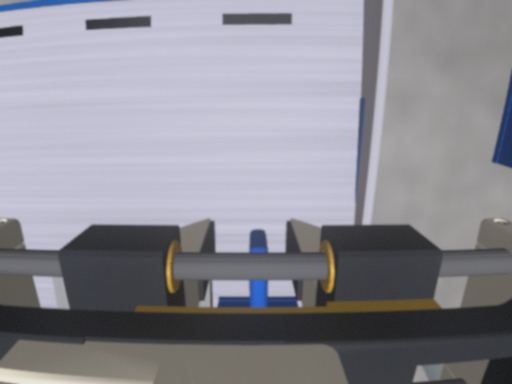

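Call:
send_rows:
  commands:
    - [[0.005,0,0.005,0,0.04],[0,0,0,0,0.04],[0,0,0,0,0.02],[0,0,0,0,0.0],[0,0,0,0,0.0],[0,0,0,0,0.0],[0,0,0,0,0.0],[0,0,0,0,0.0]]

```text
time: 14.23
tool_pos: [556.1, 18.0, 16.5]
tcp_rot: [-1.775, 1.53, -0.198]
contact_force: [-0.6, 0.1, -0.3]
grip_width: 9.7
```

```bash
python3 - <<'E'
from h import *
to((559,18,12),90.8)
E
```

```text
t 14.23 pos [556.1  18.   16.5] F [-0.6  0.1 -0.3] grip 9.7 ty [-0.999 -0.006 -0.04 ] tz [-0.006  1.    -0.008] q [-0.1   0.57  1.69 -0.01  0.84 -1.68]
shift m [ 0.0046 -0.0027  0.    ] dist 5.3
cur z ang 90.32 turn deg (about tool x, down) -0.48
```

Call:
send_rows:
  commands:
    - [[0.0008,0.01,0,0,0.0],[0.0012,0.015,0,0,0.0],[0.0012,0.015,0,0,0.0],[0.0012,0.015,0,0,0.0],[0,0,0,0,0.0]]

```text
time: 14.65
tool_pos: [500.3, 17.5, 9.3]
tcp_rot: [-1.771, 1.529, -0.194]
contact_force: [-3.9, -1.3, 3.6]
grip_width: 10.2
```

```bash
python3 - <<'E'
from h import *
to((446,17,3),90.8)
E
```

```text
t 14.65 pos [500.3  17.5   9.3] F [-3.9 -1.3  3.6] grip 10.2 ty [-0.999 -0.006 -0.041] tz [-0.006  1.    -0.008] q [-0.12  0.5   1.85 -0.    0.75 -1.69]
shift m [ 0.0041  0.0545 -0.0002] dist 54.7
cur z ang 90.32 turn deg (about tool x, down) -0.48
```

Call:
send_rows:
  commands:
    - [[0.001,0.014,0,0,0.0],[0.001,0.014,0,0,0.0],[0.001,0.014,0,0,0.0],[0.0008,0.01,0,0,0.0],[0,0,0,0,0.0]]

```text
time: 15.07
tool_pos: [449.6, 16.8, 3.5]
tcp_rot: [-1.767, 1.527, -0.191]
contact_force: [-1.0, 0.6, -2.2]
grip_width: 9.6
```

```bash
python3 - <<'E'
from h import *
st()
t=optics.capture("top");cv2.imwrite("pics/t2.png",t["color"]);crop(t["color"],220,130,140,115,5,"pics/t2z.png")
E
```

```text
t 15.07 pos [449.6  16.8   3.5] F [-1.   0.6 -2.2] grip 9.6 ty [-0.999 -0.006 -0.043] tz [-0.005  1.    -0.009] q [-0.13  0.44  1.99 -0.    0.66 -1.7 ]
```

View pics/t2z.png

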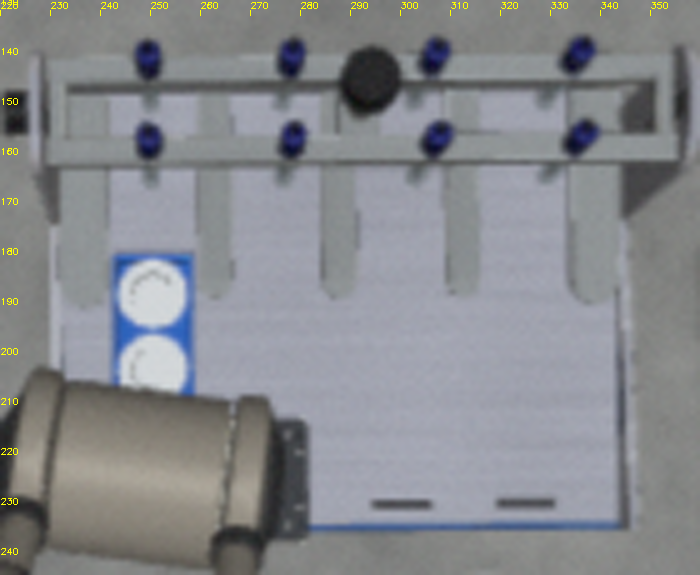

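```bash
python3 - <<'E'
from h import *
t=optics.capture("top")
a=tow(t,[(250.4,188),(250.5,203)],[88,83]);print(a,a.mean(0))
E
```

```text
[[566.4707223   17.34679429  88.        ]
 [518.84600745  16.84182839  83.        ]] [542.65836487  17.09431134  85.5       ]
```

Call:
send_rows:
  commands:
    - [[0,0,0,0,0.03],[0,0,0,0,0.03],[-0.001,0,0,0,0.05],[-0.03,0,0,0,0.07],[-0.03,0,0,0,0.075],[-0.025,-0.01,0,0,0.075],[0,-0.03,0,0,0.075],[0,-0.03,0,0,0.075],[0,-0.018,0,0,0.075],[0,0,0,0,0.075]]

```text
time: 16.0
tool_pos: [546.6, 17.5, 102.3]
tcp_rot: [-1.743, 1.513, -0.167]
contact_force: [-0.3, -0.1, 0.4]
grip_width: 71.6
```

```bash
python3 - <<'E'
from h import *
to((539,18,5),90.8)
c=wristcam();cv2.imwrite("pics/w10.png",c["color"])
E
```

```text
t 16.0 pos [546.6  17.5 102.3] F [-0.3 -0.1  0.4] grip 71.6 ty [-0.998 -0.005 -0.057] tz [-0.005  1.    -0.01 ] q [-0.11  0.43  1.64 -0.    1.01 -1.68]
shift m [0.0967 0.0132 0.0015] dist 97.6
cur z ang 90.28 turn deg (about tool x, down) -0.52
```

View pics/w10.png

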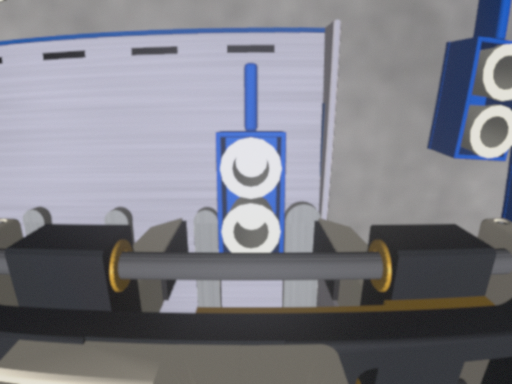

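Call:
send_rows:
  commands:
    - [[0.025,0.002,0,-0.5,0.075],[0.025,0.002,0,0,0.075],[0.025,0.002,0,0,0.075],[0.012,0.001,0,0,0.075],[0,0,0,0,0.075],[0,0,0,0,0.075]]

```text
time: 16.55
tool_pos: [538.2, 17.1, 12.0]
tcp_rot: [-1.761, 1.517, -0.175]
contact_force: [0.3, -0.5, 0.0]
grip_width: 75.4
```

```bash
python3 - <<'E'
from h import *
to((544,17.3,5),90.8)
c=wristcam();cv2.imwrite("pics/w11.png",c["color"])
E
```

```text
t 16.55 pos [538.2  17.1  12. ] F [ 0.3 -0.5  0. ] grip 75.4 ty [-0.998 -0.015 -0.053] tz [-0.015  1.    -0.01 ] q [-0.11  0.54  1.76 -0.01  0.79 -1.69]
shift m [ 0.0073 -0.0055  0.0002] dist 9.1
cur z ang 90.85 turn deg (about tool x, down) 0.05
```

View pics/w11.png

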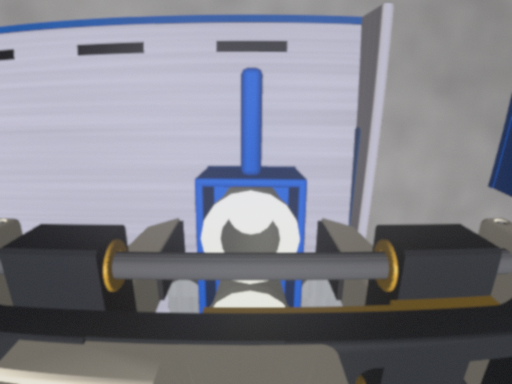

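Call:
send_rows:
  commands:
    - [[0.007,-0.006,0,0,0.075],[0,0,0,0,0.06],[0,0,0,0,0.04],[0,0,0,0,0.04],[0,0,0,0,0.04],[0,0,0,0,0.04],[0,0,0,0,0.04]]

```text
time: 17.18
tool_pos: [547.4, 17.0, 9.1]
tcp_rot: [-1.753, 1.51, -0.167]
contact_force: [-0.6, 0.3, -2.7]
grip_width: 52.0
```

Call:
send_rows:
  commands:
    - [[-0.01,0,0,0,0.04],[-0.02,0,0,0,0.04],[-0.02,0,0,0,0.04],[0,0,0,0,0.04],[0,0,0,0,0.04]]

```text
time: 17.6
tool_pos: [542.6, 17.6, 61.4]
tcp_rot: [-1.758, 1.514, -0.172]
contact_force: [-0.4, 0.6, -2.1]
grip_width: 51.6
```

```bash
python3 - <<'E'
from h import *
st()
c=wristcam();cv2.imwrite("pics/w12.png",c["color"])
s=optics.capture("side");cv2.imwrite("pics/s11.png",s["color"])
t=optics.capture("top");cv2.imwrite("pics/t4.png",t["color"])
crop(t["color"],320,150,100,110,6,"pics/t4z.png")
E
```

```text
t 17.6 pos [542.6  17.6  61.4] F [-0.4  0.6 -2.1] grip 51.6 ty [-0.998 -0.016 -0.056] tz [-0.015  1.    -0.011] q [-0.11  0.48  1.7  -0.    0.91 -1.69]
```

View pics/w12.png

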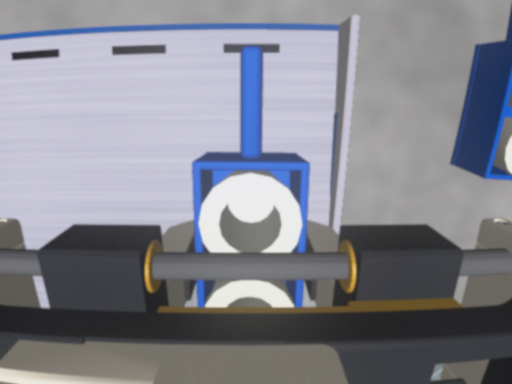

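View pics/s11.png

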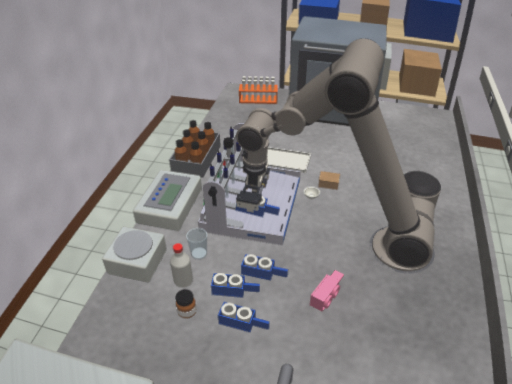

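View pics/t4z.png

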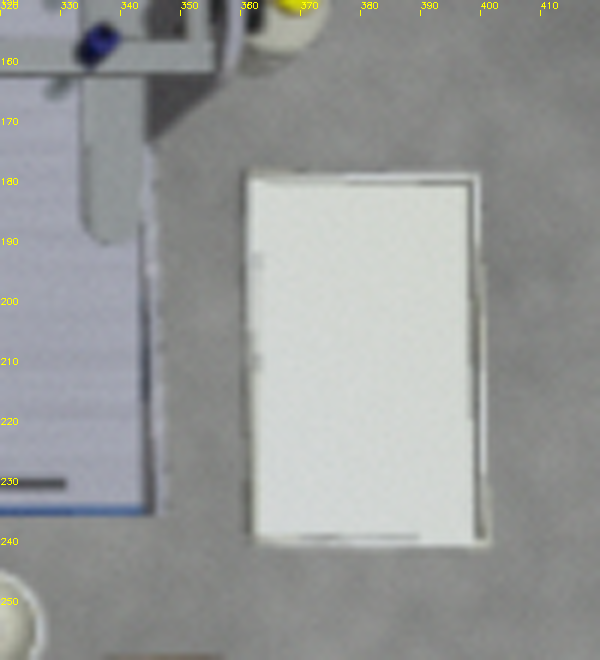

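```bash
python3 - <<'E'
from h import *
t=optics.capture("top")
a=tow(t,[(361.2,179),(399.7,178.8),(401.3,240.6),(362,240.4)],[16]*4);print(a.round(1));m=a.mean(0);print(m, np.degrees(np.arctan2(*(a[0]-a[3])[[1,0]])),np.degrees(np.arctan2(*(a[1]-a[2])[[1,0]])))
print('bottle top',tow(t,[(369,148)],[100]))
to((m[0]+25,m[1],75),90)
E
```

```text
[[ 609.5 -356.1   16. ]
 [ 610.5 -485.2   16. ]
 [ 403.3 -481.3   16. ]
 [ 403.2 -352.3   16. ]]
[ 506.62879672 -418.71168523   16.        ] -1.055635405638023 -1.0615347406823596
bottle top [[ 695.06468368 -360.89809089  100.        ]]
t 17.8 pos [541.9  17.7  60. ] F [ 1.2 -0.5 -2.9] grip 52.0 ty [-0.998 -0.016 -0.053] tz [-0.015  1.    -0.01 ] q [-0.11  0.48  1.7  -0.    0.91 -1.69]
shift m [-0.0114  0.0163 -0.4363] dist 436.8
cur z ang 90.86 turn deg (about tool x, down) 0.86
```

Call:
send_rows:
  commands:
    - [[-0.008,0,-0.01,0,0.04],[-0.006,0.001,-0.02,0,0.04],[0,0.001,-0.025,0,0.04],[0,0.001,-0.03,0,0.04],[0,0.001,-0.03,0,0.04],[0,0.001,-0.03,0,0.04],[0,0.001,-0.03,0,0.04],[0,0.001,-0.03,0,0.04],[0,0.001,-0.03,0,0.04],[0,0.001,-0.03,0,0.04]]

```text
time: 18.63
tool_pos: [532.1, -257.6, 73.9]
tcp_rot: [-1.726, 1.528, -0.13]
contact_force: [1.0, -0.1, -1.8]
grip_width: 52.0
```

```bash
python3 - <<'E'
from h import *
to((534,-419,75),90)
E
```

```text
t 18.63 pos [ 532.1 -257.6   73.9] F [ 1.  -0.1 -1.8] grip 52.0 ty [-0.999 -0.025 -0.043] tz [-0.025  1.    -0.007] q [-0.59  0.55  1.53  0.02  1.02 -2.2 ]
shift m [-0.0002  0.0022 -0.1614] dist 161.4
cur z ang 91.44 turn deg (about tool x, down) 1.44
```

Call:
send_rows:
  commands:
    - [[0,0,-0.03,0.8,0.04],[0,0,-0.03,0.8,0.04],[0,0,-0.03,0.8,0.04],[0,0,-0.025,0,0.04],[0,0,-0.02,0,0.04],[0,0,-0.01,0,0.04],[0,0,0,0,0.04],[0,0,0,0,0.04]]

```text
time: 19.3
tool_pos: [523.5, -420.9, 71.2]
tcp_rot: [-1.64, 1.534, -0.097]
contact_force: [0.7, -0.1, -2.2]
grip_width: 51.5
```

```bash
python3 - <<'E'
from h import *
to((534,-419,75),89)
c=wristcam();cv2.imwrite("pics/w13.png",c["color"])
E
```

```text
t 19.3 pos [ 523.5 -420.9   71.2] F [ 0.7 -0.1 -2.2] grip 51.5 ty [-0.999  0.028 -0.036] tz [ 0.028  1.    -0.003] q [-0.8   0.69  1.27  0.03  1.16 -2.36]
shift m [-0.0034 -0.0106  0.0022] dist 11.4
cur z ang 88.4 turn deg (about tool x, down) -0.6
```

View pics/w13.png

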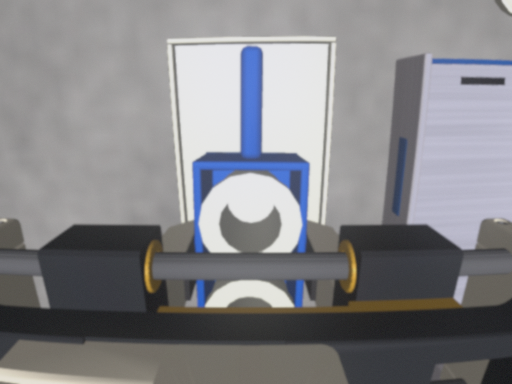

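Call:
send_rows:
  commands:
    - [[0,-0.01,0.002,-0.5,0.04],[0.02,0,0,0,0.04],[0.02,0,0,0,0.04],[0.02,0,0,0,0.04],[0.008,0,0,0,0.04],[0,0,0,0,0.04],[0,0,0,0,0.04]]

```text
time: 19.93
tool_pos: [543.7, -409.4, 4.7]
tcp_rot: [-1.635, 1.531, -0.07]
contact_force: [0.4, -0.5, -1.9]
grip_width: 52.1
```

```bash
python3 - <<'E'
from h import *
to((534,-419,-11),89)
E
```

```text
t 19.93 pos [ 543.7 -409.4    4.7] F [ 0.4 -0.5 -1.9] grip 52.1 ty [-0.999  0.006 -0.039] tz [ 0.006  1.    -0.003] q [-0.77  0.77  1.3   0.03  1.04 -2.35]
shift m [ 0.0153  0.0103 -0.0096] dist 20.8
cur z ang 89.66 turn deg (about tool x, down) 0.66
```

Call:
send_rows:
  commands:
    - [[0.004,0.009,-0.009,0.5,0.04],[0.004,0,0,0,0.04],[0,0,0,0,0.04],[0,0,0,0,0.04]]

```text
time: 20.27
tool_pos: [536.5, -419.5, -0.4]
tcp_rot: [-1.704, 1.527, -0.147]
contact_force: [0.0, 0.3, -1.5]
grip_width: 51.9
```

```bash
python3 - <<'E'
from h import *
to((534,-419,-11),89)
E
```

```text
t 20.27 pos [ 5.365e+02 -4.195e+02 -4.000e-01] F [ 0.   0.3 -1.5] grip 51.9 ty [-0.999  0.013 -0.043] tz [ 0.013  1.    -0.006] q [-0.79  0.78  1.31  0.03  1.02 -2.36]
shift m [0.0105 0.003  0.0005] dist 10.9
cur z ang 89.23 turn deg (about tool x, down) 0.23
```

Call:
send_rows:
  commands:
    - [[0.005,0.001,0,0,0.04],[0.002,0,0,0,0.04],[0,0,0,0,0.04]]

```text
time: 20.52
tool_pos: [536.1, -420.6, -6.5]
tcp_rot: [-1.736, 1.525, -0.179]
contact_force: [0.7, 0.1, -1.6]
grip_width: 51.8
```

Call:
send_rows:
  commands:
    - [[0.002,0,0,0,0.04],[0,0,0,0,0.04]]

```text
time: 20.68
tool_pos: [536.2, -420.5, -8.7]
tcp_rot: [-1.734, 1.525, -0.177]
contact_force: [0.4, 0.9, -1.4]
grip_width: 52.3
```

Call:
send_rows:
  commands:
    - [[0.002,0,0,0,0.04],[0,0,0,0,0.04]]

```text
time: 20.85
tool_pos: [536.3, -420.5, -11.0]
tcp_rot: [-1.732, 1.525, -0.176]
contact_force: [-1.3, 0.1, -1.2]
grip_width: 51.9
```

Call:
send_rows:
  commands:
    - [[0.002,0,0,0,0.04],[0,0,0,0,0.04],[0,0,0,0,0.055],[0,0,0,0,0.06],[0,0,0,0,0.07],[0,0,0,0,0.07],[0,0,0,0,0.07],[-0.02,0,0,0,0.07],[-0.03,0,0,0,0.07],[-0.03,0,0,0,0.07]]

```text
time: 21.68
tool_pos: [530.3, -417.0, 62.5]
tcp_rot: [-1.544, 1.534, 0.012]
contact_force: [0.1, 0.6, -1.5]
grip_width: 69.9
```

```bash
python3 - <<'E'
from h import *
st()
c=wristcam();cv2.imwrite("pics/w14.png",c["color"])
s=optics.capture("side");crop(s["color"],240,120,120,90,6,"pics/s12.png")
E
```

```text
t 21.68 pos [ 530.3 -417.    62.5] F [ 0.1  0.6 -1.5] grip 69.9 ty [-0.999  0.014 -0.037] tz [0.014 1.    0.001] q [-0.79  0.7   1.26  0.03  1.15 -2.36]
```

View pics/w14.png

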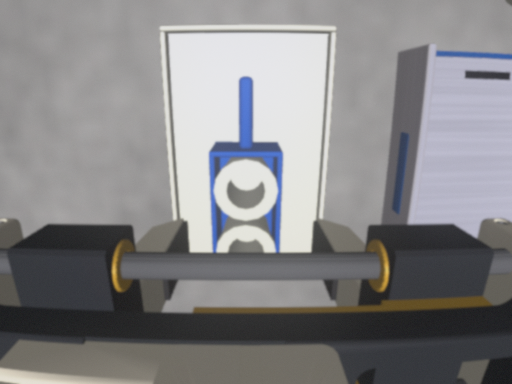

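View pics/s12.png

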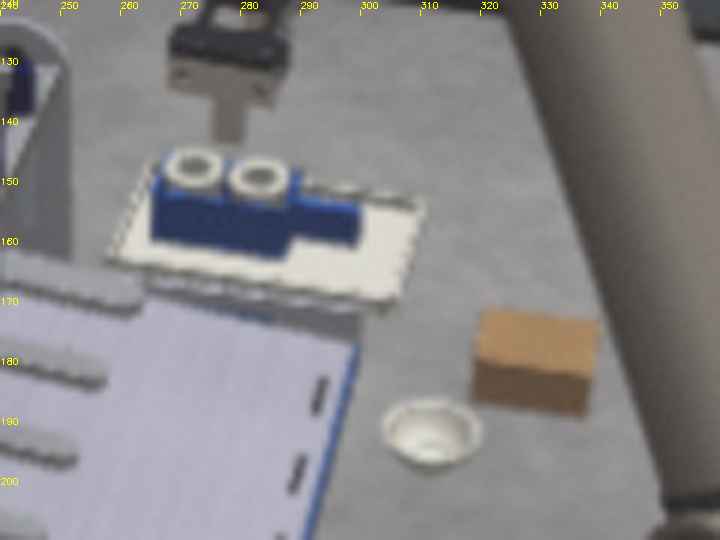

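```bash
python3 - <<'E'
from h import *
t=optics.capture("top");crop(t["color"],100,130,120,120,5,"pics/t5.png")
to((480,219,180),90)
E
```

```text
t 21.83 pos [ 532.3 -419.1   65.7] F [ 0.1 -0.3 -0.7] grip 70.1 ty [-0.999  0.014 -0.043] tz [ 0.014  1.    -0.005] q [-0.79  0.7   1.26  0.03  1.15 -2.36]
shift m [-0.1201  0.0563  0.6367] dist 650.4
cur z ang 89.18 turn deg (about tool x, down) -0.82
```

View pics/t5.png

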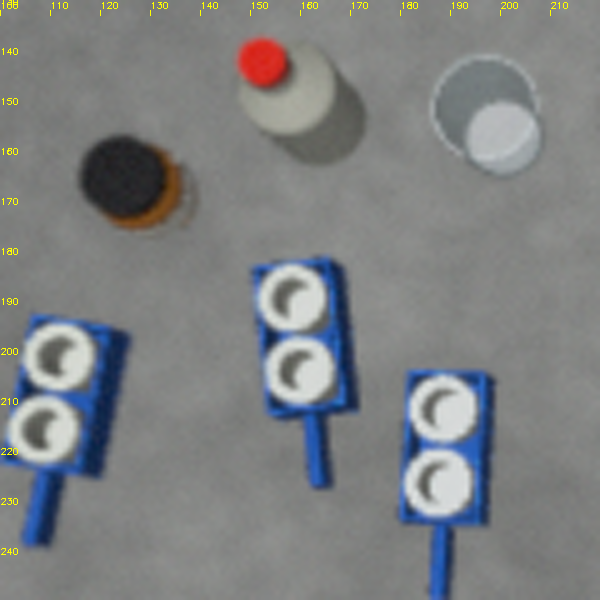

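Call:
send_rows:
  commands:
    - [[-0.035,0,0,0,0.075],[-0.035,0,0,0,0.075],[-0.03,0.003,0.02,0,0.075],[0,0.003,0.037,0,0.075],[0,0.003,0.037,0,0.075],[0,0.003,0.037,0,0.075],[0,0.003,0.037,0,0.075],[0,0.003,0.037,0,0.075],[0,0.003,0.037,0,0.075],[0,0.003,0.037,0,0.075]]

```text
time: 22.67
tool_pos: [502.8, -133.7, 157.1]
tcp_rot: [-1.495, 1.538, 0.05]
contact_force: [1.5, -0.2, 0.4]
grip_width: 75.3
```

Call:
send_rows:
  commands:
    - [[0,0.003,0.037,0,0.075],[0,0.003,0.037,0,0.075],[0,0.003,0.037,0,0.075],[0,0.003,0.037,0,0.075],[0,0.003,0.037,0,0.075],[0,0.003,0.037,0,0.075],[0,0.003,0.037,0,0.075],[0,0,0,0,0.075]]

```text
time: 23.33
tool_pos: [479.9, 144.4, 150.0]
tcp_rot: [-1.292, 1.55, 0.256]
contact_force: [-1.0, -0.9, -0.5]
grip_width: 75.2
```

```bash
python3 - <<'E'
from h import *
to((469,219,100),88.7)
E
```

```text
t 23.33 pos [479.9 144.4 150. ] F [-1.  -0.9 -0.5] grip 75.2 ty [-1.     0.023 -0.02 ] tz [0.023 1.    0.006] q [ 0.14  0.32  1.67  0.    1.13 -1.41]
shift m [0.0501 0.0136 0.0741] dist 90.5
cur z ang 88.69 turn deg (about tool x, down) -0.01
```

Call:
send_rows:
  commands:
    - [[0,0.005,0.03,0,0.075],[0.01,0.005,0.03,0,0.075],[0.02,0.002,0.01,0,0.075],[0.01,0,0,0,0.075],[0,0,0,0,0.075]]

```text
time: 23.75
tool_pos: [467.5, 219.3, 104.9]
tcp_rot: [-1.328, 1.554, 0.225]
contact_force: [-1.7, 0.4, -0.1]
grip_width: 75.3
```

```bash
python3 - <<'E'
from h import *
to((469,219,-27),88.7)
c=wristcam();cv2.imwrite("pics/w15.png",c["color"])
E
```

```text
t 23.75 pos [467.5 219.3 104.9] F [-1.7  0.4 -0.1] grip 75.3 ty [-1.     0.017 -0.016] tz [0.017 1.    0.004] q [ 0.29  0.4   1.68 -0.    1.04 -1.26]
shift m [ 0.1319  0.0006 -0.0008] dist 131.9
cur z ang 89.0 turn deg (about tool x, down) 0.3
```

View pics/w15.png

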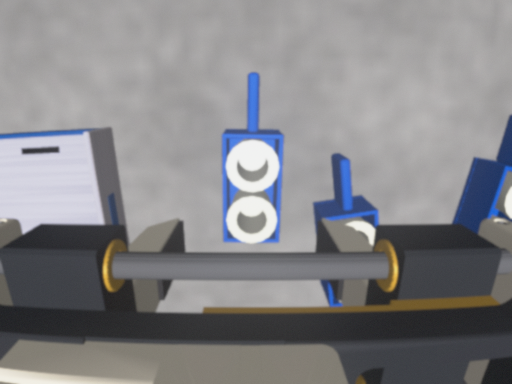

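```bash
python3 - <<'E'
from h import *
c=wristcam()
a=tow(c,[(252,165),(251.5,219),(253,75)],[53,53,39]);print(a.round(1),a[:2].mean(0))
E
```

```text
[[446.3 221.8  53. ]
 [494.3 220.7  53. ]
 [374.4 223.9  39. ]] [470.30532029 221.26266459  53.        ]
```

Call:
send_rows:
  commands:
    - [[0.03,0,0,0,0.075],[0.03,0,0,0,0.075],[0.03,0,0,0,0.075],[0.015,0,0,0,0.075],[0,0,0,0,0.075],[0,0,0,0,0.075]]

```text
time: 24.35
tool_pos: [477.4, 216.3, 3.5]
tcp_rot: [-1.327, 1.54, 0.219]
contact_force: [-0.4, -0.2, -0.0]
grip_width: 75.3
```

```bash
python3 - <<'E'
from h import *
to((469,219,-27),88.7)
E
```

```text
t 24.35 pos [477.4 216.3   3.5] F [-0.4 -0.2 -0. ] grip 75.3 ty [-0.999  0.025 -0.03 ] tz [0.024 1.    0.007] q [ 0.28  0.55  1.78 -0.    0.78 -1.26]
shift m [0.0303 0.0094 0.0023] dist 31.8
cur z ang 88.61 turn deg (about tool x, down) -0.09
```

Call:
send_rows:
  commands:
    - [[0.01,0.006,0.004,0,0.075],[0.01,0.001,0,0,0.075],[0.007,0,0,0,0.075],[0,0,0,0,0.075],[0,0,0,0,0.075]]

```text
time: 24.77
tool_pos: [476.7, 220.1, -19.1]
tcp_rot: [-1.318, 1.53, 0.226]
contact_force: [0.2, -0.3, -0.3]
grip_width: 75.1
```

```bash
python3 - <<'E'
from h import *
to((470,220.5,-27),88.7)
E
```

```text
t 24.77 pos [476.7 220.1 -19.1] F [ 0.2 -0.3 -0.3] grip 75.1 ty [-0.999  0.027 -0.039] tz [0.027 1.    0.01 ] q [ 0.29  0.58  1.8  -0.    0.72 -1.25]
shift m [0.0077 0.0071 0.0002] dist 10.4
cur z ang 88.47 turn deg (about tool x, down) -0.23
```

Call:
send_rows:
  commands:
    - [[0.005,0.006,0,0,0.075],[0,0,0,0,0.06],[0,0,0,0,0.04],[0,0,0,0,0.04],[0,0,0,0,0.04],[0,0,0,0,0.04],[0,0,0,0,0.04]]

```text
time: 25.35
tool_pos: [471.9, 220.6, -22.8]
tcp_rot: [-1.313, 1.527, 0.231]
contact_force: [0.2, -0.4, -1.0]
grip_width: 51.6
```

Call:
send_rows:
  commands:
    - [[-0.015,0,0,0,0.04],[-0.025,0,0,0,0.04],[-0.03,0,0,0,0.04],[-0.03,0,0,0,0.04],[0,0,0,0,0.04],[0,0,0,0,0.04]]

```text
time: 25.85
tool_pos: [464.2, 218.3, 77.5]
tcp_rot: [-1.338, 1.537, 0.206]
contact_force: [-0.4, -1.1, -3.6]
grip_width: 51.9
```

```bash
python3 - <<'E'
from h import *
to((530,-146,80),90.8)
c=wristcam();cv2.imwrite("pics/w16.png",c["color"])
s=optics.capture("side");crop(s["color"],210,180,120,100,6,"pics/s13.png")
E
```

```text
t 25.85 pos [464.2 218.3  77.5] F [-0.4 -1.1 -3.6] grip 51.9 ty [-0.999  0.027 -0.033] tz [0.027 1.    0.008] q [ 0.29  0.42  1.74 -0.    0.94 -1.25]
shift m [-0.0028 -0.0756 -0.3624] dist 370.2
cur z ang 88.47 turn deg (about tool x, down) -2.33
```

View pics/w16.png

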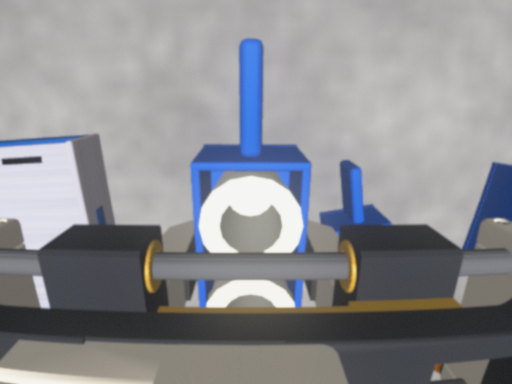

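View pics/s13.png

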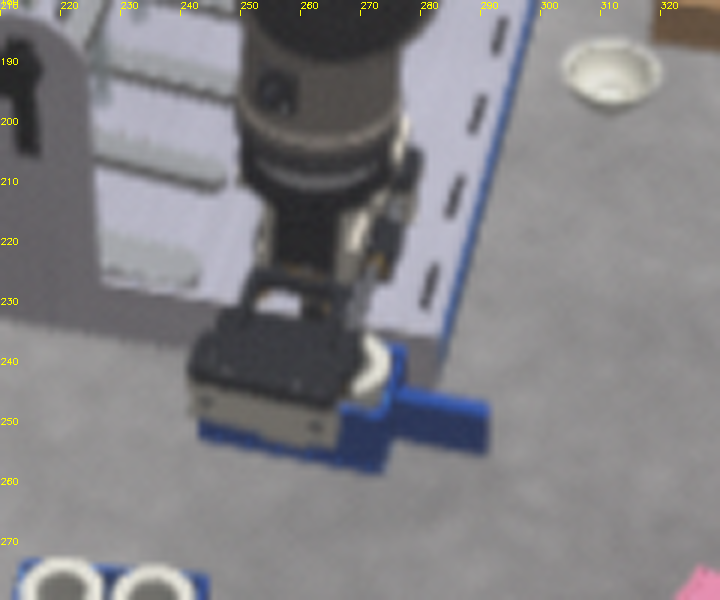

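Call:
send_rows:
  commands:
    - [[0,-0.002,-0.01,0,0.04],[0,-0.004,-0.02,-0.8,0.04],[0,-0.005,-0.03,-0.8,0.04],[0,-0.005,-0.03,-0.7,0.04],[0,-0.005,-0.03,0,0.04],[0,-0.005,-0.03,0,0.04],[0,-0.005,-0.03,0,0.04],[0,-0.005,-0.03,0,0.04],[0,-0.005,-0.03,0,0.04],[0,-0.005,-0.03,0,0.04]]

```text
time: 26.78
tool_pos: [503.3, -63.0, 61.5]
tcp_rot: [-0.639, 1.562, 0.957]
contact_force: [0.5, 1.1, -3.1]
grip_width: 51.7
```

```bash
python3 - <<'E'
from h import *
to((516.5,-147,60),90.8)
E
```

```text
t 26.78 pos [503.3 -63.   61.5] F [ 0.5  1.1 -3.1] grip 51.7 ty [-1.    -0.026 -0.005] tz [-0.026  1.     0.007] q [-0.28  0.45  1.75  0.01  0.94 -1.88]
shift m [ 0.0009 -0.011  -0.0843] dist 85.0
cur z ang 91.46 turn deg (about tool x, down) 0.66
```

Call:
send_rows:
  commands:
    - [[0,-0.004,-0.025,0.3,0.04],[0,-0.004,-0.025,0.3,0.04],[0,-0.004,-0.02,0,0.04],[0,0,-0.012,0,0.04],[0,0,0,0,0.04],[0,0,0,0,0.04]]

```text
time: 27.28
tool_pos: [510.7, -158.7, 51.0]
tcp_rot: [0.681, 1.556, 2.257]
contact_force: [0.1, 0.9, -3.0]
grip_width: 52.3
```

```bash
python3 - <<'E'
from h import *
to((516.5,-147,20),90.8)
c=wristcam();cv2.imwrite("pics/w17.png",c["color"])
t=optics.capture("top");crop(t["color"],220,130,140,115,5,"pics/t6.png")
E
```

```text
t 27.28 pos [ 510.7 -158.7   51. ] F [ 0.1  0.9 -3. ] grip 52.3 ty [-1.    -0.005  0.009] tz [-0.005  1.     0.011] q [-0.45  0.51  1.67  0.01  0.97 -2.03]
shift m [ 0.0311 -0.0061  0.0114] dist 33.6
cur z ang 90.29 turn deg (about tool x, down) -0.51
```

View pics/t6.png

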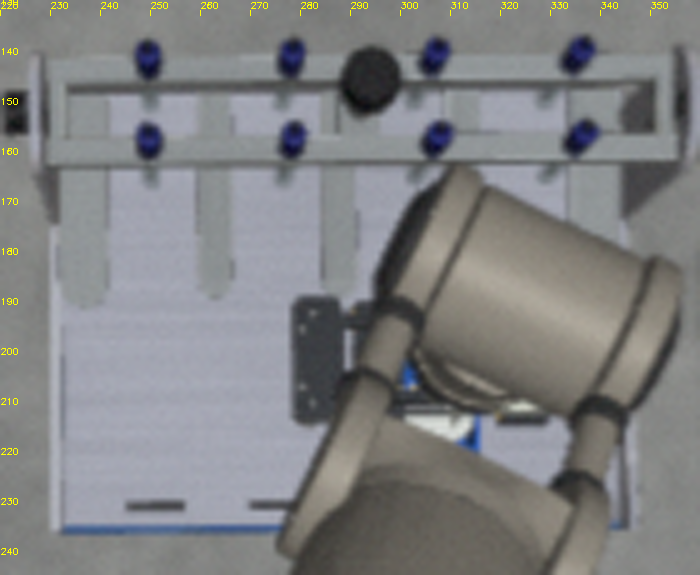

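View pics/w17.png

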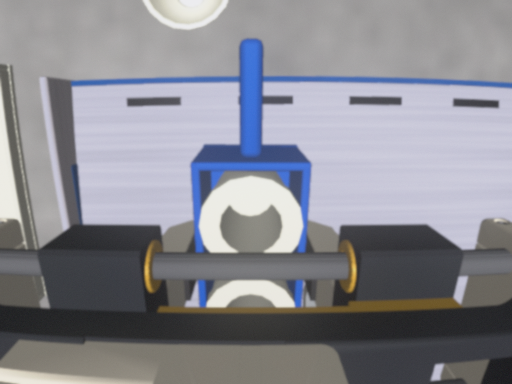

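Call:
send_rows:
  commands:
    - [[0,-0.006,0.011,-0.5,0.04],[0,0,0,0,0.04],[0.012,0,0,0,0.04],[0.008,0,0,0,0.04],[0,0,0,0,0.04],[0,0,0,0,0.04]]

```text
time: 27.88
tool_pos: [516.8, -140.0, 30.5]
tcp_rot: [0.665, 1.555, 2.259]
contact_force: [0.1, -0.5, -2.9]
grip_width: 51.8
```

```bash
python3 - <<'E'
from h import *
to((516.5,-147,15),90.8)
E
```

```text
t 27.88 pos [ 516.8 -140.    30.5] F [ 0.1 -0.5 -2.9] grip 51.8 ty [-1.    -0.023  0.01 ] tz [-0.023  1.     0.013] q [-0.41  0.54  1.68  0.01  0.93 -2.01]
shift m [ 0.0154  0.0004 -0.0072] dist 17.0
cur z ang 91.32 turn deg (about tool x, down) 0.52
```

Call:
send_rows:
  commands:
    - [[0.004,0,-0.007,0.5,0.04],[0,0,0,0,0.04],[0,0,0,0,0.04]]

```text
time: 28.13
tool_pos: [517.4, -147.1, 26.8]
tcp_rot: [0.658, 1.555, 2.244]
contact_force: [0.1, 0.1, -3.1]
grip_width: 51.7
```

```bash
python3 - <<'E'
from h import *
to((516.5,-147,15),90.8)
E
```

```text
t 28.13 pos [ 517.4 -147.1   26.8] F [ 0.1  0.1 -3.1] grip 51.7 ty [-1.    -0.015  0.009] tz [-0.015  1.     0.012] q [-0.42  0.55  1.68  0.01  0.92 -2.02]
shift m [ 0.0118  0.0008 -0.    ] dist 11.8
cur z ang 90.86 turn deg (about tool x, down) 0.06
```

Call:
send_rows:
  commands:
    - [[0.005,0,0,0,0.04],[0.003,0,0,0,0.04],[0,0,0,0,0.04]]

```text
time: 28.38
tool_pos: [517.8, -147.8, 18.7]
tcp_rot: [0.608, 1.557, 2.193]
contact_force: [0.2, -0.6, -3.6]
grip_width: 51.9
```

Call:
send_rows:
  commands:
    - [[0.003,0,0,0,0.04],[0,0,0,0,0.04]]

```text
time: 28.55
tool_pos: [517.6, -147.8, 15.2]
tcp_rot: [0.618, 1.557, 2.203]
contact_force: [-0.1, -0.1, -2.2]
grip_width: 51.8
```

Call:
send_rows:
  commands:
    - [[0.002,0,0,0,0.04],[0.001,0,0,0,0.04]]

```text
time: 28.72
tool_pos: [516.9, -148.1, 13.0]
tcp_rot: [0.698, 1.556, 2.283]
contact_force: [-4.7, 0.4, 7.8]
grip_width: 51.6
```

Call:
send_rows:
  commands:
    - [[0.0015,0,0,0,0.04],[0.0015,0,0,0,0.04]]

```text
time: 28.88
tool_pos: [516.3, -148.3, 11.8]
tcp_rot: [0.75, 1.557, 2.335]
contact_force: [-5.6, 1.9, 8.2]
grip_width: 51.9
```

Call:
send_rows:
  commands:
    - [[0.0015,0,0,0,0.04],[0.0015,0,0,0,0.04],[0,0,0,0,0.04]]

```text
time: 29.13
tool_pos: [515.9, -148.4, 11.4]
tcp_rot: [0.754, 1.558, 2.339]
contact_force: [0.6, 0.5, -2.8]
grip_width: 52.1
```

Release and rise, then look.

Call:
send_rows:
  commands:
    - [[0,0,0,0,0.06],[0,0,0,0,0.07],[0,0,0,0,0.07],[0,0,0,0,0.07],[0,0,0,0,0.07],[-0.02,0,0,0,0.07],[-0.03,0,0,0,0.07],[-0.03,0.02,0,0,0.06],[0,0.035,0,0,0.04],[0,0.035,0,0,0.04]]

```text
time: 29.97
tool_pos: [430.7, -151.6, 94.7]
tcp_rot: [0.453, 1.563, 2.041]
contact_force: [-1.5, -0.2, -0.0]
grip_width: 54.2
```

```bash
python3 - <<'E'
from h import *
to((425,-147,60),90.8)
c=wristcam();cv2.imwrite("pics/w18.png",c["color"])
s=optics.capture("side");crop(s["color"],210,140,120,100,6,"pics/s14.png")
E
```

```text
t 29.97 pos [ 430.7 -151.6   94.7] F [-1.5 -0.2 -0. ] grip 54.2 ty [-1.    -0.018  0.003] tz [-0.018  1.     0.007] q [-0.51  0.33  1.83  0.01  0.99 -2.1 ]
shift m [0.0347 0.0055 0.0045] dist 35.4
cur z ang 91.01 turn deg (about tool x, down) 0.21
```

View pics/w18.png

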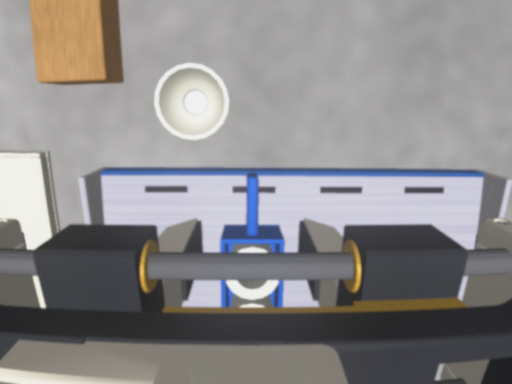

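View pics/s14.png

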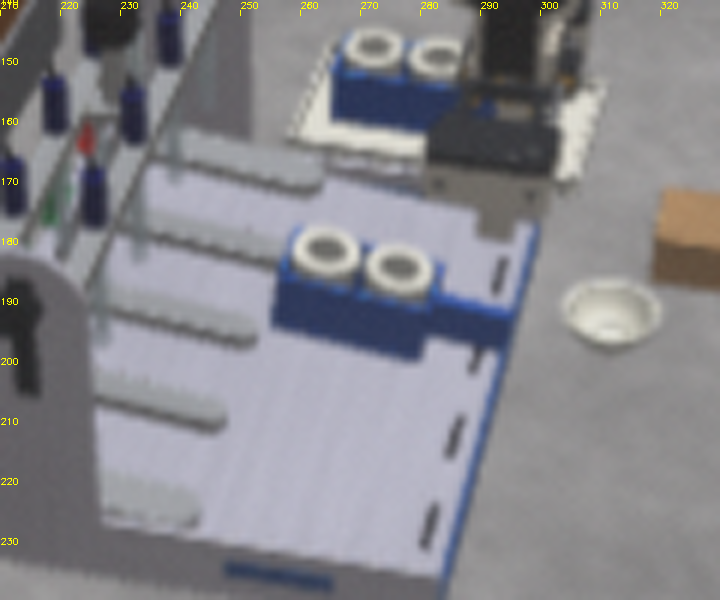

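```bash
python3 - <<'E'
from h import *
c=wristcam();t=optics.capture("top")
print(tow(c,[(252,176),(253,233)],[55,60]).round(1)); print('dish,box',tow(t,[(317,254),(348,272)],[28,40]).round(1))
crop(t["color"],220,130,140,115,5,"pics/t7.png")
E
```

```text
[[ 410.4 -148.4   55. ]
 [ 457.  -146.8   60. ]]
dish,box [[ 358.  -200.9   28. ]
 [ 301.5 -297.6   40. ]]
```

View pics/t7.png

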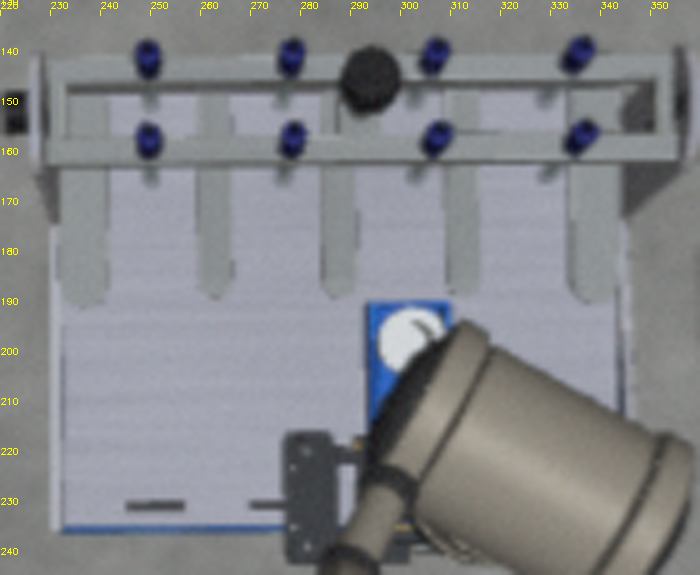

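Call:
send_rows:
  commands:
    - [[0.03,0.005,0.003,0.2,0.04],[0.03,0.003,0,0,0.04],[0.025,0,0,0,0.04],[0,0,0,0,0.04],[0,0,0,0,0.04]]

```text
time: 30.58
tool_pos: [430.5, -151.0, 8.2]
tcp_rot: [-1.171, 1.565, 0.413]
contact_force: [0.8, -0.4, 0.8]
grip_width: 40.1
```

```bash
python3 - <<'E'
from h import *
to((420,-148.3,-5),90.8)
c=wristcam();cv2.imwrite("pics/w19.png",c["color"])
E
```

```text
t 30.58 pos [ 430.5 -151.     8.2] F [ 0.8 -0.4  0.8] grip 40.1 ty [-1.    -0.013 -0.006] tz [-0.013  1.     0.002] q [-0.51  0.46  1.94  0.01  0.74 -2.1 ]
shift m [0.0132 0.0106 0.0028] dist 17.1
cur z ang 90.74 turn deg (about tool x, down) -0.06
```

View pics/w19.png

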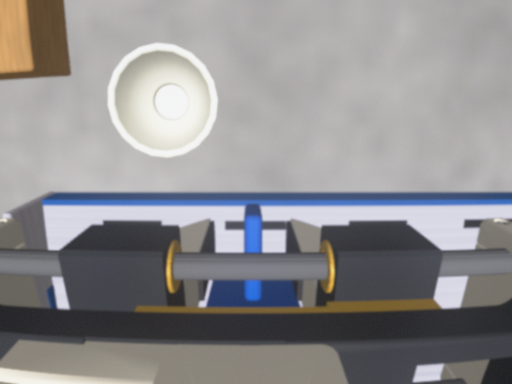

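Call:
send_rows:
  commands:
    - [[0.008,0.01,0.003,0,0.04],[0.004,0,0,0,0.04],[0,0,0,0,0.04],[0,0,0,0,0.02],[0,0,0,0,0.0],[0,0,0,0,0.0],[0,0,0,0,0.0],[0,0,0,0,0.0],[0,0,0,0,0.0]]

```text
time: 31.38
tool_pos: [428.6, -151.4, 2.7]
tcp_rot: [-1.813, 1.552, -0.228]
contact_force: [-1.3, 0.7, -0.9]
grip_width: 9.5
```

```bash
python3 - <<'E'
from h import *
to((563,-146.4,13),90.8)
E
```

```text
t 31.38 pos [ 428.6 -151.4    2.7] F [-1.3  0.7 -0.9] grip 9.5 ty [-1.    -0.014 -0.018] tz [-0.014  1.    -0.004] q [-0.51  0.46  1.96  0.01  0.7  -2.1 ]
shift m [-0.0079 -0.1347  0.003 ] dist 134.9
cur z ang 90.81 turn deg (about tool x, down) 0.01
```

Call:
send_rows:
  commands:
    - [[-0.0006,-0.005,0.001,0,0.0],[-0.0012,-0.01,0.001,0,0.0],[-0.0012,-0.01,0.001,0,0.0],[-0.0012,-0.01,0,0,0.0],[-0.0012,-0.01,0,0,0.0],[0,0,0,0,0.0]]

```text
time: 31.88
tool_pos: [476.3, -146.5, 8.9]
tcp_rot: [-1.767, 1.556, -0.183]
contact_force: [0.8, -0.4, -1.8]
grip_width: 9.7
```

```bash
python3 - <<'E'
from h import *
to((563,-146.4,17),90.8)
t=optics.capture("top");crop(t["color"],220,130,140,115,5,"pics/t8.png")
E
```

```text
t 31.88 pos [ 476.3 -146.5    8.9] F [ 0.8 -0.4 -1.8] grip 9.7 ty [-1.    -0.013 -0.014] tz [-0.013  1.    -0.003] q [-0.46  0.51  1.83  0.01  0.78 -2.04]
shift m [-0.0069 -0.0868 -0.0011] dist 87.1
cur z ang 90.77 turn deg (about tool x, down) -0.03
```

View pics/t8.png

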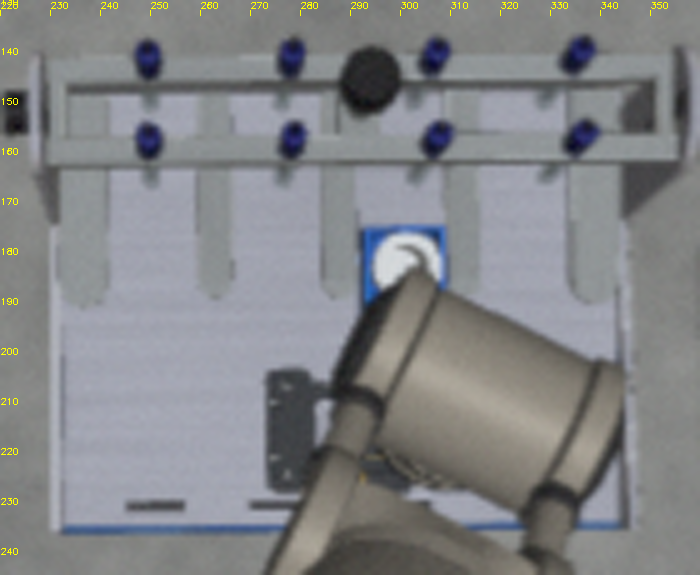

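Call:
send_rows:
  commands:
    - [[-0.0011,-0.01,0,0,0.0],[-0.0011,-0.01,0,0,0.0],[-0.0011,-0.01,0,0,0.0],[-0.0011,-0.01,0,0,0.0],[-0.0011,-0.01,0,0,0.0],[-0.0011,-0.01,0,0,0.0],[0,0,0,0,0.0]]

```text
time: 32.52
tool_pos: [531.7, -143.4, 15.6]
tcp_rot: [0.129, 1.57, 1.715]
contact_force: [2.1, 0.9, 0.5]
grip_width: 9.6
```

```bash
python3 - <<'E'
from h import *
to((563,-146.4,18),90.8)
t=optics.capture("top");crop(t["color"],220,130,140,115,5,"pics/t9.png")
E
```

```text
t 32.52 pos [ 531.7 -143.4   15.6] F [2.1 0.9 0.5] grip 9.6 ty [-1.    -0.015  0.   ] tz [-0.015  1.     0.001] q [-0.4   0.58  1.66  0.    0.9  -1.99]
shift m [-0.0024 -0.0313 -0.0035] dist 31.5
cur z ang 90.86 turn deg (about tool x, down) 0.06
```

View pics/t9.png

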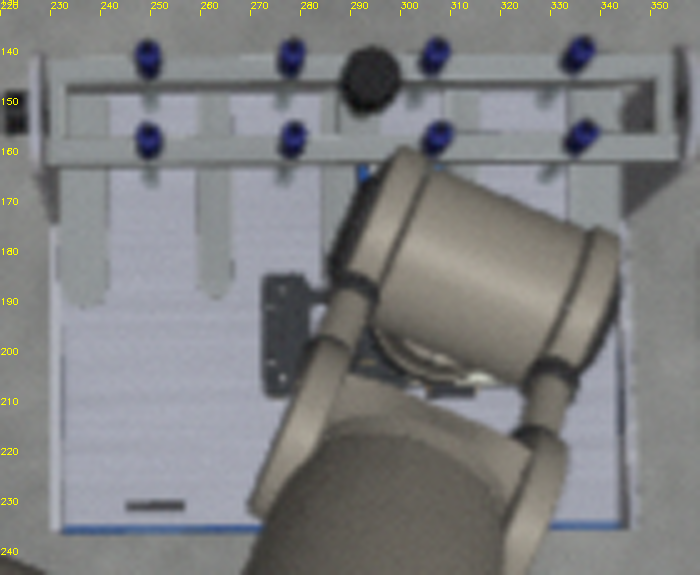

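Call:
send_rows:
  commands:
    - [[-0.0008,-0.006,-0.001,0,0.0],[-0.0008,-0.006,-0.001,0,0.0],[-0.0004,-0.004,0,0,0.0],[0,0,0,0,0.0]]

```text
time: 32.9
tool_pos: [544.4, -144.3, 17.0]
tcp_rot: [1.157, 1.564, 2.743]
contact_force: [0.4, 0.7, 1.2]
grip_width: 9.9
```

```bash
python3 - <<'E'
from h import *
to((563,-146.4,18),90.8)
s=optics.capture("side");crop(s["color"],200,110,120,100,6,"pics/s15.png")
E
```

```text
t 32.9 pos [ 544.4 -144.3   17. ] F [0.4 0.7 1.2] grip 9.9 ty [-1.    -0.015  0.006] tz [-0.015  1.     0.003] q [-0.4   0.6   1.62  0.    0.93 -1.98]
shift m [-0.0012 -0.0185 -0.0023] dist 18.7
cur z ang 90.87 turn deg (about tool x, down) 0.07
```

View pics/s15.png

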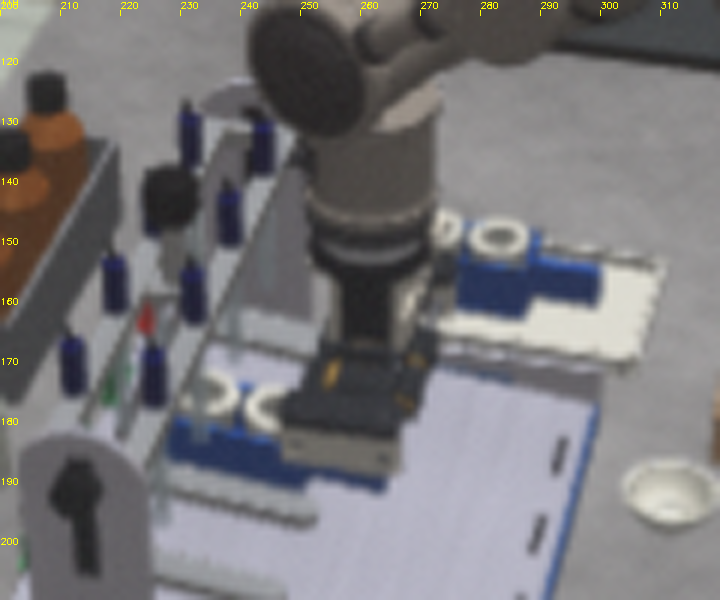

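Call:
send_rows:
  commands:
    - [[-0.0008,-0.005,-0.001,0,0.0],[-0.0007,-0.005,-0.001,0,0.0],[0,0,0,0,0.0]]

```text
time: 33.2
tool_pos: [553.4, -145.9, 18.2]
tcp_rot: [1.156, 1.562, 2.742]
contact_force: [1.2, -0.3, -0.2]
grip_width: 9.9
```

Call:
send_rows:
  commands:
    - [[-0.0006,-0.004,0,0,0.0],[0,0,0,0,0.0]]

```text
time: 33.37
tool_pos: [557.5, -145.9, 18.7]
tcp_rot: [1.165, 1.562, 2.751]
contact_force: [0.5, -0.5, -0.0]
grip_width: 10.0
```

Call:
send_rows:
  commands:
    - [[-0.0006,-0.004,0,0,0.0]]

```text
time: 33.45
tool_pos: [560.7, -145.7, 19.0]
tcp_rot: [1.19, 1.56, 2.775]
contact_force: [-3.8, -0.1, 3.1]
grip_width: 10.0
```

Call:
send_rows:
  commands:
    - [[-0.0004,-0.003,0,0,0.0]]

```text
time: 33.53
tool_pos: [563.8, -145.7, 19.4]
tcp_rot: [1.198, 1.56, 2.783]
contact_force: [-3.5, 1.3, 1.9]
grip_width: 9.7
```

Call:
send_rows:
  commands:
    - [[-0.0004,-0.002,0,0,0.0]]

```text
time: 33.62
tool_pos: [565.9, -145.6, 19.7]
tcp_rot: [1.204, 1.559, 2.79]
contact_force: [-3.2, -0.7, 2.2]
grip_width: 10.0
```

Call:
send_rows:
  commands:
    - [[-0.0003,-0.002,0,0,0.0]]

```text
time: 33.7
tool_pos: [566.5, -145.4, 19.7]
tcp_rot: [1.249, 1.555, 2.835]
contact_force: [-12.9, -0.8, 6.9]
grip_width: 10.3
```

Call:
send_rows:
  commands:
    - [[-0.0001,-0.0015,0,0,0.0]]

```text
time: 33.78
tool_pos: [566.3, -145.4, 19.7]
tcp_rot: [1.301, 1.551, 2.887]
contact_force: [-10.7, -1.0, 8.7]
grip_width: 9.4
```

Call:
send_rows:
  commands:
    - [[0,0,0,0,0.02],[0,0,0,0,0.03],[0,0,0,0,0.03],[0,0,0,0,0.03],[-0.02,0.001,0,0,0.04],[-0.03,0.015,0,0,0.04],[-0.035,0.02,0.01,0,0.07],[-0.02,0.02,0.03,0,0.075],[0,0,0.037,0,0.075],[0,0,0.037,0,0.075]]

```text
time: 34.62
tool_pos: [513.1, -36.0, 129.1]
tcp_rot: [1.248, 1.559, 2.825]
contact_force: [1.0, 0.4, -0.1]
grip_width: 62.3
```

```bash
python3 - <<'E'
from h import *
st()
s=optics.capture("side");crop(s["color"],190,130,130,105,6,"pics/s16.png")
t=optics.capture("top");crop(t["color"],90,130,140,120,5,"pics/t10.png");crop(t["color"],220,130,140,115,5,"pics/t11.png")
E
```

```text
t 34.62 pos [513.1 -36.  129.1] F [ 1.   0.4 -0.1] grip 62.3 ty [-1.    -0.006  0.011] tz [-0.006  1.     0.004] q [-0.22  0.39  1.63  0.    1.14 -1.8 ]
```

View pics/s16.png

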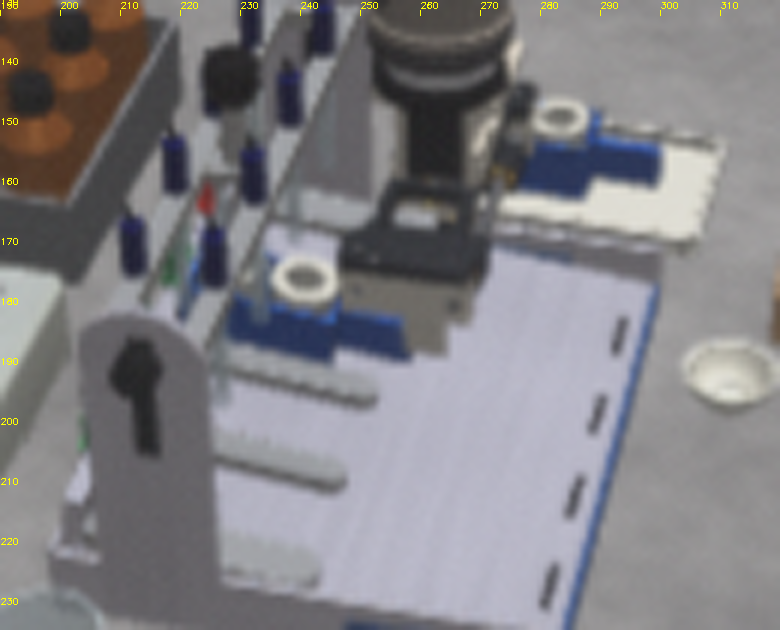

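View pics/t10.png

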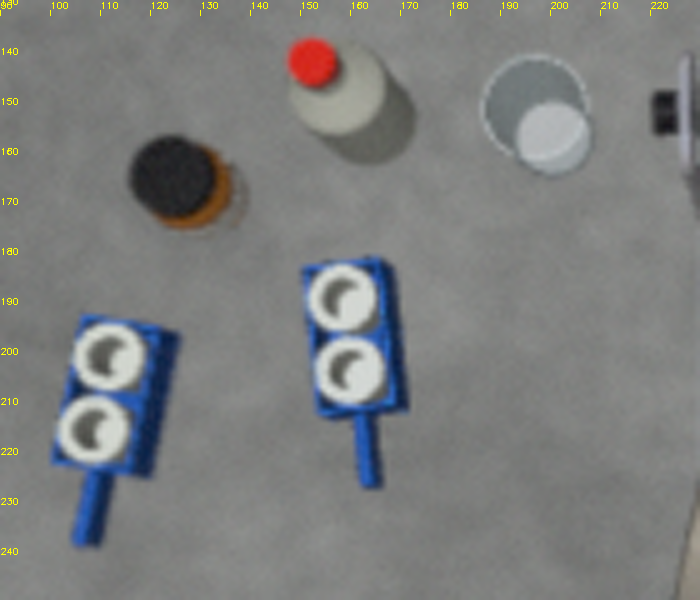

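View pics/t11.png

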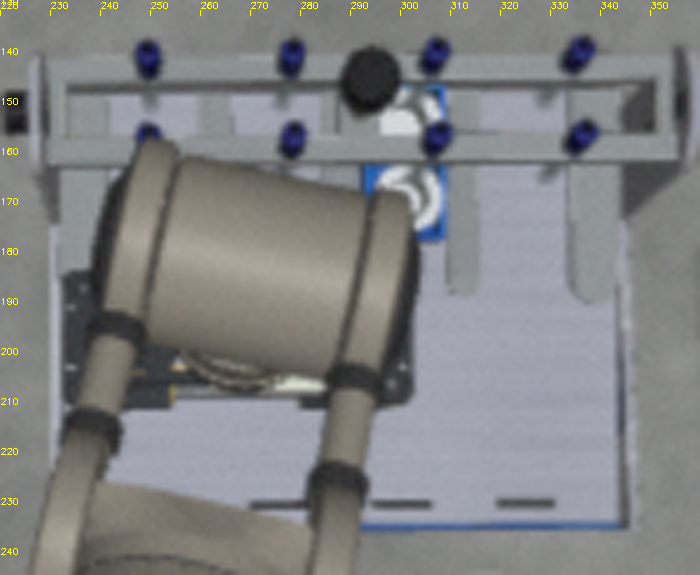

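```bash
python3 - <<'E'
from h import *
t=optics.capture("top")
print('wash',tow(t,[(152,142)],[160]).round(0),'beaker',tow(t,[(197,150)],[90]).round(0),'jar',tow(t,[(124,165)],[75]).round(0))
for n,(a,b,tail) in dict(w1=((112,201.2),(108.5,215.5),(107,238.5)),w2=((158.5,189.5),(160,204),(164,226.8))).items():
    A=tow(t,[a,b],[53,53]);m=A.mean(0);d=A[0]-A[1];tt=tow(t,[tail],[39])[0]
    print(n,m.round(1),'len',np.linalg.norm(d).round(1),'yaw cups',np.degrees(np.arctan2(d[1],d[0])).round(1),'tail',tt.round(1),'yaw tail',np.degrees(np.arctan2(*(m-tt)[[1,0]])).round(1))
to((542,314.5,110),98.8)
E
```

```text
wash [[696. 316. 160.]] beaker [[689. 190.  90.]] jar [[642. 426.  75.]]
w1 [503.4 471.5  53. ] len 47.4 yaw cups -10.7 tail [406.5 482.   39. ] yaw tail -6.2
w2 [541.8 315.1  53. ] len 48.1 yaw cups 7.8 tail [444.6 299.7  39. ] yaw tail 9.1
t 34.77 pos [513.  -34.3 128.2] F [-0.5  0.1  0. ] grip 73.0 ty [-1.    -0.013  0.013] tz [-0.013  1.     0.004] q [-0.22  0.39  1.63  0.    1.14 -1.8 ]
shift m [ 0.0193 -0.0337  0.3483] dist 350.5
cur z ang 90.72 turn deg (about tool x, down) -8.08
```

Call:
send_rows:
  commands:
    - [[0,-0.003,0.03,0,0.075],[0,-0.003,0.037,0,0.075],[0,-0.003,0.037,0,0.075],[0,-0.003,0.037,0,0.075],[0,-0.003,0.037,0,0.075],[0,-0.003,0.037,0,0.075],[0,-0.003,0.037,0,0.075],[0,-0.003,0.037,0,0.075],[0,-0.003,0.03,0,0.075],[0,0,0,0,0.075]]

```text
time: 35.6
tool_pos: [545.6, 288.9, 125.0]
tcp_rot: [1.415, 1.562, 2.987]
contact_force: [0.3, -0.0, -1.1]
grip_width: 75.1
```

```bash
python3 - <<'E'
from h import *
to((542,314.5,90),98.8)
E
```

```text
t 35.6 pos [545.6 288.9 125. ] F [ 0.3 -0.  -1.1] grip 75.1 ty [-1.    -0.     0.009] tz [-0.     1.     0.001] q [ 0.36  0.57  1.34  0.    1.25 -1.21]
shift m [0.035  0.0033 0.0256] dist 43.5
cur z ang 90.03 turn deg (about tool x, down) -8.77
```

Call:
send_rows:
  commands:
    - [[0.01,0,0.01,-4.4,0.075],[0.01,0,0,-4.3,0.075],[0.01,0,0,0,0.075],[0,0,0,0,0.075],[0,0,0,0,0.075]]

```text
time: 36.02
tool_pos: [548.5, 296.6, 90.9]
tcp_rot: [1.476, 1.562, -3.082]
contact_force: [1.1, 0.7, 0.2]
grip_width: 74.8
```

```bash
python3 - <<'E'
from h import *
to((542,314.5,-27),98.8)
c=wristcam();cv2.imwrite("pics/w20.png",c["color"])
E
```

```text
t 36.02 pos [548.5 296.6  90.9] F [1.1 0.7 0.2] grip 74.8 ty [-0.988 -0.154  0.009] tz [-0.154  0.988  0.001] q [ 0.37  0.61  1.36  0.    1.18 -1.36]
shift m [0.118  0.0026 0.0186] dist 119.4
cur z ang 98.86 turn deg (about tool x, down) 0.06
```

View pics/w20.png

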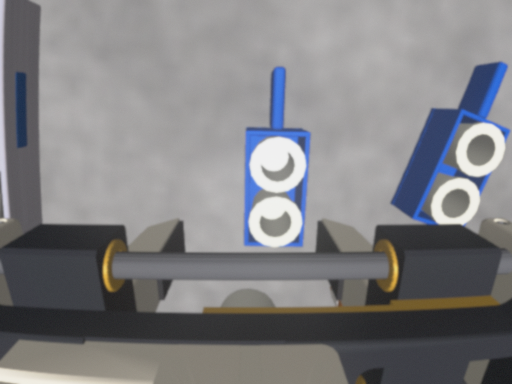

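```bash
python3 - <<'E'
from h import *
c=wristcam()
a=tow(c,[(277.5,165.5),(275,221.5),(279.5,70)],[53,53,39]);print(a.round(1),a[:2].mean(0)); d=a[1]-a[0];print(np.degrees(np.arctan2(d[1],d[0])))
m=a[:2].mean(0);d=m-a[2];print(np.degrees(np.arctan2(d[1],d[0])))
to((542,315.5,-27),98.8)
E
```

```text
[[520.4 314.1  53. ]
 [566.7 320.4  53. ]
 [448.5 304.2  39. ]] [543.53856618 317.23347405  53.        ]
7.728328431780994
7.796868693573244
t 36.12 pos [548.5 296.7  91.3] F [ 0.4 -0.1  0.1] grip 75.2 ty [-0.988 -0.154  0.009] tz [-0.154  0.988  0.001] q [ 0.37  0.61  1.36  0.    1.18 -1.36]
shift m [0.1184 0.0025 0.0195] dist 120.0
cur z ang 98.88 turn deg (about tool x, down) 0.08
```

Call:
send_rows:
  commands:
    - [[0.015,0.001,0.02,0.8,0.075],[0.02,0,0,0,0.075],[0.02,0,0,0,0.075],[0.02,0,0,0,0.075],[0,0,0,0,0.075],[0,0,0,0,0.075]]

```text
time: 36.62
tool_pos: [549.2, 315.5, 20.1]
tcp_rot: [-0.599, 1.567, 1.102]
contact_force: [0.4, 0.7, 0.8]
grip_width: 75.1
```

```bash
python3 - <<'E'
from h import *
to((542.5,316.5,-25),98)
E
```

```text
t 36.62 pos [549.2 315.5  20.1] F [0.4 0.7 0.8] grip 75.1 ty [-0.992 -0.129 -0.002] tz [-0.129  0.992  0.004] q [ 0.4   0.7   1.41  0.    1.03 -1.3 ]
shift m [0.0451 0.0066 0.0017] dist 45.6
cur z ang 97.44 turn deg (about tool x, down) -0.56
```

Call:
send_rows:
  commands:
    - [[0.015,0.005,0.001,0,0.075],[0.015,0.001,0,0,0.075],[0.01,0,0,0,0.075],[0,0,0,0,0.075],[0,0,0,0,0.075]]

```text
time: 37.03
tool_pos: [548.5, 316.4, -13.2]
tcp_rot: [-1.12, 1.556, 0.577]
contact_force: [0.1, 1.1, 0.0]
grip_width: 75.2
```

```bash
python3 - <<'E'
from h import *
to((542.5,316.5,-25),98)
E
```

```text
t 37.03 pos [548.5 316.4 -13.2] F [0.1 1.1 0. ] grip 75.2 ty [-0.992 -0.126 -0.013] tz [-0.126  0.992  0.006] q [ 0.4   0.73  1.45  0.    0.95 -1.3 ]
shift m [0.0117 0.0061 0.0008] dist 13.2
cur z ang 97.22 turn deg (about tool x, down) -0.78
```

Call:
send_rows:
  commands:
    - [[0.01,0.006,0.001,-0.6,0.075],[0,0,0,0,0.06],[0,0,0,0,0.04],[0,0,0,0,0.04],[0,0,0,0,0.04],[0,0,0,0,0.04],[0,0,0,0,0.04]]

```text
time: 37.62
tool_pos: [547.5, 317.9, -16.4]
tcp_rot: [-1.207, 1.546, 0.499]
contact_force: [-1.2, 0.8, -2.0]
grip_width: 52.2
```

```bash
python3 - <<'E'
from h import *
to((542.5,316.5,-25),98)
E
```

```text
t 37.62 pos [547.5 317.9 -16.4] F [-1.2  0.8 -2. ] grip 52.2 ty [-0.991 -0.134 -0.023] tz [-0.134  0.991  0.009] q [ 0.4   0.73  1.46  0.    0.92 -1.3 ]
shift m [ 0.0084  0.0054 -0.0008] dist 10.0
cur z ang 97.72 turn deg (about tool x, down) -0.28
```

Call:
send_rows:
  commands:
    - [[-0.015,0,0,0,0.04],[-0.025,0,0,0,0.04],[-0.03,0,0,0,0.04],[-0.03,0,0,0,0.04],[0,0,-0.01,0,0.04],[0,0,-0.02,1.4,0.04],[0,0,-0.03,1.4,0.04],[0,0,-0.03,1.4,0.04],[0,0,-0.03,1.4,0.04],[0,0,-0.03,1.4,0.04]]

```text
time: 38.45
tool_pos: [556.1, 166.7, 83.6]
tcp_rot: [-1.019, 1.549, 0.568]
contact_force: [0.7, 0.3, -2.3]
grip_width: 51.9
```

```bash
python3 - <<'E'
from h import *
to((518,-65,70),90.8)
c=wristcam();cv2.imwrite("pics/w21.png",c["color"])
E
```

```text
t 38.45 pos [556.1 166.7  83.6] F [ 0.7  0.3 -2.3] grip 51.9 ty [-1.    -0.016 -0.018] tz [-0.017  1.     0.011] q [ 0.15  0.53  1.53  0.01  1.06 -1.44]
shift m [ 0.0103  0.0422 -0.2311] dist 235.2
cur z ang 90.96 turn deg (about tool x, down) 0.16
```

View pics/w21.png

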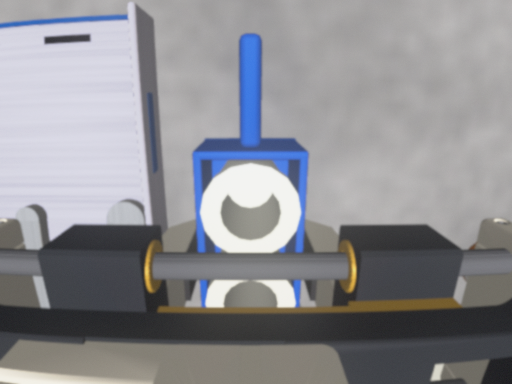

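Call:
send_rows:
  commands:
    - [[0,0.015,-0.01,0,0.04],[0,0.012,-0.025,0,0.04],[0,0.008,-0.03,0,0.04],[0,0.003,-0.03,0,0.04],[0,0,-0.03,0,0.04],[0,0,-0.03,0,0.04],[0,0,-0.025,0,0.04],[0,0,-0.018,0,0.04],[0,0,0,0,0.04],[0,0,0,0,0.04]]

```text
time: 39.33
tool_pos: [514.8, -50.2, 76.5]
tcp_rot: [-0.943, 1.557, 0.634]
contact_force: [-0.5, 0.1, -1.9]
grip_width: 51.8
```

```bash
python3 - <<'E'
from h import *
to((518,-65,40),90.8)
E
```

```text
t 39.33 pos [514.8 -50.2  76.5] F [-0.5  0.1 -1.9] grip 51.8 ty [-1.    -0.006 -0.011] tz [-0.006  1.     0.008] q [-0.25  0.44  1.71  0.01  0.98 -1.84]
shift m [ 0.0364 -0.0027 -0.0151] dist 39.5
cur z ang 90.36 turn deg (about tool x, down) -0.44
```

Call:
send_rows:
  commands:
    - [[0.012,-0.003,-0.014,-0.4,0.04],[0.015,0,0,0,0.04],[0.01,0,0,0,0.04],[0,0,0,0,0.04],[0,0,0,0,0.04]]

```text
time: 39.75
tool_pos: [518.4, -60.5, 37.9]
tcp_rot: [-0.875, 1.556, 0.711]
contact_force: [0.1, -0.2, -0.9]
grip_width: 51.4
```

```bash
python3 - <<'E'
from h import *
to((518,-65,22),90.8)
E
```

```text
t 39.75 pos [518.4 -60.5  37.9] F [ 0.1 -0.2 -0.9] grip 51.4 ty [-1.    -0.016 -0.011] tz [-0.016  1.     0.009] q [-0.27  0.5   1.74  0.02  0.89 -1.87]
shift m [ 0.0158  0.0007 -0.0046] dist 16.5
cur z ang 90.91 turn deg (about tool x, down) 0.11
```

Call:
send_rows:
  commands:
    - [[0.005,0,-0.005,0,0.04],[0,0,0,0,0.04],[0,0,0,0,0.04]]

```text
time: 40.0
tool_pos: [519.1, -64.1, 33.4]
tcp_rot: [-0.918, 1.555, 0.671]
contact_force: [-0.1, -0.7, -2.0]
grip_width: 52.2
```

```bash
python3 - <<'E'
from h import *
to((518,-65,22),90.8)
c=wristcam();cv2.imwrite("pics/w22.png",c["color"])
s=optics.capture("side");crop(s["color"],190,130,130,105,6,"pics/s17.png")
E
```

```text
t 40.0 pos [519.1 -64.1  33.4] F [-0.1 -0.7 -2. ] grip 52.2 ty [-1.    -0.018 -0.012] tz [-0.018  1.     0.009] q [-0.28  0.51  1.74  0.02  0.88 -1.88]
shift m [ 0.0114  0.0013 -0.001 ] dist 11.5
cur z ang 91.06 turn deg (about tool x, down) 0.26
```

View pics/w22.png

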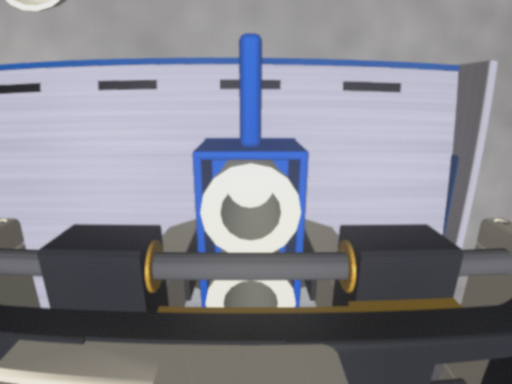

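View pics/s17.png

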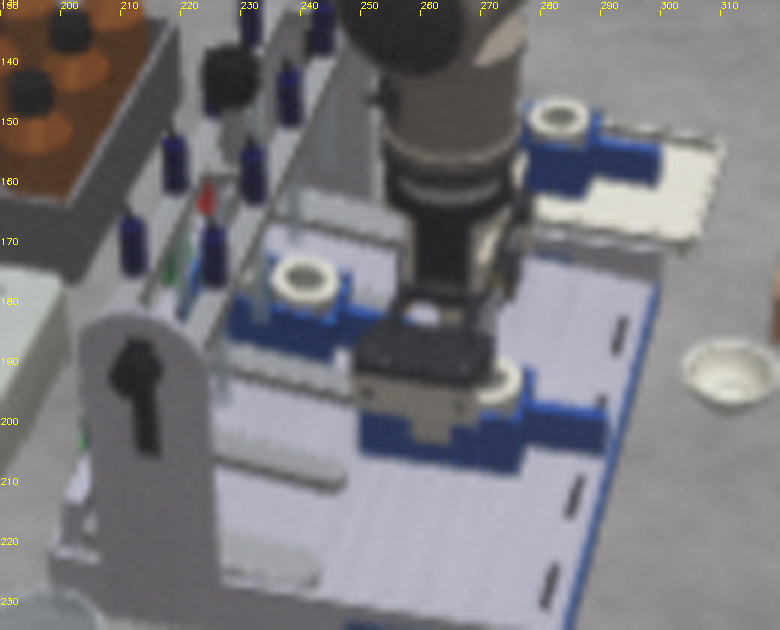

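Held well and aligned. Lower to contact.

Call:
send_rows:
  commands:
    - [[0.005,0,-0.001,0.2,0.04],[0.004,0,0,0,0.04],[0,0,0,0,0.04]]

```text
time: 40.35
tool_pos: [519.9, -65.3, 24.6]
tcp_rot: [-1.025, 1.554, 0.561]
contact_force: [-0.6, 0.1, -1.9]
grip_width: 51.7
```

Call:
send_rows:
  commands:
    - [[0.003,0,0,0,0.04],[0,0,0,0,0.04]]

```text
time: 40.52
tool_pos: [519.7, -65.3, 21.1]
tcp_rot: [-1.005, 1.554, 0.58]
contact_force: [-0.4, 0.9, -3.4]
grip_width: 52.3
```

Call:
send_rows:
  commands:
    - [[0.002,0,0,0,0.04],[0.001,0,0,0,0.04]]

```text
time: 40.68
tool_pos: [519.8, -65.3, 18.0]
tcp_rot: [-1.003, 1.554, 0.582]
contact_force: [-5.4, 0.5, 7.5]
grip_width: 51.9
```

Call:
send_rows:
  commands:
    - [[0.0015,0,0,0,0.04],[0.0015,0,0,0,0.04],[0.0015,0,0,0,0.04],[0,0,0,0,0.04],[0,0,0,0,0.06],[0,0,0,0,0.066],[0,0,0,0,0.066],[0,0,0,0,0.066],[0,0,0,0,0.066]]

```text
time: 41.43
tool_pos: [519.4, -65.7, 16.6]
tcp_rot: [-1.098, 1.554, 0.488]
contact_force: [-0.4, -0.1, -0.3]
grip_width: 65.5
```

Call:
send_rows:
  commands:
    - [[-0.02,0,0,0,0.066],[-0.03,0,0,0,0.066],[-0.03,0.015,0,0,0.06],[0,0.03,0,0,0.04],[0,0.035,0,0,0.04],[0,0,0,0,0.04],[0,0,0,0,0.04]]

```text
time: 42.02
tool_pos: [435.5, -67.4, 97.9]
tcp_rot: [-1.066, 1.555, 0.52]
contact_force: [0.7, 1.0, 0.2]
grip_width: 40.8
```

```bash
python3 - <<'E'
from h import *
to((425,-65.5,-4),90.8)
c=wristcam();cv2.imwrite("pics/w23.png",c["color"])
E
```

```text
t 42.02 pos [435.5 -67.4  97.9] F [0.7 1.  0.2] grip 40.8 ty [-1.    -0.016 -0.014] tz [-0.016  1.     0.008] q [-0.34  0.29  1.89  0.01  0.96 -1.93]
shift m [0.1018 0.0119 0.0013] dist 102.5
cur z ang 90.9 turn deg (about tool x, down) 0.1
```

View pics/w23.png

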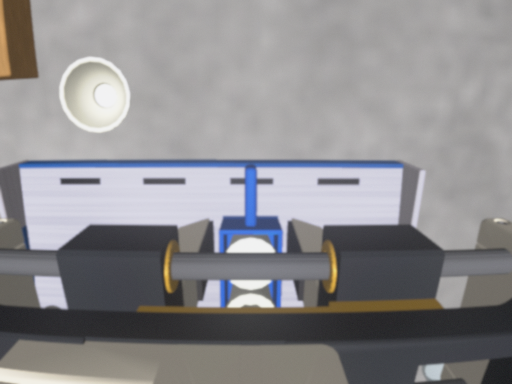

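```bash
python3 - <<'E'
from h import *
c=wristcam()
print(tow(c,[(250.5,166.5),(251,224)],[55,60]).round(1))
E
```

```text
[[412.6 -66.3  55. ]
 [459.8 -65.1  60. ]]
```

Call:
send_rows:
  commands:
    - [[0.03,0.004,0,0,0.04],[0.03,0.004,0,0,0.04],[0.025,0.002,0,0,0.04],[0.008,0,0,0,0.04],[0,0,0,0,0.04],[0,0,0,0,0.04]]

```text
time: 42.62
tool_pos: [435.4, -68.3, 0.7]
tcp_rot: [-1.305, 1.55, 0.283]
contact_force: [-0.4, 0.5, 0.5]
grip_width: 39.9
```

```bash
python3 - <<'E'
from h import *
to((425,-66.5,-3),90.8)
E
```

```text
t 42.62 pos [435.4 -68.3   0.7] F [-0.4  0.5  0.5] grip 39.9 ty [-1.    -0.017 -0.02 ] tz [-0.017  1.     0.005] q [-0.34  0.45  2.    0.02  0.68 -1.94]
shift m [0.0035 0.0105 0.002 ] dist 11.2
cur z ang 90.99 turn deg (about tool x, down) 0.19
```

Call:
send_rows:
  commands:
    - [[0.002,0.008,0.002,0,0.04],[0,0,0,0,0.04],[0,0,0,0,0.02],[0,0,0,0,0.0],[0,0,0,0,0.0],[0,0,0,0,0.0],[0,0,0,0,0.0],[0,0,0,0,0.0]]

```text
time: 43.28
tool_pos: [430.7, -67.2, 1.5]
tcp_rot: [-1.467, 1.543, 0.122]
contact_force: [-0.4, 0.1, -0.9]
grip_width: 9.6
```

```bash
python3 - <<'E'
from h import *
to((563,-64.3,19),90.8)
E
```

```text
t 43.28 pos [430.7 -67.2   1.5] F [-0.4  0.1 -0.9] grip 9.6 ty [-0.999 -0.018 -0.027] tz [-0.018  1.     0.003] q [-0.34  0.44  2.02  0.02  0.66 -1.95]
shift m [-0.0139 -0.1328  0.0006] dist 133.5
cur z ang 91.04 turn deg (about tool x, down) 0.24
```

Call:
send_rows:
  commands:
    - [[-0.0005,-0.005,0,0,0.0],[-0.001,-0.01,0,0,0.0],[-0.001,-0.01,0,0,0.0],[-0.001,-0.01,0,0,0.0],[-0.001,-0.01,0,0,0.0],[0,0,0,0,0.0]]

```text
time: 43.78
tool_pos: [475.4, -65.7, 7.2]
tcp_rot: [-1.368, 1.549, 0.22]
contact_force: [1.4, -0.2, -0.4]
grip_width: 9.9
```

```bash
python3 - <<'E'
from h import *
to((563,-64.3,19),90.8)
t=optics.capture("top");crop(t["color"],220,130,140,115,5,"pics/t12.png")
E
```

```text
t 43.78 pos [475.4 -65.7   7.2] F [ 1.4 -0.2 -0.4] grip 9.9 ty [-1.    -0.017 -0.022] tz [-0.017  1.     0.004] q [-0.31  0.49  1.89  0.02  0.75 -1.91]
shift m [-0.01   -0.0878 -0.    ] dist 88.4
cur z ang 90.98 turn deg (about tool x, down) 0.18
```

View pics/t12.png

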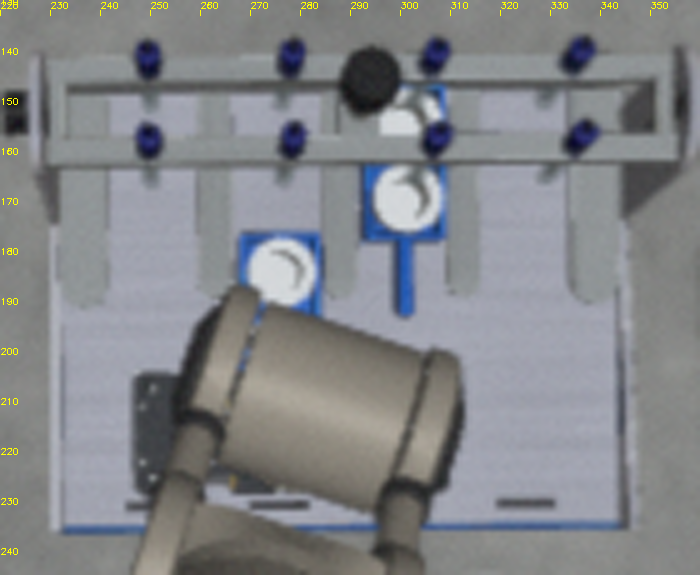

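Call:
send_rows:
  commands:
    - [[-0.0011,-0.01,0,0,0.0],[-0.0011,-0.01,0,0,0.0],[-0.0011,-0.01,0,0,0.0],[-0.0011,-0.01,0,0,0.0],[-0.0011,-0.01,0,0,0.0],[-0.0011,-0.01,0,0,0.0],[0,0,0,0,0.0]]

```text
time: 44.42
tool_pos: [528.1, -63.2, 13.6]
tcp_rot: [-0.644, 1.561, 0.944]
contact_force: [1.7, -0.7, 0.4]
grip_width: 10.1
```

```bash
python3 - <<'E'
from h import *
to((566,-64.3,19),90.8)
E
```

```text
t 44.42 pos [528.1 -63.2  13.6] F [ 1.7 -0.7  0.4] grip 10.1 ty [-1.    -0.017 -0.006] tz [-0.017  1.     0.008] q [-0.27  0.56  1.72  0.01  0.86 -1.87]
shift m [-0.0052 -0.0379 -0.0017] dist 38.3
cur z ang 90.98 turn deg (about tool x, down) 0.18
```

Call:
send_rows:
  commands:
    - [[-0.0009,-0.008,-0.001,0,0.0],[-0.001,-0.008,0,0,0.0],[-0.001,-0.008,0,0,0.0],[-0.0005,-0.004,0,0,0.0],[0,0,0,0,0.0]]

```text
time: 44.83
tool_pos: [552.5, -63.0, 16.6]
tcp_rot: [0.252, 1.561, 1.84]
contact_force: [-2.8, 0.4, 2.2]
grip_width: 9.9
```

Call:
send_rows:
  commands:
    - [[-0.0005,-0.004,0,0,0.0]]

```text
time: 44.92
tool_pos: [555.3, -62.8, 16.9]
tcp_rot: [0.45, 1.56, 2.039]
contact_force: [-6.2, 0.0, 5.3]
grip_width: 9.7
```

Call:
send_rows:
  commands:
    - [[-0.0004,-0.003,0,0,0.0]]

```text
time: 45.0
tool_pos: [558.0, -62.7, 17.2]
tcp_rot: [0.515, 1.56, 2.103]
contact_force: [-5.5, 0.1, 4.0]
grip_width: 9.7
```

Call:
send_rows:
  commands:
    - [[-0.0004,-0.003,0,0,0.0]]

```text
time: 45.08
tool_pos: [560.3, -62.5, 17.5]
tcp_rot: [0.605, 1.559, 2.193]
contact_force: [-5.1, -0.2, 4.5]
grip_width: 9.7
```

Call:
send_rows:
  commands:
    - [[-0.0004,-0.003,0,0,0.0]]

```text
time: 45.17
tool_pos: [562.9, -62.4, 17.9]
tcp_rot: [0.667, 1.558, 2.255]
contact_force: [-5.4, 0.1, 3.4]
grip_width: 9.8
```

Call:
send_rows:
  commands:
    - [[-0.0003,-0.002,0,0,0.0]]

```text
time: 45.25
tool_pos: [564.7, -62.4, 18.1]
tcp_rot: [0.698, 1.557, 2.286]
contact_force: [-5.1, 0.1, 3.4]
grip_width: 9.8
```

Call:
send_rows:
  commands:
    - [[-0.0003,-0.002,0,0,0.0]]

```text
time: 45.33
tool_pos: [566.5, -62.3, 18.4]
tcp_rot: [0.727, 1.557, 2.315]
contact_force: [-5.3, 0.3, 4.2]
grip_width: 9.9
```

Call:
send_rows:
  commands:
    - [[-0.0003,-0.002,0,0,0.0]]

```text
time: 45.42
tool_pos: [568.5, -62.2, 18.6]
tcp_rot: [0.743, 1.557, 2.331]
contact_force: [-4.9, -0.7, 2.3]
grip_width: 10.0
```

Call:
send_rows:
  commands:
    - [[-0.0003,-0.002,0,0,0.0]]

```text
time: 45.5
tool_pos: [568.4, -62.2, 18.5]
tcp_rot: [0.934, 1.553, 2.523]
contact_force: [-14.8, -1.0, 7.7]
grip_width: 9.8
```

Against the stop at x=568.4. Press once more, then release and retreat.

Call:
send_rows:
  commands:
    - [[-0.0001,-0.0015,0,0,0.0]]

```text
time: 45.58
tool_pos: [568.1, -62.2, 18.5]
tcp_rot: [1.037, 1.549, 2.626]
contact_force: [-9.7, -0.7, 9.1]
grip_width: 9.8
```

Call:
send_rows:
  commands:
    - [[0,0,0,0,0.02],[0,0,0,0,0.03],[0,0,0,0,0.03],[0,0,0,0,0.03],[-0.02,0.001,0,0,0.03],[-0.03,0.015,0,0,0.04],[-0.035,0.02,0.01,0,0.07],[-0.02,0.02,0.03,0,0.075],[0,0,0.037,0,0.075],[0,0,0.037,0,0.075]]

```text
time: 46.42
tool_pos: [515.5, 46.5, 128.2]
tcp_rot: [0.756, 1.557, 2.336]
contact_force: [0.4, -0.1, -0.2]
grip_width: 58.9
```

Call:
send_rows:
  commands:
    - [[0,0.005,0.037,0,0.075],[0,0.005,0.037,0,0.075],[0,0.003,0.037,0,0.075],[0,0,0.037,0,0.075],[0,0,0.037,0,0.075],[0,0,0.037,0,0.075],[0,0,0.037,0,0.075],[0,0,0.037,0,0.075],[0,0,0.037,0,0.075]]

```text
time: 47.17
tool_pos: [500.9, 397.2, 136.2]
tcp_rot: [-0.316, 1.555, 1.261]
contact_force: [1.7, 0.4, 0.8]
grip_width: 75.1
```

```bash
python3 - <<'E'
from h import *
to((503,471,100),82)
t=optics.capture("top");crop(t["color"],90,130,140,120,5,"pics/t13.png");crop(t["color"],220,130,140,115,5,"pics/t14.png")
E
```

```text
t 47.17 pos [500.9 397.2 136.2] F [1.7 0.4 0.8] grip 75.1 ty [-1.    -0.007 -0.005] tz [-0.007  1.     0.015] q [ 0.54  0.58  1.27  0.01  1.27 -1.04]
shift m [ 0.0373 -0.0024  0.0732] dist 82.2
cur z ang 90.38 turn deg (about tool x, down) 8.38
```

View pics/t13.png

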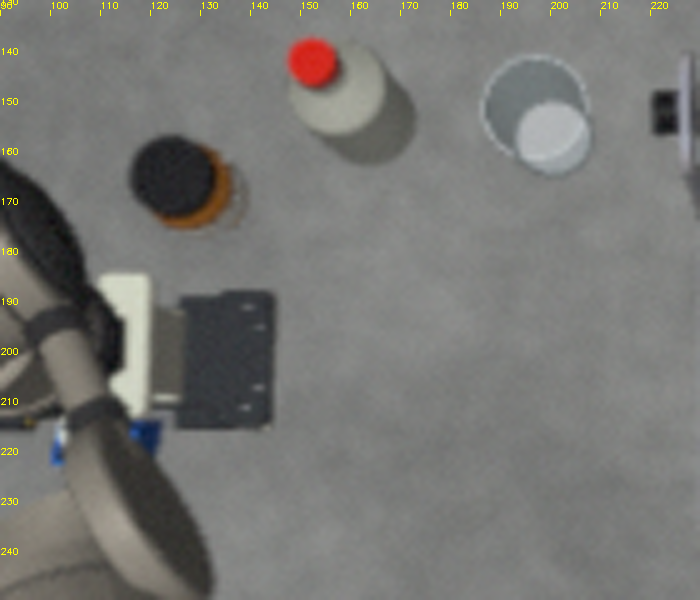

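View pics/t14.png

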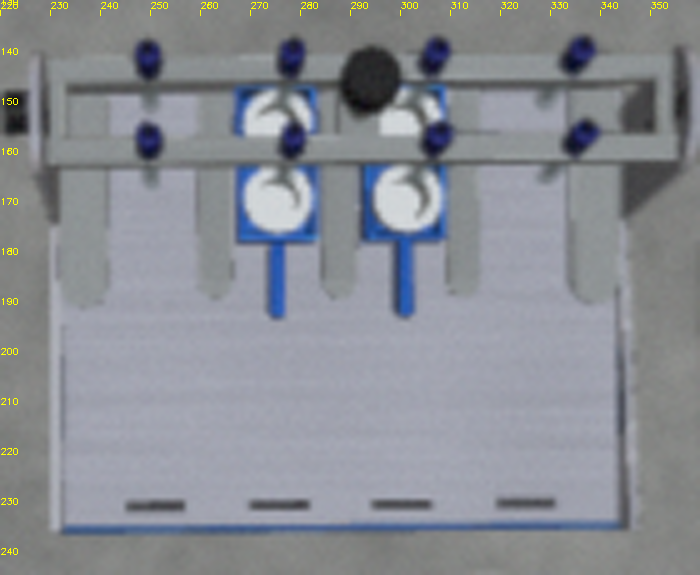

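Call:
send_rows:
  commands:
    - [[0,0,0.03,4.2,0.075],[0.01,0,0.03,4.2,0.075],[0.01,0,0.01,0,0.075],[0,0,0,0,0.075],[0,0,0,0,0.075]]

```text
time: 47.63
tool_pos: [501.1, 482.4, 114.6]
tcp_rot: [-0.146, 1.549, 1.291]
contact_force: [0.6, 0.7, 0.1]
grip_width: 75.3
```

```bash
python3 - <<'E'
from h import *
to((503,471,-27),82)
c=wristcam();cv2.imwrite("pics/w24.png",c["color"])
E
```

```text
t 47.63 pos [501.1 482.4 114.6] F [0.6 0.7 0.1] grip 75.3 ty [-0.991  0.133 -0.003] tz [0.133 0.991 0.022] q [ 0.65  0.7   1.11  0.01  1.31 -0.79]
shift m [ 0.1414 -0.003  -0.0141] dist 142.1
cur z ang 82.34 turn deg (about tool x, down) 0.34
```

View pics/w24.png

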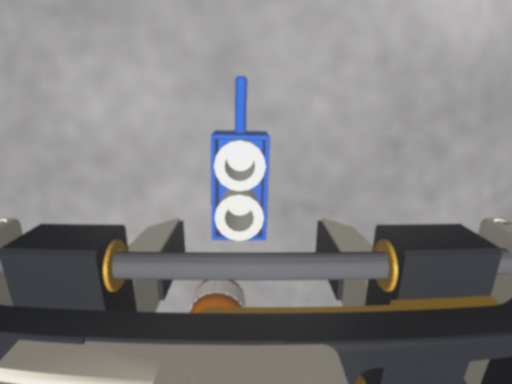

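```bash
python3 - <<'E'
from h import *
c=wristcam()
a=tow(c,[(240,165.5),(239.5,217.5),(241,78)],[53,53,39]);print(a.round(1),a[:2].mean(0)); d=a[1]-a[0];print(np.degrees(np.arctan2(d[1],d[0])))
m=a[:2].mean(0);d=m-a[2];print(np.degrees(np.arctan2(d[1],d[0])))
to((*(m[:2]-[1,0.5]),20),82.3)
E
```

```text
[[480.3 477.9  53. ]
 [527.4 470.7  53. ]
 [408.4 488.8  39. ]] [503.88782244 474.25712254  53.        ]
-8.702152790273116
-8.659834492761703
t 47.73 pos [501.3 481.3 115. ] F [-0.1  0.4  0.6] grip 74.8 ty [-0.991  0.135 -0.003] tz [0.135 0.991 0.021] q [ 0.65  0.7   1.11  0.01  1.31 -0.79]
shift m [ 0.0949 -0.0023 -0.0093] dist 95.3
cur z ang 82.25 turn deg (about tool x, down) -0.05
```

Call:
send_rows:
  commands:
    - [[0.01,-0.002,-0.009,0.7,0.075],[0.025,0,0,0,0.075],[0.025,0,0,0,0.075],[0.02,0,0,0,0.075],[0,0,0,0,0.075],[0,0,0,0,0.075]]

```text
time: 48.23
tool_pos: [508.7, 466.5, 40.1]
tcp_rot: [-0.379, 1.542, 1.039]
contact_force: [0.1, 0.8, 0.9]
grip_width: 75.3
```

```bash
python3 - <<'E'
from h import *
to((503,473,-25),81.5)
E
```

```text
t 48.23 pos [508.7 466.5  40.1] F [0.1 0.8 0.9] grip 75.3 ty [-0.988  0.153 -0.011] tz [0.153 0.988 0.027] q [ 0.63  0.75  1.23  0.01  1.13 -0.8 ]
shift m [0.0652 0.0073 0.0038] dist 65.7
cur z ang 81.22 turn deg (about tool x, down) -0.28
```

Call:
send_rows:
  commands:
    - [[0.01,0.006,0.005,-0.2,0.075],[0.02,0,0,0,0.075],[0.02,0,0,0,0.075],[0.008,0,0,0,0.075],[0,0,0,0,0.075],[0,0,0,0,0.075]]

```text
time: 48.73
tool_pos: [508.5, 476.2, -10.9]
tcp_rot: [-0.506, 1.529, 0.914]
contact_force: [-0.3, 0.4, 0.2]
grip_width: 74.8
```

```bash
python3 - <<'E'
from h import *
to((503,474.5,-22),81.5)
c=wristcam();cv2.imwrite("pics/w25.png",c["color"])
E
```

```text
t 48.73 pos [508.5 476.2 -10.9] F [-0.3  0.4  0.2] grip 74.8 ty [-0.988  0.151 -0.02 ] tz [0.15  0.988 0.037] q [ 0.64  0.81  1.26  0.01  1.02 -0.79]
shift m [ 0.0109  0.0055 -0.0029] dist 12.5
cur z ang 81.37 turn deg (about tool x, down) -0.13
```

View pics/w25.png

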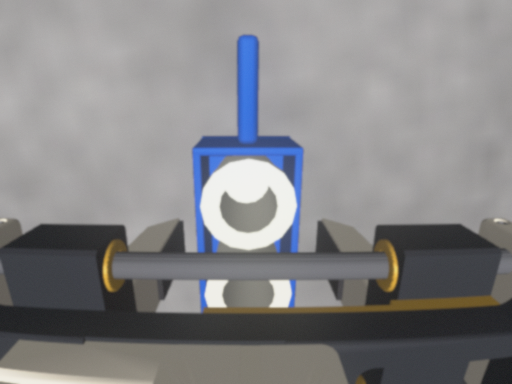

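Call:
send_rows:
  commands:
    - [[0.009,0.005,-0.001,0,0.075],[0,0,0,0,0.06],[0,0,0,0,0.04],[0,0,0,0,0.04],[0,0,0,0,0.04],[0,0,0,0,0.04],[0,0,0,0,0.04]]

```text
time: 49.37
tool_pos: [504.6, 477.6, -16.6]
tcp_rot: [-0.542, 1.523, 0.878]
contact_force: [0.2, 0.0, -0.8]
grip_width: 52.3
```

```bash
python3 - <<'E'
from h import *
to((503,474.5,80),90.8)
E
```

```text
t 49.37 pos [504.6 477.6 -16.6] F [ 0.2  0.  -0.8] grip 52.3 ty [-0.988  0.15  -0.024] tz [0.149 0.988 0.041] q [ 0.64  0.81  1.28  0.01  1.   -0.79]
shift m [-0.0967 -0.0012  0.0006] dist 96.7
cur z ang 81.4 turn deg (about tool x, down) -9.4
```

Call:
send_rows:
  commands:
    - [[-0.015,0,0,0,0.04],[-0.025,0,0,0,0.04],[-0.03,0,0,0,0.04],[-0.03,0,0,0,0.04],[0,0,-0.01,-1,0.04],[0,0,-0.02,-2,0.04],[0,0,-0.03,-2,0.04],[0,0,-0.03,-2,0.04],[0,0,-0.03,-2,0.04],[0,0,-0.03,0,0.04]]

```text
time: 50.2
tool_pos: [488.9, 323.9, 78.1]
tcp_rot: [-0.648, 1.527, 0.944]
contact_force: [0.7, -0.0, -3.0]
grip_width: 51.9
```

```bash
python3 - <<'E'
from h import *
to((516,19,80),90.8)
c=wristcam();cv2.imwrite("pics/w26.png",c["color"])
E
```

```text
t 50.2 pos [488.9 323.9  78.1] F [ 0.7 -0.  -3. ] grip 51.9 ty [-0.999 -0.021 -0.026] tz [-0.022  0.999  0.035] q [ 0.44  0.53  1.54  0.02  1.03 -1.16]
shift m [-0.0121 -0.0207 -0.3052] dist 306.1
cur z ang 91.27 turn deg (about tool x, down) 0.47
```

View pics/w26.png

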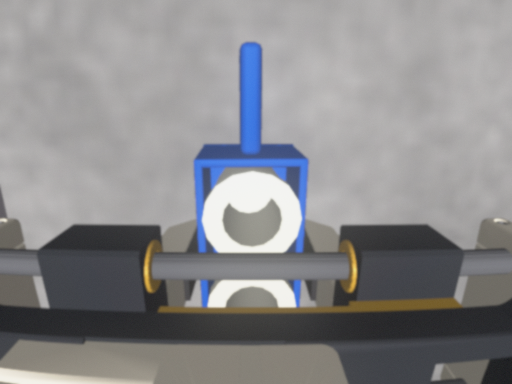

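Call:
send_rows:
  commands:
    - [[-0.003,-0.002,-0.03,0.2,0.04],[-0.003,-0.002,-0.03,0.2,0.04],[-0.002,-0.002,-0.03,0,0.04],[-0.002,-0.003,-0.03,0,0.04],[-0.002,-0.003,-0.03,0,0.04],[0,-0.003,-0.03,0,0.04],[0,-0.003,-0.03,0,0.04],[0,-0.003,-0.03,0,0.04],[0,-0.002,-0.025,0,0.04],[0,0,-0.02,0,0.04]]

```text
time: 51.08
tool_pos: [514.3, 22.2, 80.9]
tcp_rot: [-0.642, 1.531, 0.94]
contact_force: [0.3, -0.2, -3.0]
grip_width: 52.2
```

Call:
send_rows:
  commands:
    - [[0,0,0,0,0.04],[0,0,0,0,0.04]]

```text
time: 51.25
tool_pos: [514.6, 17.9, 80.7]
tcp_rot: [-0.651, 1.532, 0.925]
contact_force: [0.7, -0.4, -3.2]
grip_width: 51.9
```

```bash
python3 - <<'E'
from h import *
to((516,19,40),90.8)
E
```

```text
t 51.25 pos [514.6  17.9  80.7] F [ 0.7 -0.4 -3.2] grip 51.9 ty [-1.    -0.005 -0.024] tz [-0.006  1.     0.031] q [-0.14  0.42  1.73  0.04  0.97 -1.74]
shift m [ 0.0407 -0.0004 -0.0002] dist 40.7
cur z ang 90.32 turn deg (about tool x, down) -0.48
```

Call:
send_rows:
  commands:
    - [[0.015,0,0,-0.4,0.04],[0.02,0,-0.001,0,0.04],[0.01,0,-0.001,0,0.04],[0,0,0,0,0.04],[0,0,0,0,0.04]]

```text
time: 51.67
tool_pos: [516.8, 20.5, 35.1]
tcp_rot: [-0.692, 1.53, 0.892]
contact_force: [0.3, 0.0, -2.5]
grip_width: 52.2
```

```bash
python3 - <<'E'
from h import *
to((516,19,22),90.8)
c=wristcam();cv2.imwrite("pics/w27.png",c["color"])
t=optics.capture("top");crop(t["color"],220,130,140,115,5,"pics/t15.png")
E
```

```text
t 51.67 pos [516.8  20.5  35.1] F [ 0.3  0.  -2.5] grip 52.2 ty [-1.    -0.013 -0.026] tz [-0.014  0.999  0.032] q [-0.13  0.49  1.77  0.05  0.86 -1.75]
shift m [ 0.013   0.0012 -0.0019] dist 13.2
cur z ang 90.78 turn deg (about tool x, down) -0.02
```

View pics/t15.png

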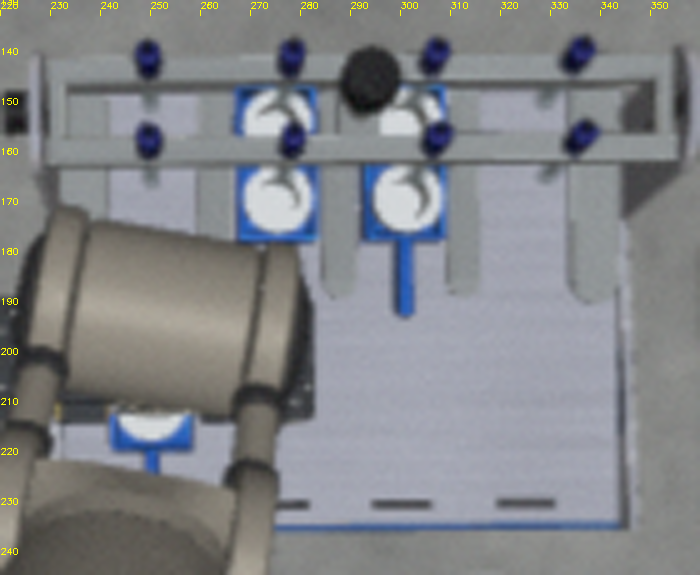

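View pics/w27.png

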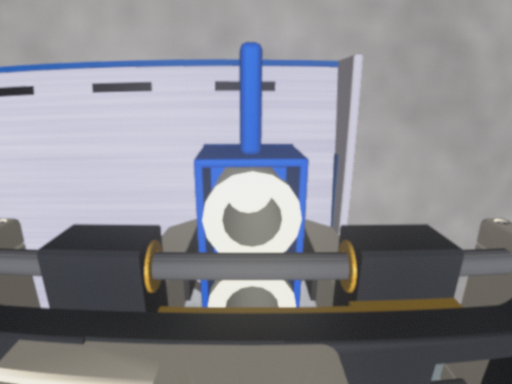

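Call:
send_rows:
  commands:
    - [[0.005,0,-0.001,0,0.04],[0.005,0,0,0,0.04],[0,0,0,0,0.04]]

```text
time: 52.02
tool_pos: [519.0, 20.2, 26.8]
tcp_rot: [-0.793, 1.527, 0.792]
contact_force: [0.3, 0.5, -2.5]
grip_width: 52.4
```

Call:
send_rows:
  commands:
    - [[0.002,0,0,0,0.04],[0,0,0,0,0.04]]

```text
time: 52.18
tool_pos: [519.2, 20.3, 24.8]
tcp_rot: [-0.801, 1.527, 0.784]
contact_force: [0.4, 0.1, -2.8]
grip_width: 52.0
```

Call:
send_rows:
  commands:
    - [[0.002,0,0,0,0.04],[0.001,0,0,0,0.04]]

```text
time: 52.35
tool_pos: [519.6, 20.3, 22.0]
tcp_rot: [-0.814, 1.526, 0.771]
contact_force: [-0.6, 0.5, -3.2]
grip_width: 52.1
```

Call:
send_rows:
  commands:
    - [[0.002,0,0,0,0.04],[0.0015,0,0,0,0.04]]

```text
time: 52.52
tool_pos: [519.8, 20.4, 18.4]
tcp_rot: [-0.818, 1.526, 0.767]
contact_force: [-3.1, 0.2, 1.0]
grip_width: 52.1
```

Call:
send_rows:
  commands:
    - [[0.0015,0,0,0,0.04],[0.0015,0,0,0,0.04]]

```text
time: 52.68
tool_pos: [518.3, 20.4, 15.5]
tcp_rot: [-0.772, 1.528, 0.814]
contact_force: [-3.9, -0.2, 2.7]
grip_width: 52.2
```

Call:
send_rows:
  commands:
    - [[0,0,0,0,0.04],[0,0,0,0,0.06],[0,0,0,0,0.066],[0,0,0,0,0.066],[0,0,0,0,0.066],[0,0,0,0,0.066],[-0.02,0,0,0,0.066]]

```text
time: 53.27
tool_pos: [517.9, 19.9, 33.9]
tcp_rot: [-0.754, 1.528, 0.831]
contact_force: [-0.4, 0.2, -0.2]
grip_width: 66.0
```

Call:
send_rows:
  commands:
    - [[-0.03,0,0,0,0.066],[-0.03,0.015,0,0,0.06],[0,0.03,0,0,0.04],[0,0.035,0,0,0.04],[0,0,0,0,0.04],[0,0,0,0,0.04]]

```text
time: 53.77
tool_pos: [436.0, 16.5, 96.7]
tcp_rot: [-0.885, 1.524, 0.7]
contact_force: [-0.3, -0.2, 0.7]
grip_width: 41.3
```

```bash
python3 - <<'E'
from h import *
to((425,17,-4),90.8)
c=wristcam();cv2.imwrite("pics/w28.png",c["color"])
s=optics.capture("side");crop(s["color"],190,130,130,105,6,"pics/s18.png")
E
```

```text
t 53.77 pos [436.   16.5  96.7] F [-0.3 -0.2  0.7] grip 41.3 ty [-0.999 -0.014 -0.037] tz [-0.015  0.999  0.03 ] q [-0.17  0.27  1.92  0.05  0.92 -1.78]
shift m [ 0.1002  0.0147 -0.0023] dist 101.3
cur z ang 90.85 turn deg (about tool x, down) 0.05
```

View pics/w28.png

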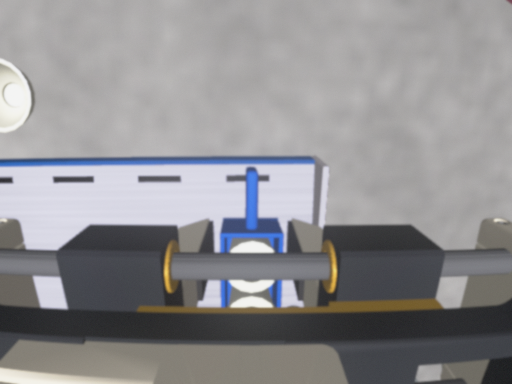

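View pics/s18.png

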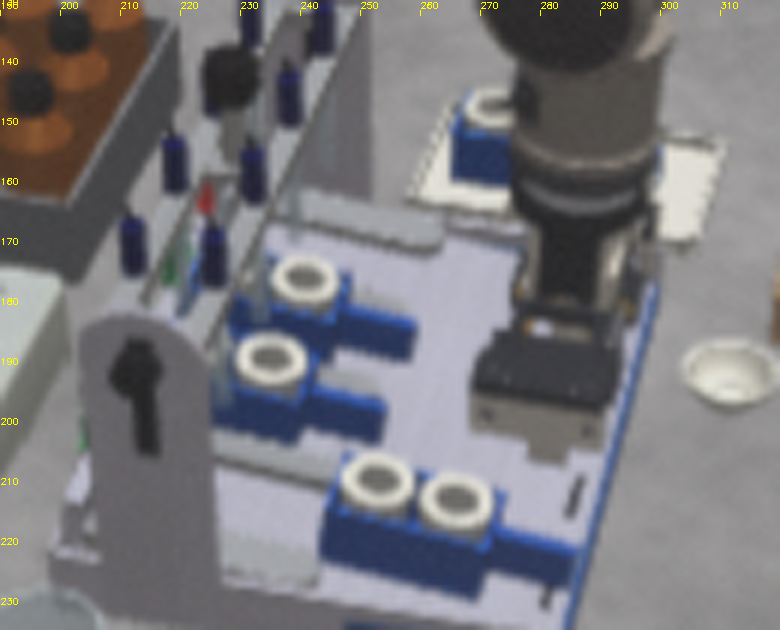

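```bash
python3 - <<'E'
from h import *
c=wristcam()
print(tow(c,[(251.5,169.5),(252.5,224)],[55,60]).round(1))
E
```

```text
[[416.9  19.1  55. ]
 [461.6  20.6  60. ]]
```

Call:
send_rows:
  commands:
    - [[0.03,0.004,0,0,0.04],[0.03,0.004,-0.001,0,0.04],[0.025,0.003,-0.001,0,0.04],[0.008,0,0,0,0.04],[0,0,0,0,0.04],[0,0,0,0,0.04]]

```text
time: 54.42
tool_pos: [438.1, 16.2, -0.9]
tcp_rot: [-0.99, 1.519, 0.596]
contact_force: [0.9, -0.1, 0.3]
grip_width: 40.0
```

```bash
python3 - <<'E'
from h import *
to((425,17,-3),90.8)
c=wristcam();cv2.imwrite("pics/w29.png",c["color"])
E
```

```text
t 54.42 pos [438.1  16.2  -0.9] F [ 0.9 -0.1  0.3] grip 40.0 ty [-0.999 -0.015 -0.044] tz [-0.016  0.999  0.029] q [-0.17  0.44  2.03  0.06  0.64 -1.8 ]
shift m [0.0015 0.0131 0.0009] dist 13.3
cur z ang 90.91 turn deg (about tool x, down) 0.11
```

View pics/w29.png

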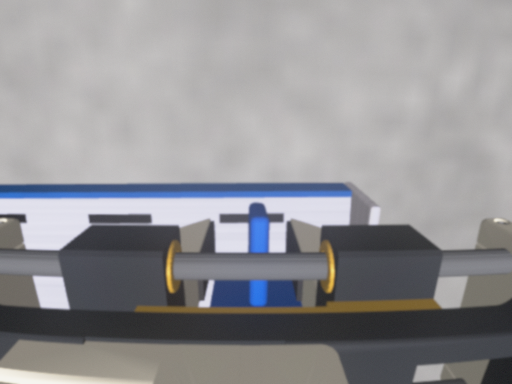

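Call:
send_rows:
  commands:
    - [[0.001,0.006,0.005,0,0.04],[0,0,0,0,0.04],[0,0,0,0,0.02],[0,0,0,0,0.0],[0,0,0,0,0.0],[0,0,0,0,0.0],[0,0,0,0,0.0],[0,0,0,0,0.0]]

```text
time: 55.13
tool_pos: [435.4, 21.2, 1.8]
tcp_rot: [-1.098, 1.512, 0.489]
contact_force: [-1.6, -1.3, 1.3]
grip_width: 10.0
```

```bash
python3 - <<'E'
from h import *
to((566,19.5,19),90.8)
c=wristcam();cv2.imwrite("pics/w30.png",c["color"])
t=optics.capture("top");crop(t["color"],220,130,140,115,5,"pics/t16.png")
E
```

```text
t 55.13 pos [435.4  21.2   1.8] F [-1.6 -1.3  1.3] grip 10.0 ty [-0.999 -0.015 -0.052] tz [-0.017  1.     0.027] q [-0.16  0.43  2.04  0.06  0.63 -1.79]
shift m [-0.0104 -0.1313 -0.0034] dist 131.7
cur z ang 90.96 turn deg (about tool x, down) 0.16
```

View pics/t16.png

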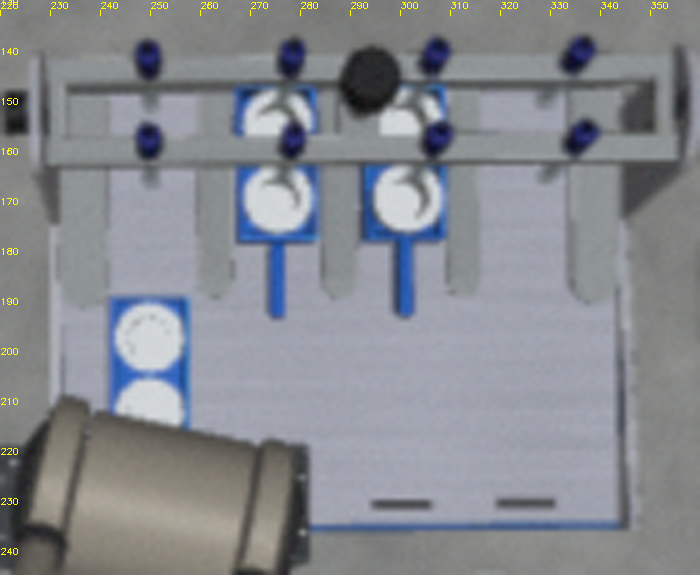

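Call:
send_rows:
  commands:
    - [[-0.0003,-0.002,-0.0015,0,0.0],[-0.0003,-0.003,-0.0015,0,0.0],[0,0,0,0,0.0]]

```text
time: 55.48
tool_pos: [436.7, 19.5, 2.2]
tcp_rot: [-0.991, 1.517, 0.596]
contact_force: [1.8, -1.0, 1.6]
grip_width: 9.7
```

```bash
python3 - <<'E'
from h import *
to((566,18.5,19),90.8)
t=optics.capture("top");crop(t["color"],230,160,60,70,10,"pics/t17.png")
E
```

```text
t 55.48 pos [436.7  19.5   2.2] F [ 1.8 -1.   1.6] grip 9.7 ty [-0.999 -0.016 -0.045] tz [-0.017  0.999  0.029] q [-0.16  0.43  2.03  0.06  0.64 -1.8 ]
shift m [-0.0111 -0.1299 -0.0027] dist 130.4
cur z ang 90.99 turn deg (about tool x, down) 0.19
```

View pics/t17.png

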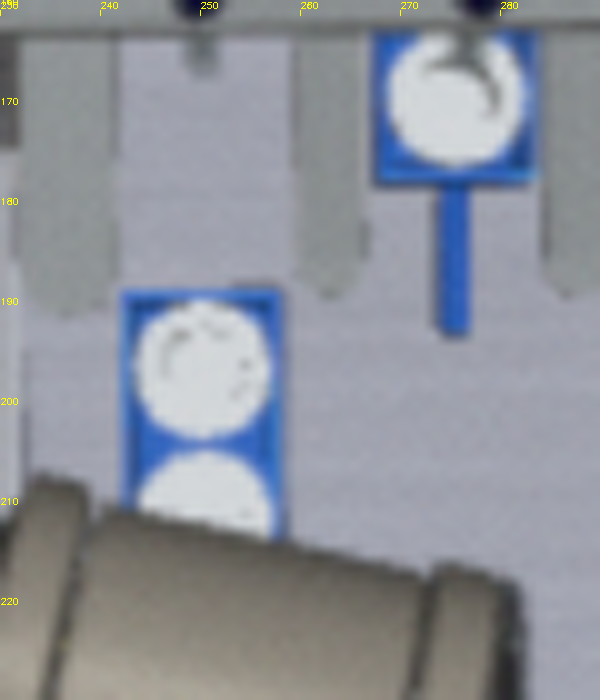

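Call:
send_rows:
  commands:
    - [[-0.0005,-0.006,0,0,0.0],[-0.0008,-0.01,0,0,0.0],[-0.0008,-0.01,0,0,0.0],[-0.0008,-0.01,0,0,0.0],[0,0,0,0,0.0]]

```text
time: 55.95
tool_pos: [463.3, 21.3, 5.3]
tcp_rot: [-0.622, 1.531, 0.964]
contact_force: [0.9, -2.4, 4.7]
grip_width: 10.0
```

```bash
python3 - <<'E'
from h import *
to((566,18.5,19),90.8)
t=optics.capture("top");crop(t["color"],230,160,60,70,10,"pics/t18.png")
E
```

```text
t 55.95 pos [463.3  21.3   5.3] F [ 0.9 -2.4  4.7] grip 10.0 ty [-1.    -0.015 -0.023] tz [-0.016  0.999  0.032] q [-0.15  0.47  1.94  0.05  0.72 -1.77]
shift m [-0.0114 -0.103  -0.004 ] dist 103.7
cur z ang 90.93 turn deg (about tool x, down) 0.13
```

View pics/t18.png

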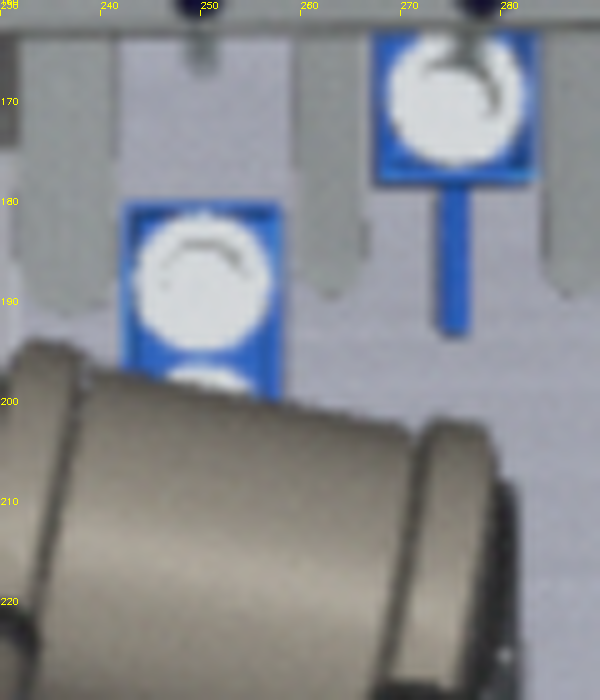

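Call:
send_rows:
  commands:
    - [[-0.001,-0.01,-0.001,0,0.0],[-0.001,-0.01,-0.001,0,0.0],[-0.001,-0.01,-0.0005,0,0.0],[-0.001,-0.01,-0.0005,0,0.0],[-0.001,-0.01,-0.0005,0,0.0],[-0.001,-0.01,-0.0005,0,0.0],[-0.001,-0.008,-0.0005,0,0.0],[0,0,0,0,0.0]]

```text
time: 56.67
tool_pos: [511.0, 19.7, 11.4]
tcp_rot: [0.582, 1.526, 2.167]
contact_force: [1.0, -3.4, 3.8]
grip_width: 9.9
```

```bash
python3 - <<'E'
from h import *
to((566,18.5,19),90.8)
t=optics.capture("top");crop(t["color"],230,130,60,70,10,"pics/t19.png")
E
```

```text
t 56.67 pos [511.   19.7  11.4] F [ 1.  -3.4  3.8] grip 9.9 ty [-1.    -0.015  0.025] tz [-0.015  0.999  0.038] q [-0.14  0.55  1.76  0.04  0.87 -1.75]
shift m [-0.0091 -0.0548 -0.0017] dist 55.5
cur z ang 90.83 turn deg (about tool x, down) 0.03
```

View pics/t19.png

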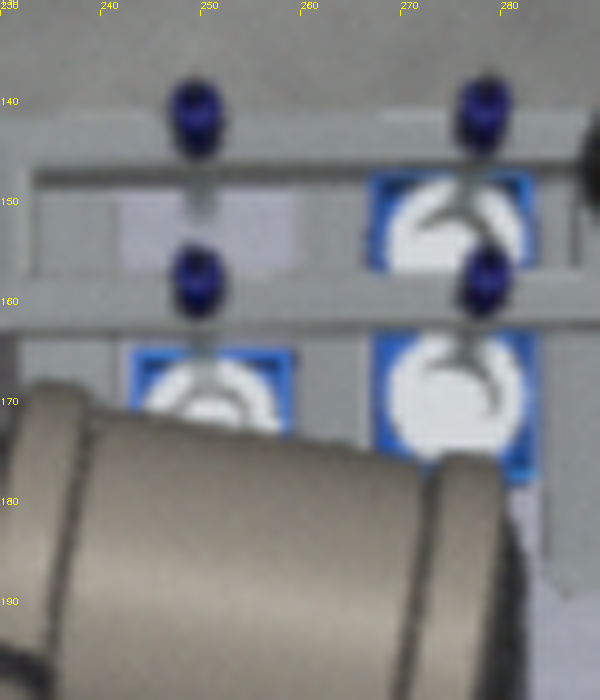

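Call:
send_rows:
  commands:
    - [[-0.0018,-0.01,0,0,0.0],[-0.0016,-0.01,0,0,0.0],[-0.0016,-0.01,0,0,0.0],[-0.0012,-0.008,0,0,0.0],[0,0,0,0,0.0]]

```text
time: 57.13
tool_pos: [543.3, 20.4, 15.7]
tcp_rot: [0.801, 1.515, 2.386]
contact_force: [0.0, -1.4, 4.3]
grip_width: 9.5
```

```bash
python3 - <<'E'
from h import *
to((566,18.5,19),90.8)
E
```

```text
t 57.13 pos [543.3  20.4  15.7] F [ 0.  -1.4  4.3] grip 9.5 ty [-0.999 -0.014  0.04 ] tz [-0.013  0.999  0.039] q [-0.13  0.59  1.64  0.04  0.95 -1.73]
shift m [-0.0043 -0.0225 -0.0021] dist 23.0
cur z ang 90.74 turn deg (about tool x, down) -0.06
```

Call:
send_rows:
  commands:
    - [[-0.001,-0.006,-0.0005,0,0.0],[-0.001,-0.006,-0.0005,0,0.0],[0,0,0,0,0.0]]

```text
time: 57.38
tool_pos: [552.3, 19.8, 16.9]
tcp_rot: [0.887, 1.508, 2.471]
contact_force: [0.7, -1.5, 3.1]
grip_width: 9.9
```

Call:
send_rows:
  commands:
    - [[-0.0006,-0.003,0,0,0.0]]

```text
time: 57.47
tool_pos: [554.1, 20.0, 17.2]
tcp_rot: [0.911, 1.505, 2.495]
contact_force: [-6.9, -0.5, 4.7]
grip_width: 9.7
```

Call:
send_rows:
  commands:
    - [[-0.0005,-0.003,0,0,0.0]]

```text
time: 57.55
tool_pos: [555.9, 20.1, 17.4]
tcp_rot: [0.935, 1.503, 2.519]
contact_force: [-7.4, -0.7, 5.8]
grip_width: 9.8
```

Call:
send_rows:
  commands:
    - [[-0.0005,-0.003,0,0,0.0]]

```text
time: 57.63
tool_pos: [557.2, 20.3, 17.5]
tcp_rot: [0.965, 1.499, 2.549]
contact_force: [-7.4, -0.3, 6.2]
grip_width: 9.6
```

Call:
send_rows:
  commands:
    - [[-0.0005,-0.003,0,0,0.0]]

```text
time: 57.72
tool_pos: [558.3, 20.5, 17.7]
tcp_rot: [0.995, 1.495, 2.579]
contact_force: [-8.5, -0.1, 7.2]
grip_width: 9.6
```

Call:
send_rows:
  commands:
    - [[-0.0004,-0.003,0,0,0.0]]

```text
time: 57.8
tool_pos: [559.2, 20.8, 17.7]
tcp_rot: [1.024, 1.491, 2.608]
contact_force: [-8.7, -0.4, 7.5]
grip_width: 9.5
```

Call:
send_rows:
  commands:
    - [[-0.0004,-0.003,0,0,0.0]]

```text
time: 57.88
tool_pos: [560.0, 21.0, 17.8]
tcp_rot: [1.052, 1.486, 2.636]
contact_force: [-9.4, 0.0, 7.8]
grip_width: 9.7
```

```bash
python3 - <<'E'
from h import *
st()
t=optics.capture("top");crop(t["color"],230,130,90,70,8,"pics/t20.png")
c=wristcam();cv2.imwrite("pics/w31.png",c["color"])
E
```

```text
t 57.88 pos [560.   21.   17.8] F [-9.4  0.   7.8] grip 9.7 ty [-0.997 -0.014  0.074] tz [-0.011  0.999  0.042] q [-0.12  0.63  1.56  0.04  1.03 -1.72]
```

View pics/t20.png

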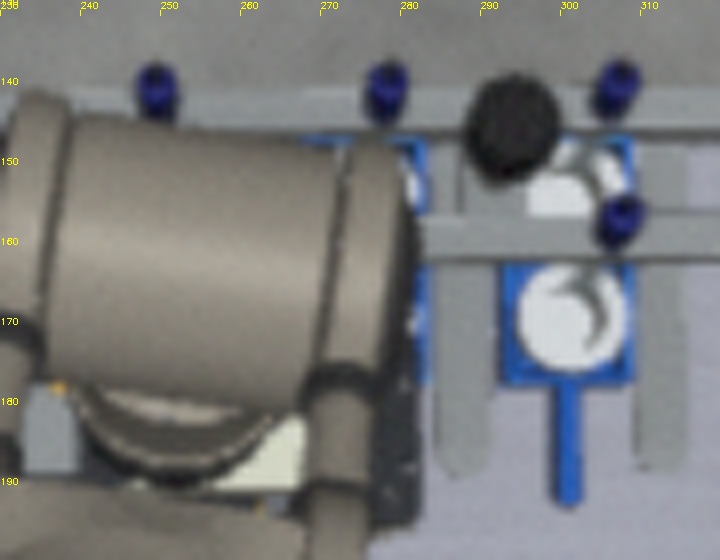

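View pics/w31.png

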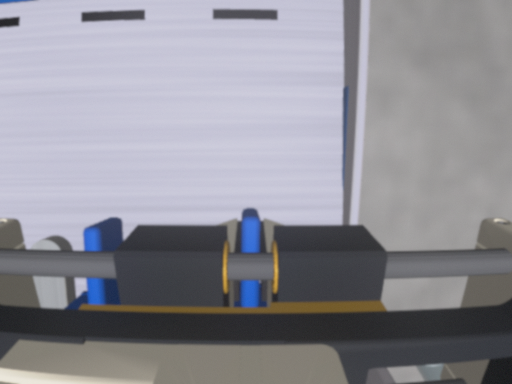

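Call:
send_rows:
  commands:
    - [[-0.0006,-0.006,0,0,0.0]]

```text
time: 58.07
tool_pos: [563.0, 21.4, 18.0]
tcp_rot: [1.08, 1.48, 2.664]
contact_force: [-12.7, 0.2, 11.4]
grip_width: 9.9
```

Call:
send_rows:
  commands:
    - [[-0.0006,-0.006,0,0,0.0]]

```text
time: 58.15
tool_pos: [564.1, 21.7, 17.9]
tcp_rot: [1.128, 1.47, 2.712]
contact_force: [-21.7, -2.0, 13.1]
grip_width: 10.2
```

Call:
send_rows:
  commands:
    - [[0,0,0,0,0.015],[0,0,0,0,0.025],[0,0,0,0,0.025],[0,0,0,0,0.025],[-0.02,0.001,0,0,0.03],[-0.03,0.01,0,0,0.04],[-0.03,0.035,0,0,0.04],[0,0.04,0,0,0.04],[0,0.04,0,0,0.04],[0,0,0,0,0.04]]

```text
time: 58.98
tool_pos: [445.8, 17.0, 105.9]
tcp_rot: [1.121, 1.468, 2.705]
contact_force: [0.7, 0.2, -0.5]
grip_width: 40.1
```

```bash
python3 - <<'E'
from h import *
st()
t=optics.capture("top");crop(t["color"],230,130,90,70,8,"pics/t21.png")
s=optics.capture("side");crop(s["color"],190,130,130,105,6,"pics/s19.png")
E
```

```text
t 58.98 pos [445.8  17.  105.9] F [ 0.7  0.2 -0.5] grip 40.1 ty [-0.996 -0.015  0.092] tz [-0.011  0.999  0.045] q [-0.16  0.35  1.77  0.03  1.12 -1.76]
```

View pics/t21.png

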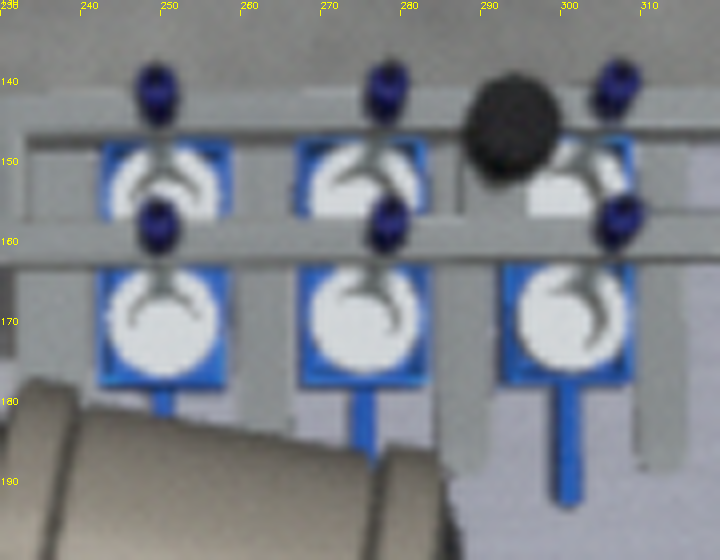

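View pics/s19.png

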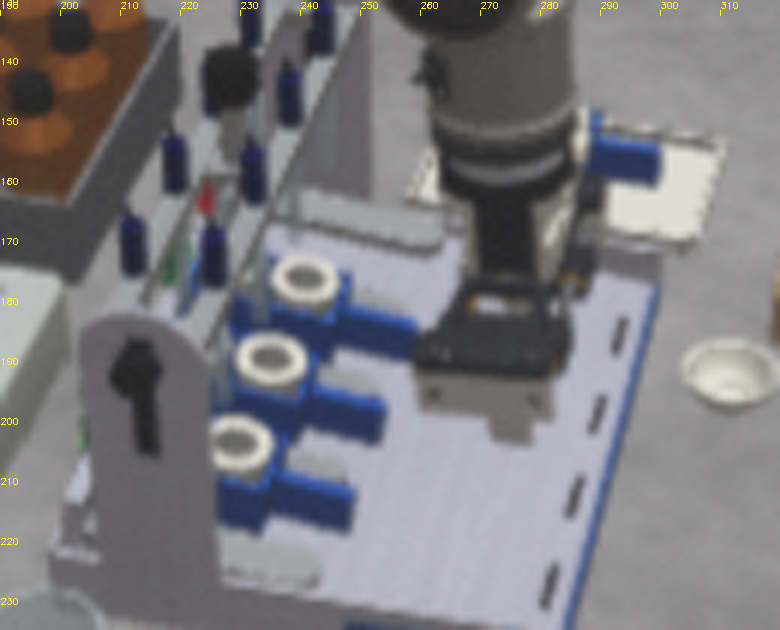

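Call:
send_rows:
  commands:
    - [[-0.035,0,0,0,0.0],[-0.04,0,0,0,0.0],[-0.04,0,0,0,0.0],[-0.04,0,0,0,0.0],[-0.04,0,0,0,0.0],[-0.02,0,0,0,0.0],[0,0,0,0,0.0],[0,0,0,0,0.0]]

```text
time: 59.75
tool_pos: [482.6, 5.9, 330.1]
tcp_rot: [1.056, 1.483, 2.64]
contact_force: [0.1, -0.4, -0.5]
grip_width: 0.4
```

```bash
python3 - <<'E'
from h import *
to((654,-104,300),90.8)
t=optics.capture("top");cv2.imwrite("pics/t22.png",t["color"])
E
```

```text
t 59.75 pos [482.6   5.9 330.1] F [ 0.1 -0.4 -0.5] grip 0.4 ty [-0.997 -0.015  0.076] tz [-0.011  0.999  0.043] q [-0.17  0.25  1.28  0.03  1.7  -1.75]
shift m [ 0.0122 -0.1716 -0.113 ] dist 205.8
cur z ang 90.66 turn deg (about tool x, down) -0.14
```

View pics/t22.png

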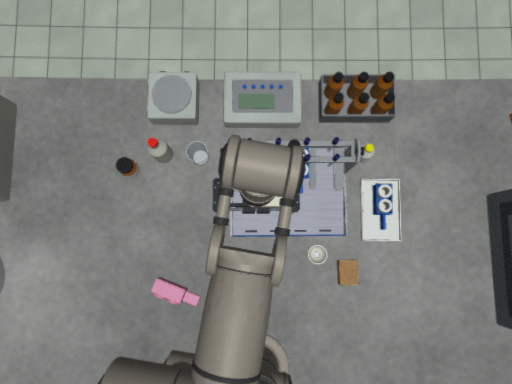

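Call:
send_rows:
  commands:
    - [[0.003,-0.033,-0.022,0,0.0],[0.003,-0.034,-0.022,0,0.0],[0.002,-0.034,-0.022,0,0.0],[0.001,-0.034,-0.022,0,0.0],[0,-0.025,-0.018,0,0.0],[0,0,0,0,0.0],[0,0,0,0,0.0]]

```text
time: 60.38
tool_pos: [648.1, -99.6, 286.0]
tcp_rot: [1.086, 1.463, 2.673]
contact_force: [-1.2, 0.1, 0.6]
grip_width: 0.3
```

```bash
python3 - <<'E'
from h import *
o,A=to((652,-103,260),90.8) or st()
print('tip',o["tool_pos"]-38.5*A[:,0])
c=wristcam();cv2.imwrite("pics/w32.png",c["color"])
E
```

```text
t 60.38 pos [648.1 -99.6 286. ] F [-1.2  0.1  0.6] grip 0.3 ty [-0.995 -0.018  0.095] tz [-0.014  0.999  0.05 ] q [-0.28  0.65  0.76  0.02  1.84 -1.86]
shift m [ 0.0253 -0.0063 -0.0048] dist 26.5
cur z ang 90.79 turn deg (about tool x, down) -0.01
t 60.38 pos [648.1 -99.6 286. ] F [-1.2  0.1  0.6] grip 0.3 ty [-0.995 -0.018  0.095] tz [-0.014  0.999  0.05 ] q [-0.28  0.65  0.76  0.02  1.84 -1.86]
tip [ 651.81897466 -101.43341418  324.28832227]
```

View pics/w32.png

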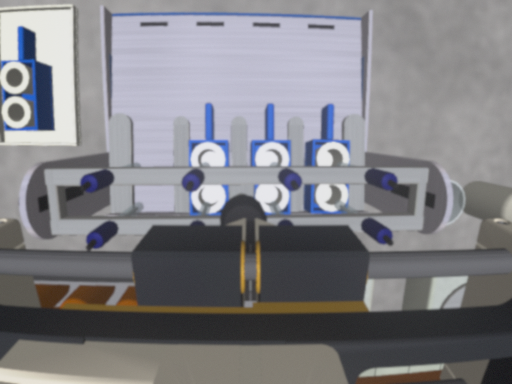

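Call:
send_rows:
  commands:
    - [[0.012,-0.002,-0.002,0,0.0],[0.012,-0.002,-0.002,0,0.0],[0,0,0,0,0.0],[0,0,0,0,0.0]]

```text
time: 60.77
tool_pos: [646.8, -99.5, 258.9]
tcp_rot: [1.093, 1.458, 2.682]
contact_force: [0.0, 0.2, 0.9]
grip_width: 0.3
```

```bash
python3 - <<'E'
from h import *
o,A=st();print('tip',o["tool_pos"]-38.5*A[:,0])
s=optics.capture("side");crop(s["color"],190,100,100,80,7,"pics/s20.png")
E
```

```text
t 60.77 pos [646.8 -99.5 258.9] F [0.  0.2 0.9] grip 0.3 ty [-0.995 -0.021  0.1  ] tz [-0.016  0.999  0.052] q [-0.28  0.65  0.83  0.02  1.77 -1.87]
tip [ 650.69686791 -101.40924295  297.15008775]
```

View pics/s20.png

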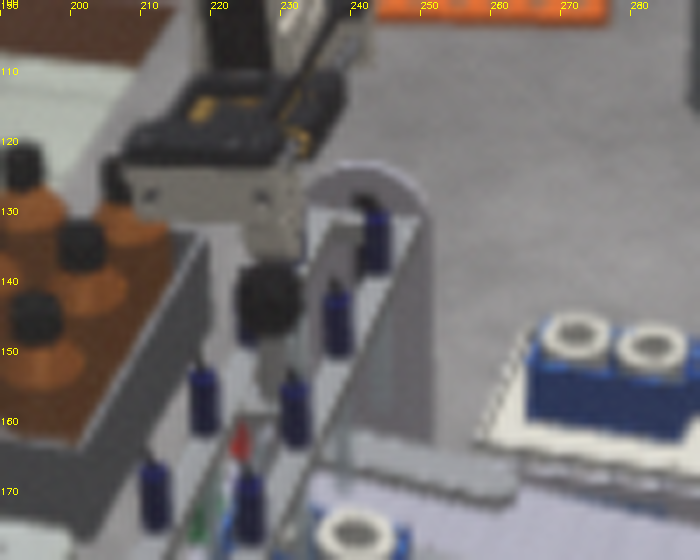

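Call:
send_rows:
  commands:
    - [[0.006,-0.002,-0.002,0,0.0],[0.004,-0.001,-0.001,0,0.0],[0.003,0,0,0,0.0]]

```text
time: 61.07
tool_pos: [649.0, -100.9, 248.5]
tcp_rot: [1.082, 1.463, 2.673]
contact_force: [-0.2, -0.5, -0.0]
grip_width: 0.7
```

Call:
send_rows:
  commands:
    - [[0.003,-0.001,0,0,0.0],[0.003,-0.001,0,0,0.0]]

```text
time: 61.23
tool_pos: [649.6, -100.8, 243.4]
tcp_rot: [1.09, 1.464, 2.68]
contact_force: [-4.4, -0.9, 5.7]
grip_width: 0.4
```

Call:
send_rows:
  commands:
    - [[0.003,0,0,0,0.0],[0.003,0,0,0,0.0]]

```text
time: 61.4
tool_pos: [649.6, -100.8, 238.7]
tcp_rot: [1.086, 1.467, 2.676]
contact_force: [-0.1, -0.7, 4.2]
grip_width: 0.5
```

```bash
python3 - <<'E'
from h import *
o,A=st();print('tip',o["tool_pos"]-38.5*A[:,0])
E
```

```text
t 61.4 pos [ 649.6 -100.8  238.7] F [-0.1 -0.7  4.2] grip 0.5 ty [-0.996 -0.021  0.092] tz [-0.017  0.999  0.048] q [-0.28  0.65  0.88  0.02  1.71 -1.87]
tip [ 653.1767517  -102.60100942  276.9725762 ]
```

Call:
send_rows:
  commands:
    - [[0.005,-0.0005,-0.0003,0,0.0],[0.005,-0.0005,-0.0003,0,0.0],[0.005,-0.0005,-0.0003,0,0.0],[0.005,-0.0005,-0.0003,0,0.0],[0,0,0,0,0.0]]

```text
time: 61.82
tool_pos: [649.8, -100.8, 220.5]
tcp_rot: [1.074, 1.471, 2.664]
contact_force: [-0.1, 0.3, 0.7]
grip_width: 0.5
```

```bash
python3 - <<'E'
from h import *
o,A=st();print('tip',o["tool_pos"]-38.5*A[:,0])
s=optics.capture("side");crop(s["color"],190,120,100,100,6,"pics/s21.png")
E
```

```text
t 61.82 pos [ 649.8 -100.8  220.5] F [-0.1  0.3  0.7] grip 0.5 ty [-0.996 -0.021  0.088] tz [-0.017  0.999  0.048] q [-0.28  0.65  0.92  0.02  1.66 -1.87]
tip [ 653.18940577 -102.56751401  258.81841441]
```

View pics/s21.png

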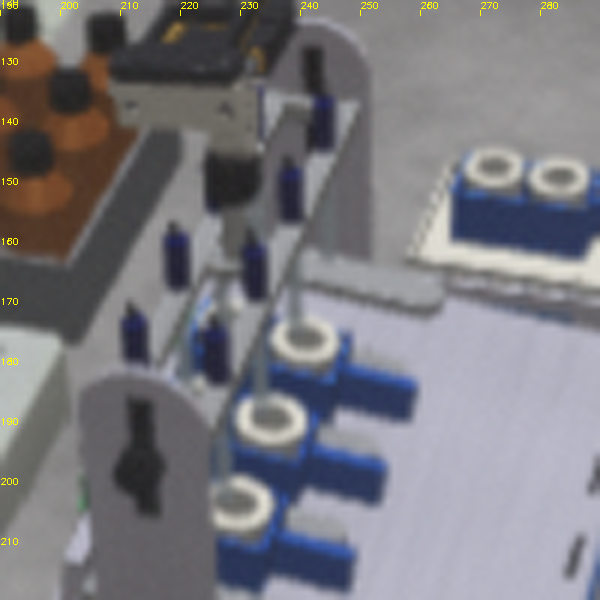

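Call:
send_rows:
  commands:
    - [[0.005,-0.0005,-0.0003,0,0.0],[0.005,-0.0005,-0.0003,0,0.0],[0.004,-0.0004,-0.0003,0,0.0]]

```text
time: 62.12
tool_pos: [650.3, -100.8, 208.4]
tcp_rot: [1.065, 1.473, 2.656]
contact_force: [-2.2, -0.4, 5.4]
grip_width: 0.2
```

Call:
send_rows:
  commands:
    - [[0.004,-0.0004,0,0,0.0],[0.003,-0.0003,0,0,0.0]]

```text
time: 62.28
tool_pos: [650.3, -100.8, 202.0]
tcp_rot: [1.068, 1.475, 2.658]
contact_force: [-3.4, -1.1, 5.4]
grip_width: 0.5
```

```bash
python3 - <<'E'
from h import *
o,A=st();print('tip',o["tool_pos"]-38.5*A[:,0])
E
```

```text
t 62.28 pos [ 650.3 -100.8  202. ] F [-3.4 -1.1  5.4] grip 0.5 ty [-0.996 -0.021  0.084] tz [-0.017  0.999  0.046] q [-0.28  0.66  0.96  0.02  1.61 -1.87]
tip [ 653.60615208 -102.56146454  240.36872813]
```

~10 mm left; 2–3 mm rows, watching force.

Call:
send_rows:
  commands:
    - [[0.003,-0.0003,0,0,0.0],[0.002,-0.0002,0,0,0.0]]

```text
time: 62.45
tool_pos: [650.3, -100.9, 197.6]
tcp_rot: [1.071, 1.476, 2.661]
contact_force: [-2.2, -0.5, 5.8]
grip_width: 0.6
```

Call:
send_rows:
  commands:
    - [[0.002,-0.0002,0,0,0.0],[0.002,-0.0002,0,0,0.0]]

```text
time: 62.62
tool_pos: [650.4, -100.9, 194.5]
tcp_rot: [1.071, 1.477, 2.661]
contact_force: [-2.9, 0.3, 5.5]
grip_width: 0.6
```

Call:
send_rows:
  commands:
    - [[0.0015,-0.0001,0,0,0.0]]

```text
time: 62.7
tool_pos: [650.4, -100.9, 193.4]
tcp_rot: [1.071, 1.478, 2.661]
contact_force: [-2.8, 1.0, 5.4]
grip_width: 0.4
```

Call:
send_rows:
  commands:
    - [[0.0015,-0.0001,0,0,0.0]]

```text
time: 62.78
tool_pos: [650.4, -101.0, 192.4]
tcp_rot: [1.071, 1.478, 2.66]
contact_force: [-1.7, -0.3, 5.9]
grip_width: 0.6
```

Call:
send_rows:
  commands:
    - [[0.0015,-0.0001,0,0,0.0]]

```text
time: 62.87
tool_pos: [650.5, -101.0, 191.9]
tcp_rot: [1.069, 1.48, 2.659]
contact_force: [-3.3, -0.2, 11.5]
grip_width: 0.6
```

Call:
send_rows:
  commands:
    - [[0.0015,-0.0001,0,0,0.0]]

```text
time: 62.95
tool_pos: [650.6, -101.0, 191.9]
tcp_rot: [1.066, 1.481, 2.656]
contact_force: [-4.6, 0.3, 11.3]
grip_width: 0.4
```

Call:
send_rows:
  commands:
    - [[0.0015,-0.0001,0,0,0.0]]

```text
time: 63.03
tool_pos: [650.6, -101.0, 191.9]
tcp_rot: [1.064, 1.483, 2.654]
contact_force: [-4.3, -0.1, 9.3]
grip_width: 0.4
```

Call:
send_rows:
  commands:
    - [[0.0015,-0.0001,0,0,0.0]]

```text
time: 63.12
tool_pos: [650.7, -101.0, 191.9]
tcp_rot: [1.062, 1.484, 2.652]
contact_force: [-3.8, 1.1, 9.6]
grip_width: 0.7
```

Call:
send_rows:
  commands:
    - [[0.003,-0.0002,0,0,0.0]]

```text
time: 63.2
tool_pos: [650.8, -101.1, 191.6]
tcp_rot: [1.057, 1.487, 2.647]
contact_force: [-7.7, 0.5, 21.8]
grip_width: 0.3
```

Call:
send_rows:
  commands:
    - [[-0.005,0,0,0,0.0],[-0.02,0,0,0,0.0],[-0.035,0,0,0,0.0],[-0.035,0,0,0,0.0],[0,0.035,0,0,0.0],[0,0.038,0,0,0.0],[0,0.038,0,0,0.0],[0,0.038,0,0,0.0],[0,0.038,0,0,0.0],[0,0,0,0,0.0]]

```text
time: 64.03
tool_pos: [475.0, -110.4, 298.0]
tcp_rot: [1.009, 1.497, 2.602]
contact_force: [1.3, -0.2, 0.9]
grip_width: 0.5
```

```bash
python3 - <<'E'
from h import *
st()
t=optics.capture("top");crop(t["color"],220,130,140,115,5,"pics/t23.png");cv2.imwrite("pics/t24.png",t["color"])
s=optics.capture("side");crop(s["color"],180,110,140,120,5,"pics/s22.png")
print(proj(s,[(654,-104,230)]),proj(t,[(654,-104,230)]))
E
```

```text
t 64.03 pos [ 475.  -110.4  298. ] F [ 1.3 -0.2  0.9] grip 0.5 ty [-0.998 -0.023  0.062] tz [-0.021  0.999  0.039] q [-0.39  0.26  1.34  0.01  1.61 -1.99]
[[229.14879683 152.07212281]] [[292.32279286 150.37279133]]
```

View pics/s22.png

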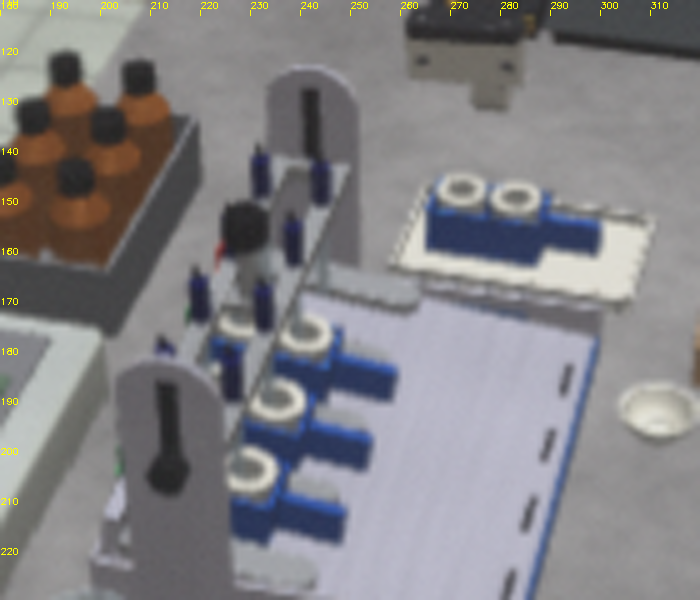

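View pics/t23.png

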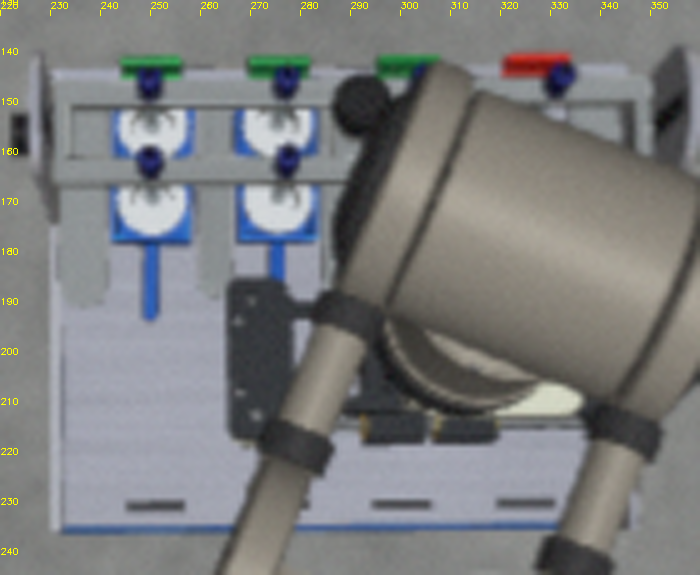

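View pics/t24.png

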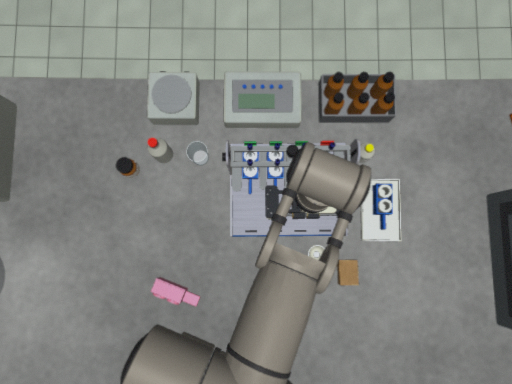

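```bash
python3 - <<'E'
from plant import close_job
print(close_job())
E
```

```text
the job is handed in; nothing more can be done
None
```

The changeover is done and handed in at about 64 s of the 210 s allowed; no verdict was reported.

- **Carriage:** I raised it by the black knob to the top of its slot. At the end I pressed it down by the knob until it stopped hard. The knob top then stood at about 230 mm, and the side view matched the start position.
- **Finished cassette:** I pulled it out of its lane by the tail. It stands upright in the return tray.
- **Waiting cassettes:** All three are in the green-tagged lanes, y = 123, 41 and -41. I pushed each one up until the force rose at the stop. Seen from above, the backs of the three bodies line up with where the finished one had been. The red-tagged lane is empty. One cassette had been knocked aside during the run, so I measured it again before picking it up.

**Checks that disagreed or fell short:**
- **Finger length:** My first try to grip the knob closed on air. The finger tips end about 38 mm short of the reported tool point, so I corrected every later height for that.
- **Floor touch:** Finding that offset meant touching the tray floor with the finger tips, which briefly read about 89 N. That is under the 120 N limit.
- **Cassette in lane y = 123:** It needed more force than the other two (about 22 N) and may sit turned by a degree or so.
- **Last pictures:** The arm hid the right half of the stand from above. There, the cassette in lane y = -41 and the empty lane were last seen only from the side. In the earlier clear views the caps, bystanders and lanes all looked in order.

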